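# Fit the drone booms and lock the hub

## Task

First turn the lock ring on top of the drone hub to its open mark (the round dot). Then slide every boom lying on the bench onto a stub of its own, open drilled end first and fully home, so that the stub's spring button pops up through the boom's hole. Only then turn the ring to its locked mark (the bar), and do not shove the other things on the bench about.

Things in the scene. Friction and masses are not known exactly. Their poses are not given: they have to be found in the camera images.
- hub: drone boom hub, fixed: black drum 76 mm across on a dark round stand (124 mm across, 20 mm thick); origin on its axis at bench level, z up. Four level steel stubs stick out at 65 mm height. The lock ring is on its top (92 mm up); a black plate on the +x side (top 92 mm up, out to 74 mm from the axis) carries two white raised marks: dot (open, towards -y) and bar (locked, towards +y).
- stubA_root (a point): root of stub A, 75 degrees from the hub's +x towards +y: centre of the flat 36 mm square shoulder, 42 mm from the hub axis, 65 mm above the bench, that a boom's open end meets when fully home. From here a 26 x 26 mm square stub runs 46 mm outward, then an 11 mm nose tapering to 14 mm square (57 mm in all). Its x axis points outward along the stub, z up.
- buttonA (a joint): brass spring button on top of stub A, 22 mm out from its root, 5 mm proud of it: 0 (m) when up, about 0.005 when pushed in (2 N up, 4.5 N pushed in). Its round top is pushed in by the tube's edge as the boom slides on, and springs up through the boom's hole when the boom is home.
- stubB_root (a point): root of stub B, 150 degrees from the hub's +x towards +y: centre of the flat 36 mm square shoulder, 42 mm from the hub axis, 65 mm above the bench, that a boom's open end meets when fully home. From here a 26 x 26 mm square stub runs 46 mm outward, then an 11 mm nose tapering to 14 mm square (57 mm in all). Its x axis points outward along the stub, z up.
- buttonB (a joint): brass spring button on top of stub B, 22 mm out from its root, 5 mm proud of it: 0 (m) when up, about 0.005 when pushed in (2 N up, 4.5 N pushed in). Its round top is pushed in by the tube's edge as the boom slides on, and springs up through the boom's hole when the boom is home.
- stubC_root (a point): root of stub C, 150 degrees from the hub's +x towards -y: centre of the flat 36 mm square shoulder, 42 mm from the hub axis, 65 mm above the bench, that a boom's open end meets when fully home. From here a 26 x 26 mm square stub runs 46 mm outward, then an 11 mm nose tapering to 14 mm square (57 mm in all). Its x axis points outward along the stub, z up.
- buttonC (a joint): brass spring button on top of stub C, 22 mm out from its root, 5 mm proud of it: 0 (m) when up, about 0.005 when pushed in (2 N up, 4.5 N pushed in). Its round top is pushed in by the tube's edge as the boom slides on, and springs up through the boom's hole when the boom is home.
- stubD_root (a point): root of stub D, 75 degrees from the hub's +x towards -y: centre of the flat 36 mm square shoulder, 42 mm from the hub axis, 65 mm above the bench, that a boom's open end meets when fully home. From here a 26 x 26 mm square stub runs 46 mm outward, then an 11 mm nose tapering to 14 mm square (57 mm in all). Its x axis points outward along the stub, z up.
- buttonD (a joint): brass spring button on top of stub D, 22 mm out from its root, 5 mm proud of it: 0 (m) when up, about 0.005 when pushed in (2 N up, 4.5 N pushed in). Its round top is pushed in by the tube's edge as the boom slides on, and springs up through the boom's hole when the boom is home.
- lock_ring (a joint): captive aluminium lock ring (68 mm across) on top of the hub, turning about the hub's vertical axis with light friction (0.08 N m); it stays where left. 0 = lug at the open dot (-0.6 rad from the hub's +x), 1.2 = lug at the locked bar (+0.6 rad); positive is anticlockwise from above. Stops at -0.05 and 1.25.
- ring_lug (a point): grip point on the ring's lug: an upright radial aluminium fin 10 mm thick, 30 mm long (28 to 58 mm from the hub axis), its top 137 mm above the bench; this point is 47 mm from the hub axis and 120 mm above the bench; its x axis points radially outward. Pinch the fin across its thickness from above, tangentially.
- boom1_mid (a point): centre of loose boom 1 (may be absent; all alike): straight square aluminium tube, 130 mm long, 36 x 36 mm outside, 30 x 30 mm inside, about 0.11 kg, lying flat on the bench (centre 18 mm up). Its x axis runs along the tube towards the open end, 65 mm away; a black plastic cap closes the other end. Grasp it from above across its 36 mm sides.
- boom1_mouth (a point): centre of the open end of boom 1, on the tube's axis, 65 mm from its centre. A 21 mm square hole, centred 22 mm from this end, is cut in each of the four sides, so any side may be up.
- boom2_mid (a point): centre of loose boom 2 (may be absent; all alike): straight square aluminium tube, 130 mm long, 36 x 36 mm outside, 30 x 30 mm inside, about 0.11 kg, lying flat on the bench (centre 18 mm up). Its x axis runs along the tube towards the open end, 65 mm away; a black plastic cap closes the other end. Grasp it from above across its 36 mm sides.
- boom2_mouth (a point): centre of the open end of boom 2, on the tube's axis, 65 mm from its centre. A 21 mm square hole, centred 22 mm from this end, is cut in each of the four sides, so any side may be up.
- boom3_mid (a point): centre of loose boom 3 (may be absent; all alike): straight square aluminium tube, 130 mm long, 36 x 36 mm outside, 30 x 30 mm inside, about 0.11 kg, lying flat on the bench (centre 18 mm up). Its x axis runs along the tube towards the open end, 65 mm away; a black plastic cap closes the other end. Grasp it from above across its 36 mm sides.
- boom3_mouth (a point): centre of the open end of boom 3, on the tube's axis, 65 mm from its centre. A 21 mm square hole, centred 22 mm from this end, is cut in each of the four sides, so any side may be up.
- boom4_mid (a point): centre of loose boom 4 (may be absent; all alike): straight square aluminium tube, 130 mm long, 36 x 36 mm outside, 30 x 30 mm inside, about 0.11 kg, lying flat on the bench (centre 18 mm up). Its x axis runs along the tube towards the open end, 65 mm away; a black plastic cap closes the other end. Grasp it from above across its 36 mm sides.
- boom4_mouth (a point): centre of the open end of boom 4, on the tube's axis, 65 mm from its centre. A 21 mm square hole, centred 22 mm from this end, is cut in each of the four sides, so any side may be up.
- clip_stand: bystander: chrome spring clip on a round weighted stand holding a green circuit board, 150 mm tall; origin under its centre
- tweezer_case: bystander: red silicone-grip tweezer case, 150 x 34 x 18 mm, lying flat; origin under its centre
- antenna_mount: bystander: black plastic antenna mount, 50 x 36 x 32 mm; origin under its centre
- motor_bell: bystander: gold-tone motor bell, 42 mm across, 41 mm tall with its shaft; origin under its centre

How it is judged (in metres and radians):
On the way, in this order (a step that is already met when the one before it is completed fails the run):
1. the lock ring is at its open mark (value of joint lock_ring between -0.12 and 0.12 rad), for 0.2 s.
2. every boom present is fully home on a stub of its own with the button up through its hole (((distance between boom1_mouth and stubA_root below 0.006 m and angle between the x axis of boom1_mid and the x axis of stubA_root, either way round below 0.15 rad and value of joint buttonA below 0.0015 m) or (distance between boom1_mouth and stubB_root below 0.006 m and angle between the x axis of boom1_mid and the x axis of stubB_root, either way round below 0.15 rad and value of joint buttonB below 0.0015 m) or (distance between boom1_mouth and stubC_root below 0.006 m and angle between the x axis of boom1_mid and the x axis of stubC_root, either way round below 0.15 rad and value of joint buttonC below 0.0015 m) or (distance between boom1_mouth and stubD_root below 0.006 m and angle between the x axis of boom1_mid and the x axis of stubD_root, either way round below 0.15 rad and value of joint buttonD below 0.0015 m)) and ((distance between boom2_mouth and stubA_root below 0.006 m and angle between the x axis of boom2_mid and the x axis of stubA_root, either way round below 0.15 rad and value of joint buttonA below 0.0015 m) or (distance between boom2_mouth and stubB_root below 0.006 m and angle between the x axis of boom2_mid and the x axis of stubB_root, either way round below 0.15 rad and value of joint buttonB below 0.0015 m) or (distance between boom2_mouth and stubC_root below 0.006 m and angle between the x axis of boom2_mid and the x axis of stubC_root, either way round below 0.15 rad and value of joint buttonC below 0.0015 m) or (distance between boom2_mouth and stubD_root below 0.006 m and angle between the x axis of boom2_mid and the x axis of stubD_root, either way round below 0.15 rad and value of joint buttonD below 0.0015 m)) and ((distance between boom3_mouth and stubA_root below 0.006 m and angle between the x axis of boom3_mid and the x axis of stubA_root, either way round below 0.15 rad and value of joint buttonA below 0.0015 m) or (distance between boom3_mouth and stubB_root below 0.006 m and angle between the x axis of boom3_mid and the x axis of stubB_root, either way round below 0.15 rad and value of joint buttonB below 0.0015 m) or (distance between boom3_mouth and stubC_root below 0.006 m and angle between the x axis of boom3_mid and the x axis of stubC_root, either way round below 0.15 rad and value of joint buttonC below 0.0015 m) or (distance between boom3_mouth and stubD_root below 0.006 m and angle between the x axis of boom3_mid and the x axis of stubD_root, either way round below 0.15 rad and value of joint buttonD below 0.0015 m)) and ((distance between boom4_mouth and stubA_root below 0.006 m and angle between the x axis of boom4_mid and the x axis of stubA_root, either way round below 0.15 rad and value of joint buttonA below 0.0015 m) or (distance between boom4_mouth and stubB_root below 0.006 m and angle between the x axis of boom4_mid and the x axis of stubB_root, either way round below 0.15 rad and value of joint buttonB below 0.0015 m) or (distance between boom4_mouth and stubC_root below 0.006 m and angle between the x axis of boom4_mid and the x axis of stubC_root, either way round below 0.15 rad and value of joint buttonC below 0.0015 m) or (distance between boom4_mouth and stubD_root below 0.006 m and angle between the x axis of boom4_mid and the x axis of stubD_root, either way round below 0.15 rad and value of joint buttonD below 0.0015 m))), for 0.2 s.
3. the lock ring is at its locked mark (value of joint lock_ring between 1.08 and 1.4 rad), for 0.2 s.
At the end, for the whole second after the job is handed in: Every boom present is on a stub: its open end within 6 mm of the stub's root, in line with the stub within 0.15 rad, the stub's button up (under 1.5 mm pressed); the lock ring is within 0.12 rad of its locked mark (all of step 2 and all of step 3); the robot touches nothing.
It fails at once if the clip stand is shoved more than 50 mm (distance of clip_stand from where it was at the start of the episode above 0.05 m).
It fails at once if the tweezer case is shoved more than 50 mm (distance of tweezer_case from where it was at the start of the episode above 0.05 m).
It fails at once if the antenna mount is shoved more than 50 mm (distance of antenna_mount from where it was at the start of the episode above 0.05 m).
It fails at once if the motor bell is shoved more than 50 mm (distance of motor_bell from where it was at the start of the episode above 0.05 m).
Of boom1, boom2, boom3, boom4 only 3 to 4 are there at a start; the rules pass over those that are not, and their reading is None.
At some moment in a run one of boom1, boom2, boom3, boom4 may be knocked a few centimetres aside while the robot is not near it.
Once in a run the grip may slacken for a moment while it holds something.
It also fails if it takes over 210 s, if anything falls off the work surface, if the arm or the gripper's body presses on something with over 40 N, if the wrist force passes 120 N, or if a joint passes its speed limit or range.

## Robot

A 6-joint arm with a two-finger parallel gripper is mounted at the origin on the work surface. World frame = base frame: x ahead of the robot, y to its left, z up, the work surface at z = 0. Lengths are in mm, angles in degrees, forces in N, time in s.
With the tool pointing down it reaches from about 350 to 850 mm from the base axis. Payload 8.1 kg.
Tool frame: the origin (TCP) lies midway between the tips of the shut fingers; the grasp point (between the pads) lies hold_point_z behind it (hold_point_z is the distance from the TCP to the grasp point, in mm); z points along the fingers, x is the direction in which the jaws open and shut, and the axes are right-handed (so a half turn about z gives the same grasp; the last joint's range is limited). The gripper opens to 85 mm and grips with 20 to 120 N. Pads are 22 mm wide; open, the fingers measure 114 mm over their backs; the gripper's body (76 mm by 85 mm) begins 54 mm behind the grasp point. The pads swing forward as they close: fully open they stand 13 mm farther back than shut.
Start: joints at [60.138, 7.471, 85.268, -0, 87.261, -4.893], TCP at [253.261, 543.934, 231.292] pointing down, gripper open.
Joint ranges: [-169.43, 169.43], [-51.17, 129.36], [1.28, 143.12], [-76.62, 256.62], [0, 156.53], [-152.29, 152.29]. Speed limits (degrees/s): [136.94, 136.94, 159.86, 180, 180, 180].

## Interface

Orientations are given as [roll, pitch, yaw] about the fixed x, y, z axes, in that order (R = Rz(yaw) Ry(pitch) Rx(roll)).
In Python, from bench import * gives the robot as it stands.
- The arm moves only by the shell command python3 -m pendant 'ROWS' [OPENING] [FORCE]. ROWS is JSON, a list that holds one entry, the list of rows, each a list of 4 numbers: the shift along the tool's x, y, z normalised to -1 to 1, where 1 is 0.02 m, then the turn about the tool's z normalised to -1 to 1, where 1 is 0.08 rad. A call has exactly 10 rows; each row shifts and turns the pose as measured when the row begins, along the tool's axes as they then stand; what a row does not reach is not made up. A row lasts 1/12 s, in which the tool goes at most 41.7 mm and 7.16 degrees, less where a joint would pass 70% of its speed; a pose out of reach is approached as far as the arm can. A call with a number of a shift or a turn outside -1 to 1 is refused whole. A call with a gripper value outside its range is refused whole. OPENING is the gripper's target within -1 to 1 (fully open at 1, half-way at 0, shut at -1), set as the call begins (- or left out, the last holds). The fingers move at their own pace and stop on an object; FORCE is the grip in N (left out, the last holds). Time passes only in rows, so rows that do not move let the fingers close, or fill a call up. It gives the time, the measured TCP pose, the force and the opening at its end, in the units of the state.
- sense(): the state, without advancing time (a new reading comes with each control period).
- snapshot(name): name is "side" or "top" or "wrist"; returns the picture (480x640x3 uint8, red, green, blue); there is no depth.
- calibration(name): a dict with "mtx" (3x3 intrinsics, pixels), "world_to_cam" (4x4, takes a point from world to camera coordinates); the wrist camera has in their place "hand_eye" (4x4, takes a point from camera to tool coordinates, whose origin is the TCP and whose axes are the tool frame's). Camera axes: x right, y down, z forward; pixel columns grow to the right and rows downward; lengths in mm; the calibration is good to about 2 mm. A picture is of the moment at which its call begins: read the wrist's pose just before it. calibration takes no time and is no camera call.
- hand_in(): hands the job in, once; it reports no verdict.
The state is a dict: "time": time; "joint_pos": joint angles; "qd": joint speeds; "joint_efforts": joint torques, N m; "tool_pos": TCP position; "tcp_rot": TCP orientation; "ft_force": force on the tool from outside, world axes, zero at the start; "wrist_torque": the same for the moment, N m; "finger_gap": finger opening in mm.
Only numpy, scipy, OpenCV 4.12 (cv2) and the standard library are available. Lean on these libraries where they do the work, as an engineer would, in place of code of your own. Each camera call takes 0.05 s, during which the arm holds its last target.

## Working session

There is one attempt and no reset: what is moved stays moved. The work goes in short steps, Python scripts to look and compute and a shell command to move; the robot and the scene stay as the last step left them, time stands still between calls to the robot, and variables do not carry over. Pictures are saved under pics/ and viewed, and the job is handed in when it is done.

```bash
ls; mkdir -p pics; python3 - <<'E'
from bench import *
import cv2
s=sense();print(s)
for n in ("side","top","wrist"):
    cv2.imwrite(f"pics/{n}0.png",snapshot(n)[:,:,::-1]); print(n,calibration(n))
E
```

```text
pics
{'time': 0.0, 'joint_pos': array([ 6.01394116e+01,  7.51767295e+00,  8.53313040e+01,  2.00539890e-04,
        8.72632282e+01, -4.89445507e+00]), 'qd': array([-0.07071771, -0.0204397 ,  0.02619303,  0.08700585, -0.01221226,
       -0.14473188]), 'joint_efforts': array([ 2.04930247e-04, -5.69413340e+01, -5.00548339e+01, -1.53484461e-04,
        1.48891623e-02, -6.12859617e-05]), 'tool_pos': array([252.95184269, 543.4340373 , 230.19831802]), 'tcp_rot': array([-1.79990227e+02,  1.11778906e-01,  6.50338664e+01]), 'ft_force': array([ 0.19190605,  0.28425811, -0.83236331]), 'wrist_torque': array([ 0.05510203,  0.01532104, -0.0240212 ]), 'finger_gap': 85.27206319181302}
side {'mtx': array([[440.44966724,   0.        , 316.91201342],
       [  0.        , 440.44966724, 242.83666989],
       [  0.        ,   0.        ,   1.        ]]), 'world_to_cam': array([[-9.79800561e-01, -1.99920605e-01,  4.75528645e-03,
         5.51041822e+02],
       [-1.47885559e-01,  7.08362894e-01, -6.90182492e-01,
         1.65167260e+02],
       [ 1.34613233e-01, -6.76944431e-01, -7.23619731e-01,
         9.
[... 449 characters left out ...]
+02],
       [ 9.53201803e-02, -1.46555146e-02, -9.95338776e-01,
         1.18789282e+03],
       [ 0.00000000e+00,  0.00000000e+00,  0.00000000e+00,
         1.00000000e+00]])}
wrist {'mtx': array([[403.59459527,   0.        , 314.92823906],
       [  0.        , 403.59459527, 246.86443489],
       [  0.        ,   0.        ,   1.        ]]), 'hand_eye': array([[ 9.99999845e-01, -9.29944001e-05,  5.48634914e-04,
        -2.22799111e-02],
       [-8.51312201e-05,  9.48763860e-01,  3.15985965e-01,
        -8.20127990e+01],
       [-5.49909904e-04, -3.15985963e-01,  9.48763705e-01,
        -1.41314655e+02],
       [ 0.00000000e+00,  0.00000000e+00,  0.00000000e+00,
         1.00000000e+00]])}
```

View pics/top0.png

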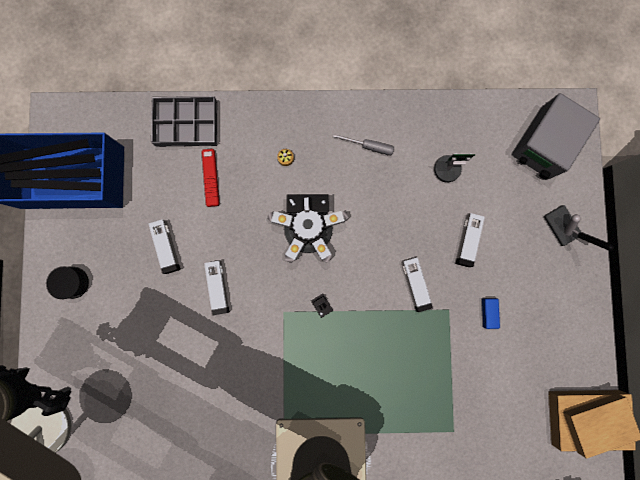

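View pics/side0.png

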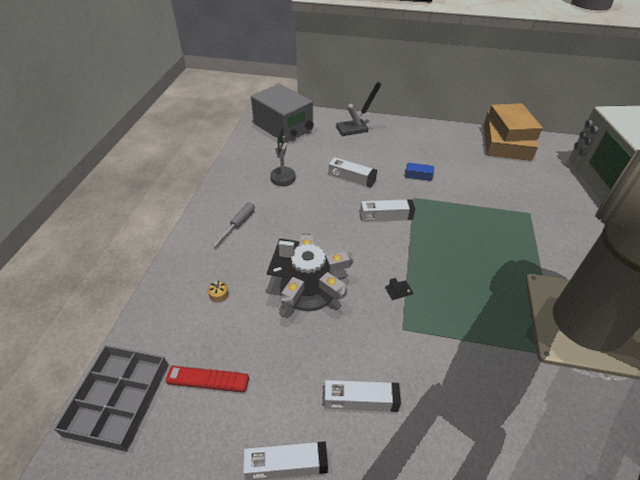

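```bash
python3 -c "
import bench;print([n for n in dir(bench) if not n.startswith('__')]); print(getattr(bench,'hold_point_z',None))"
```

```text
['PlanningError', 'calibration', 'hand_in', 'hold_point_z', 'sense', 'snapshot']
18.700000000000003
```

```bash
cat > h.py <<'E'
from bench import *
import cv2,numpy as np
from scipy.spatial.transform import Rotation as R
def crop(img,x0,y0,x1,y1,k,name):
    c=cv2.resize(img[y0:y1,x0:x1],None,fx=k,fy=k,interpolation=cv2.INTER_CUBIC); cv2.imwrite('pics/'+name,c[:,:,::-1])
def back(cam,u,v,z,s=None):
    c=calibration(cam);K=c['mtx'];d=np.linalg.inv(K)@np.array([u,v,1.])
    if cam=='wrist':
        H=c['hand_eye']; T=tcp(s)
        M=T@H; o=M[:3,3]; dd=M[:3,:3]@d
    else:
        M=np.linalg.inv(c['world_to_cam']);o=M[:3,3];dd=M[:3,:3]@d
    return o+dd*(z-o[2])/dd[2]
def tcp(s):
    T=np.eye(4);T[:3,:3]=R.from_euler('xyz',s['tcp_rot'],degrees=True).as_matrix();T[:3,3]=s['tool_pos'];return T
def proj(cam,p,s=None):
    c=calibration(cam)
    W=c['world_to_cam'] if cam!='wrist' else np.linalg.inv(tcp(s)@c['hand_eye'])
    q=W[:3,:3]@np.asarray(p,float)+W[:3,3]; q=c['mtx']@q; return q[:2]/q[2]
E
python3 - <<'E'
import cv2
im=cv2.imread('pics/top0.png')[:,:,::-1]
from h import crop
crop(im,260,180,360,270,8,'hub0.png')
crop(im,140,210,240,320,5,'bl.png')
crop(im,395,205,495,320,5,'br.png')
E
```

```text
(no output)
```

View pics/hub0.png

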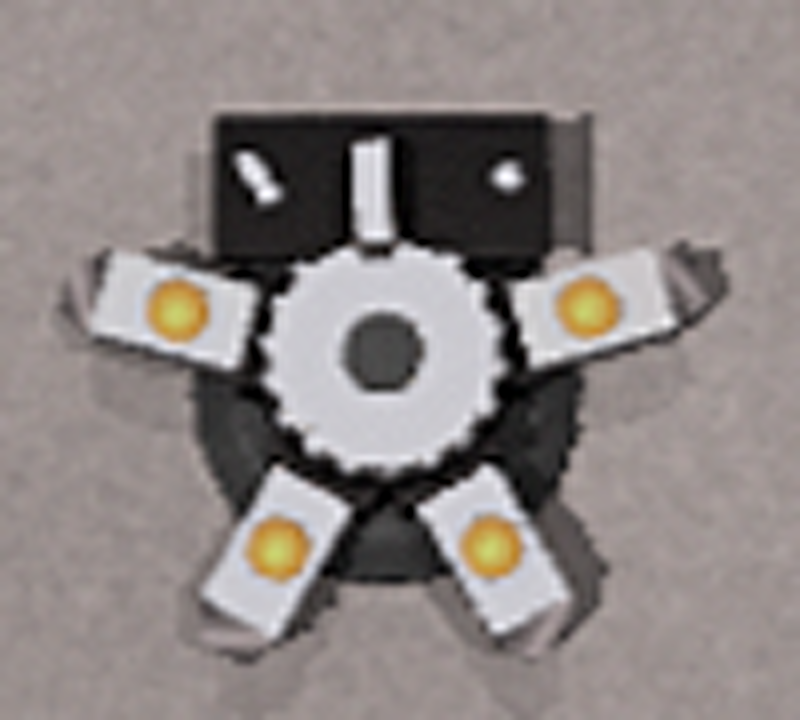

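View pics/bl.png

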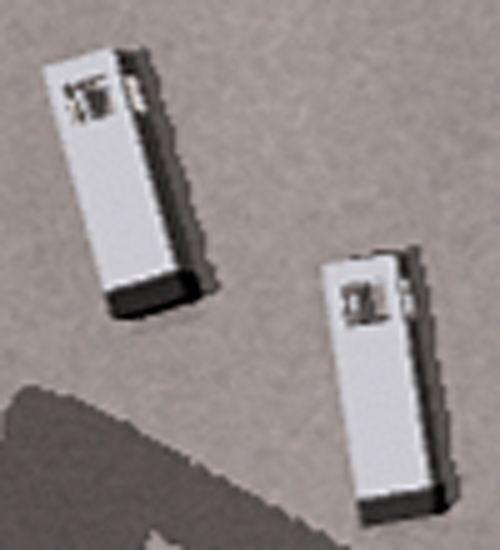

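View pics/br.png

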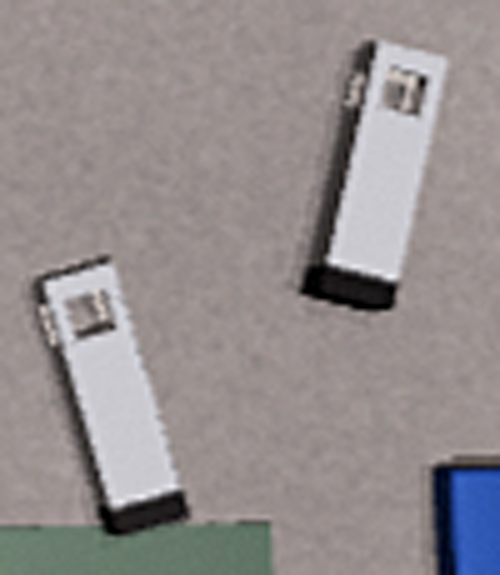

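View pics/wrist0.png

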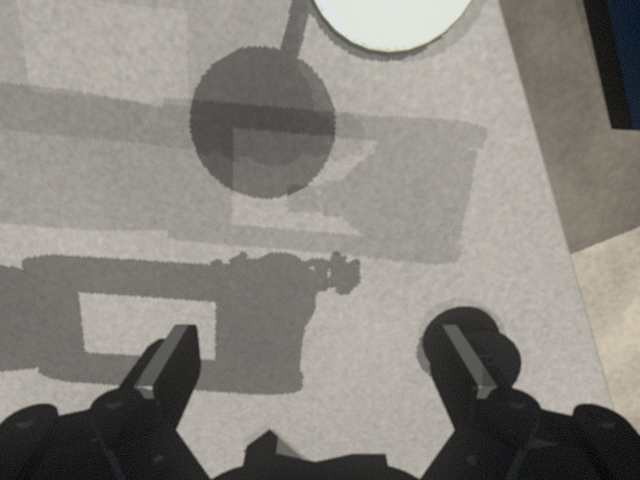

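```bash
python3 - <<'E'
from h import *
b=np.array([[177,311],[278,548],[491,547],[588,307]])/8+[260,180]-0.44
W=np.array([back('top',u,v,82)[:2] for u,v in b]);
a=np.radians([75,150,-150,-75]);L=64*np.c_[np.cos(a),np.sin(a)]
lm,wm=L.mean(0),W.mean(0);H=(L-lm).T@(W-wm);U,S,V=np.linalg.svd(H);Rm=(U@V).T
t=wm-Rm@lm;print('hub',t,np.degrees(np.arctan2(Rm[1,0],Rm[0,0])),'res',(L@Rm.T+t-W).round(1))
for p in ((370,140),(376,240)):
    print('lug',back('top',p[0]/8+260-.44,p[1]/8+180-.44,137))
f=lambda x,y,ox,oy:(x/5+ox-.4,y/5+oy-.4)
B={1:[(45,66,118,50,105,292,172,268),140,210],2:[(323,267,398,256,357,500,433,485),140,210],
   3:[(376,42,446,60,327,267,398,281),395,205],4:[(42,277,108,260,112,508,182,490),395,205]}
for i,(c,ox,oy) in B.items():
    P=[back('top',*f(c[k],c[k+1],ox,oy),36)[:2] for k in (0,2,4,6)]
    fr=(P[0]+P[1])/2;bk=(P[2]+P[3])/2;d=fr-bk;n=np.linalg.norm(d);d/=n
    print(i,'mouth',fr.round(1),'mid',(fr-65*d).round(1),'ang',np.degrees(np.arctan2(d[1],d[0])).round(1),'len',n.round(1),np.linalg.norm(P[0]-P[1]).round(1))
E
```

```text
hub [577.65563384  24.29689852] -0.16864049620358693 res [[ 0.2  0.1]
 [-0.2  0.2]
 [ 0.1 -0.2]
 [ 0.  -0.1]]
lug [635.91236448  26.65865399 137.        ]
lug [606.88823589  25.23996969 137.        ]
1 mouth [596.9 401.6] mid [534.2 384.5] ang 15.2 len 114.7 36.8
2 mouth [494.  262.4] mid [429.8 252.3] ang 8.9 len 114.7 37.2
3 mouth [ 603.8 -400.8] mid [ 540.9 -384.3] ang -14.7 len 115.4 36.2
4 mouth [ 496.7 -228.1] mid [ 434.1 -245.7] ang 15.7 len 118.5 34.1
```

```bash
cat >> h.py <<'E'
from scipy.optimize import fsolve
def plan(target,yaw,n,s=None,start=None):
    """constant rows (n) to go from current pose to target xyz/yaw"""
    if start is None:
        s=s or sense(); p=np.array(s['tool_pos']);y0=s['tcp_rot'][2]
    else: p=np.array(start[:3],float);y0=start[3]
    dy=(yaw-y0+180)%360-180
    def end(d):
        q=p[:2].copy();y=np.radians(y0)
        for k in range(n):
            q=q+d[0]*np.array([np.cos(y),np.sin(y)])+d[1]*np.array([np.sin(y),-np.cos(y)])
            y+=np.radians(dy)/n
        return q
    d=fsolve(lambda d:end(d)-np.array(target[:2],float),[0.,0.])
    row=[d[0]/20,d[1]/20,-(target[2]-p[2])/n/20,-np.radians(dy)/n/.08]
    print('from',p.round(1),round(y0,1),'n',n,'row',np.round(row,2))
HUB=np.array([577.66,24.3]);HY=-0.17
E
python3 -c "
from h import *
plan([625,26,230],92,40)
print('antenna',back('top',321,305,16),'clip',back('top',447,168,0),'bell',back('top',286,157,20))"
```

```text
from [253.  543.6 230.5] 65.0 n 40 row [-0.54  0.59  0.   -0.15]
antenna [383.72894076  -6.55714632  16.        ] clip [ 732.65344577 -340.41416145    0.        ] bell [760.85041875  78.15736834  20.        ]
```

```bash
python3 -m pendant '[[[-0.7,0.8,0,-0.2],[-0.7,0.8,0,-0.2],[-0.7,0.8,0,-0.2],[-0.7,0.8,0,-0.2],[-0.7,0.8,0,-0.2],[-0.7,0.8,0,-0.2],[-0.7,0.8,0,-0.2],[-0.7,0.8,0,-0.2],[-0.7,0.8,0,-0.2],[-0.7,0.8,0,-0.2]]]' 0.2 40; python3 -m pendant '[[[-0.7,0.8,0,-0.2],[-0.7,0.8,0,-0.2],[-0.7,0.8,0,-0.2],[-0.7,0.8,0,-0.2],[-0.7,0.8,0,-0.2],[-0.7,0.8,0,-0.2],[-0.7,0.8,0,-0.2],[-0.7,0.8,0,-0.2],[-0.7,0.8,0,-0.2],[-0.7,0.8,0,-0.2]]]'; python3 -c "
from h import *
plan([625,26,220],92,10)"
```

```text
time: 0.98
tool_pos: [352.6, 349.9, 226.0]
tcp_rot: [-179.7, 0.4, 75.0]
ft_force: [0.6, 0.4, -1.0]
finger_gap: 50.8
time: 1.82
tool_pos: [486.8, 172.3, 223.5]
tcp_rot: [-179.5, 0.5, 84.7]
ft_force: [0.5, -0.4, 0.5]
finger_gap: 51.4
from [486.8 172.3 223.5] 84.7 n 10 row [-0.71  0.72  0.02 -0.16]
```

```bash
python3 -m pendant '[[[-0.7,0.72,0,-0.16],[-0.7,0.72,0,-0.16],[-0.7,0.72,0,-0.16],[-0.7,0.72,0,-0.16],[-0.7,0.72,0,-0.16],[-0.7,0.72,0,-0.16],[-0.7,0.72,0,-0.16],[-0.7,0.72,0,-0.16],[-0.7,0.72,0,-0.16],[0,0,0,0]]]'; python3 -c "
from h import *
s=sense();im=snapshot('wrist');cv2.imwrite('pics/w1.png',im[:,:,::-1])
print(s['tool_pos'],s['tcp_rot'])
for r in (28,58):
  a=np.radians(2.3);print(proj('wrist',[HUB[0]+r*np.cos(a),HUB[1]+r*np.sin(a),137],s))"
```

```text
time: 2.65
tool_pos: [616.3, 30.0, 218.6]
tcp_rot: [-179.1, 0.5, 91.5]
ft_force: [1.3, -0.5, -0.2]
finger_gap: 50.8
[616.33911183  30.04180336 218.63845025] [-179.07736621    0.47267598   91.46381161]
[307.85858865 243.67220811]
[308.84142924 291.18262163]
```

View pics/w1.png

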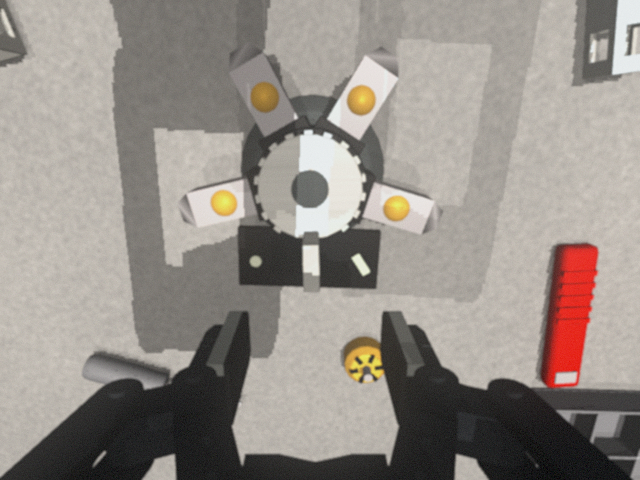

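```bash
python3 -c "
from h import *
s=sense()
W=[]
print(back('wrist',311,240,137,s),back('wrist',312,285,137,s))
for u,v in ((223,203),(264,97),(361,100),(396,208)): W.append(back('wrist',u,v,82,s)[:2])
W=np.array(W);a=np.radians([-75,-150,150,75]);
# image left is +y? camera yaw
print(W)
print(s['joint_pos'])
plan([624.6,25.7,130],92,10)"
```

```text
[602.20283462  28.44302776 137.        ] [630.33366494  29.66700908 137.        ]
[[593.08216093 -34.44835729]
 [522.46151999  -4.75248067]
 [522.73165525  58.31856256]
 [593.43223793  87.12332355]]
[ -1.5787243   11.25381568  82.41825805  -0.4787392   87.28915963
 -92.98095897]
from [615.3  31.2 218.5] 91.4 n 10 row [-0.03  0.05  0.44 -0.01]
```

```bash
python3 -m pendant '[[[-0.01,0.05,0.6,-0.02],[-0.01,0.05,0.6,-0.02],[-0.01,0.05,0.6,-0.02],[-0.01,0.05,0.6,-0.02],[-0.01,0.05,0.6,-0.02],[-0.01,0.05,0.6,-0.02],[-0.01,0.05,0.6,-0.02],[-0.01,0.05,0.6,-0.02],[0,0,0.4,0],[0,0,0,0]]]'; python3 -c "
from h import *
im=snapshot('wrist');cv2.imwrite('pics/w2.png',im[:,:,::-1])"
```

```text
time: 3.53
tool_pos: [616.8, 33.1, 99.3]
tcp_rot: [-178.6, 0.3, 92.4]
ft_force: [0.9, -0.6, -0.4]
finger_gap: 51.5
```

View pics/w2.png

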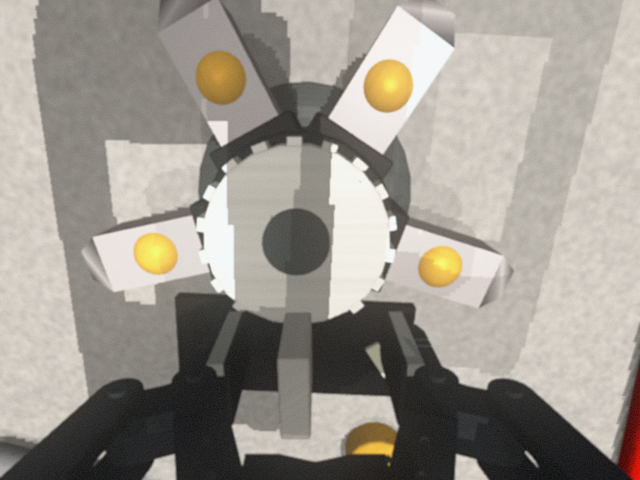

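```bash
python3 -m pendant '[[[-0.12,0.12,-0.15,0],[-0.12,0.12,-0.15,0],[0,0.1,-0.1,0],[0,0,0,0],[0,0,0,0],[0,0,0,0],[0,0,0,0],[0,0,0,0],[0,0,0,0],[0,0,0,0]]]' -1 30; python3 -c "
from h import *
s=sense();print(s['ft_force'],s['wrist_torque'],s['finger_gap'])
im=snapshot('wrist');cv2.imwrite('pics/w3.png',im[:,:,::-1])"
```

```text
time: 4.42
tool_pos: [626.1, 27.0, 110.5]
tcp_rot: [-178.8, 0.4, 92.4]
ft_force: [-0.2, -2.3, -4.5]
finger_gap: 9.5
[-0.17222964 -2.25526085 -4.5018008 ] [ 0.06674455 -0.16087618  0.0618158 ] 9.528767287522216
```

View pics/w3.png

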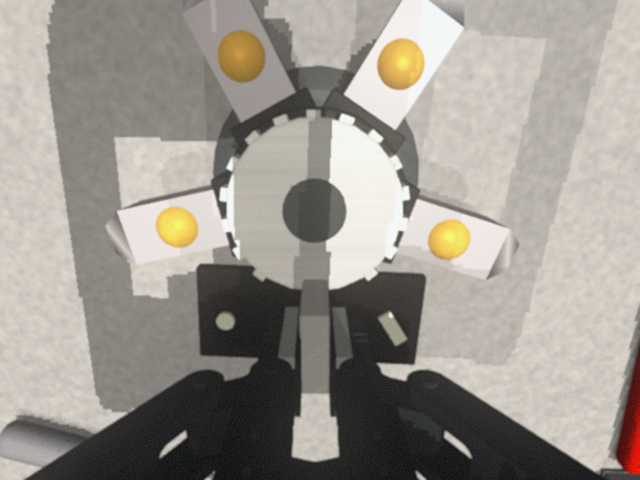

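```bash
python3 -m pendant '[[[-0.157,-0.005,0,0.82],[-0.157,-0.005,0,0.82],[-0.157,-0.005,0,0.82],[-0.157,-0.005,0,0.82],[-0.157,-0.005,0,0.82],[-0.157,-0.005,0,0.82],[-0.157,-0.005,0,0.82],[-0.157,-0.005,0,0.82],[-0.157,-0.005,0,0.82],[0,0,0,0]]]';python3 -c "
from h import *
s=sense();d=s['tool_pos'][:2]-HUB;print(np.hypot(*d),np.degrees(np.arctan2(d[1],d[0])))"
```

```text
time: 5.3
tool_pos: [618.7, -0.6, 110.6]
tcp_rot: [-179.2, 1.0, 57.0]
ft_force: [0.3, -2.2, -3.6]
finger_gap: 9.2
47.981446757418084 -31.2549973011366
```

```bash
python3 -m pendant '[[[-0.06,0,0,0.3],[-0.06,0,0,0.3],[0,0,0,0],[0,0,0,0],[0,0,0,0],[0,0,0,0],[0,0,0,0],[0,0,0,0],[0,0,0,0],[0,0,0,0]]]';python3 -c "
from h import *
s=sense();d=s['tool_pos'][:2]-HUB;print(np.hypot(*d),np.degrees(np.arctan2(d[1],d[0])),s['tcp_rot'])
im=snapshot('wrist');cv2.imwrite('pics/w4.png',im[:,:,::-1])"
```

```text
time: 6.13
tool_pos: [617.6, -2.2, 110.6]
tcp_rot: [-179.3, 1.0, 54.7]
ft_force: [0.6, -1.7, -4.9]
finger_gap: 9.3
47.904936114390715 -33.52196396859773 [-179.27338493    0.98178043   54.66579985]
```

View pics/w4.png

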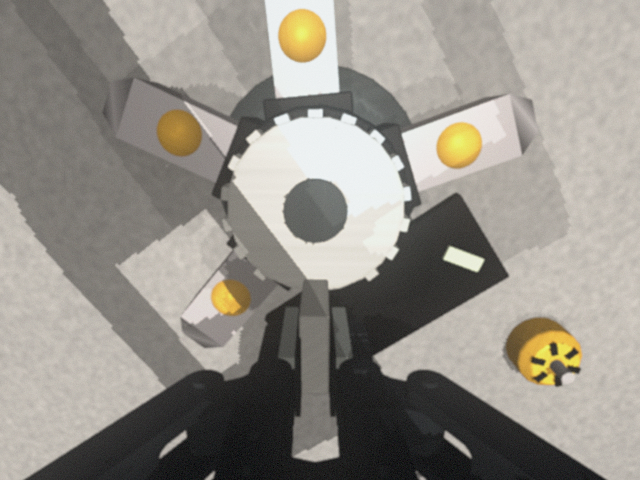

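```bash
python3 -m pendant '[[[0,0,0,0],[0,0,0,0],[0,0,0,0],[0,0,-0.5,0],[0,0,-1,0],[0,0,-1,0],[0,0,-1,0],[0,0,-1,0],[0,0,-0.5,0],[0,0,0,0]]]' 0.4;python3 -c "
from h import *
s=sense();print(s['finger_gap'])
im=snapshot('top');crop(im,260,180,360,270,8,'hub1.png')
plan([534,384.5,130],105,30)"
```

```text
time: 7.02
tool_pos: [620.9, -0.3, 221.8]
tcp_rot: [-179.5, 0.8, 54.8]
ft_force: [1.0, -0.6, 0.2]
finger_gap: 59.4
59.37414622126431
from [ 6.208e+02 -2.000e-01  2.210e+02] 54.8 n 30 row [ 0.62 -0.27  0.15 -0.37]
```

View pics/hub1.png

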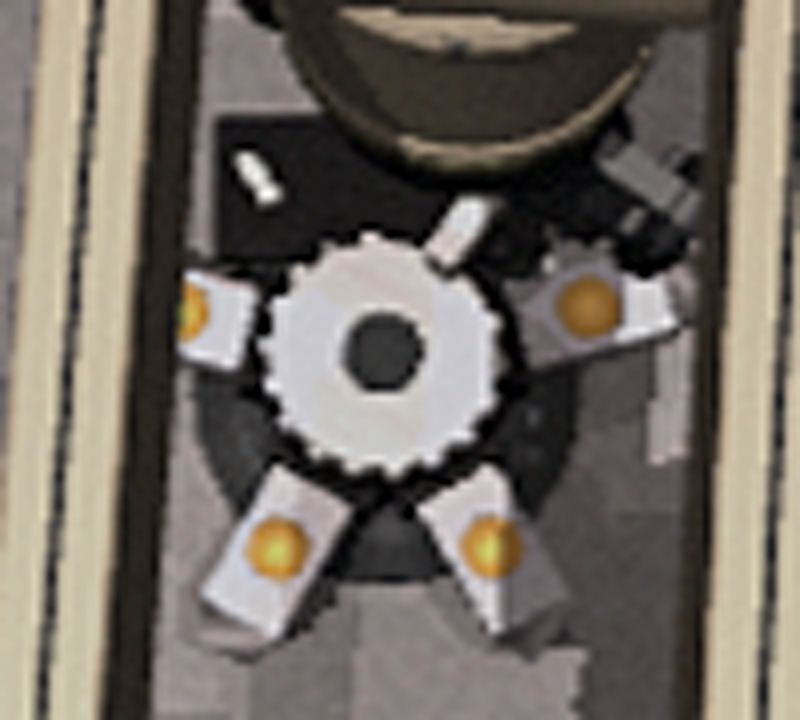

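Ring near open (lug at crop (462,232), pointing towards the dot). I'll check it precisely once the arm is clear. Moving towards boom 1.

```bash
python3 -m pendant '[[[0.92,-0.4,0.1,-0.55],[0.92,-0.4,0.1,-0.55],[0.92,-0.4,0.1,-0.55],[0.92,-0.4,0.1,-0.55],[0.92,-0.4,0.1,-0.55],[0.92,-0.4,0.1,-0.55],[0.92,-0.4,0.1,-0.55],[0.92,-0.4,0.1,-0.55],[0.92,-0.4,0.1,-0.55],[0.92,-0.4,0.1,-0.55]]]' ;python3 -m pendant '[[[0.92,-0.4,0.1,-0.55],[0.92,-0.4,0.1,-0.55],[0.92,-0.4,0.1,-0.55],[0.92,-0.4,0.1,-0.55],[0.92,-0.4,0.1,-0.55],[0.92,-0.4,0.1,-0.55],[0.92,-0.4,0.1,-0.55],[0.92,-0.4,0.1,-0.55],[0,0,0,-0.55],[0,0,0,0]]]';python3 -c "
from h import *
s=sense();im=snapshot('wrist');cv2.imwrite('pics/w5.png',im[:,:,::-1])
im=snapshot('top');crop(im,260,180,360,270,8,'hub2.png')
plan([534,384.5,130],105,10)"
```

```text
time: 7.9
tool_pos: [616.6, 201.1, 184.7]
tcp_rot: [-178.4, 0.9, 80.7]
ft_force: [0.5, -0.3, -0.8]
finger_gap: 59.8
time: 8.73
tool_pos: [538.6, 355.7, 148.2]
tcp_rot: [-176.8, 0.3, 104.9]
ft_force: [0.8, -0.6, 0.4]
finger_gap: 60.0
from [538.8 355.1 148.3] 104.6 n 10 row [ 0.15  0.01  0.09 -0.01]
```

View pics/hub2.png

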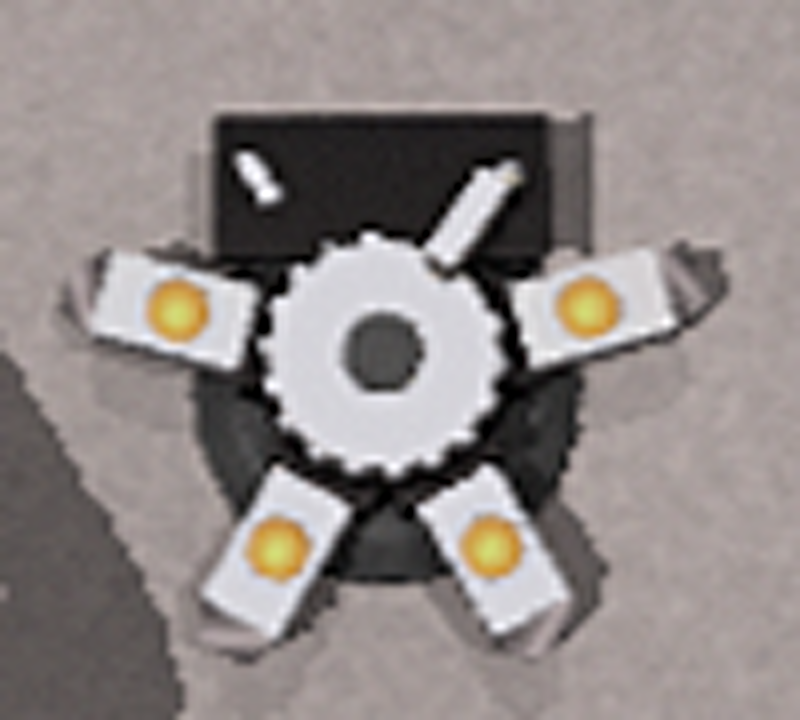

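View pics/w5.png

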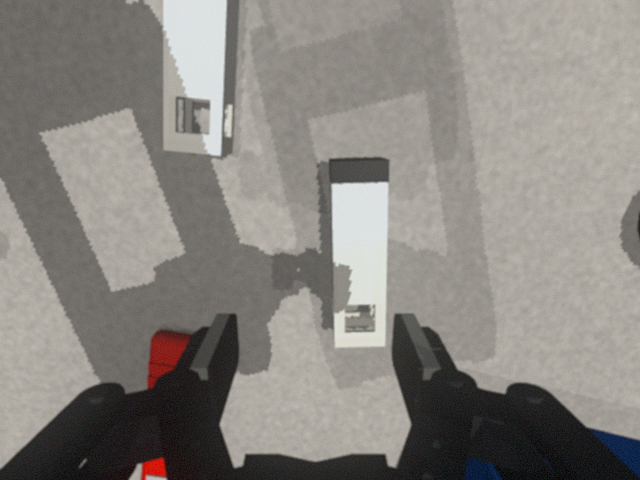

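```bash
python3 -c "
from h import *
f=lambda x,y:back('top',x/8+260-.44,y/8+180-.44,137)[:2]
a,b=f(438,258),f(508,168);d=b-a;print(a,b,np.degrees(np.arctan2(d[1],d[0])))
m=(a+b)/2-HUB;print(np.degrees(np.arctan2(m[1],m[0])), np.hypot(*m))
s=sense()
M=back('wrist',359,346,36,s);C=back('wrist',360,182,36,s);print(M,C,np.degrees(np.arctan2(*(M-C)[[1,0]])),s['tcp_rot'],s['joint_pos'])
"
```

```text
[601.48047678   7.53688944] [627.33804312 -12.8802312 ] -38.29460267086561
-36.27635284091864 45.58485644720905
[597.88751996 402.89632174  36.        ] [486.81372295 371.10881125  36.        ] 15.970258564068194 [-176.73035103    0.29053451  104.64278246] [ 28.55044552  20.28391613  79.18579287   0.50689853  83.7741835
 -76.15328567]
```

```bash
cat >> h.py <<'E'
def lin(target,n,yaw=None,s=None):
    s=s or sense();T=tcp(s);d=T[:3,:3].T@(np.array(target,float)-T[:3,3])
    dy=0 if yaw is None else ((yaw-s['tcp_rot'][2]+180)%360-180)
    print('lin tot mm',d.round(1),'rows',n,(d/20/n).round(3),'turn tot deg',round(dy,1),'units',round(-np.radians(dy)/.08/n,3),'rot',s['tcp_rot'].round(1))
E
python3 -c "
from h import *
lin([527,382.5,60],9,105.6)"
```

```text
lin tot mm [29.9  0.5 88.3] rows 9 [0.166 0.003 0.49 ] turn tot deg 1.0 units -0.023 rot [-176.7    0.3  104.6]
```

```bash
python3 -m pendant '[[[0.17,0,0.45,-0.02],[0.17,0,0.45,-0.02],[0.17,0,0.45,-0.02],[0.17,0,0.45,-0.02],[0.17,0,0.45,-0.02],[0.17,0,0.45,-0.02],[0.17,0,0.45,-0.02],[0.17,0,0.45,-0.02],[0.1,0,0.3,0],[0,0,0,0]]]';python3 -c "
from h import *
s=sense();im=snapshot('wrist');cv2.imwrite('pics/w6.png',im[:,:,::-1])
lin([527,382.5,3],9,105.6)"
```

```text
time: 9.67
tool_pos: [526.3, 381.2, 58.7]
tcp_rot: [-176.5, 0.3, 104.9]
ft_force: [0.1, -0.5, -0.0]
finger_gap: 59.7
lin tot mm [ 1.5  4.3 56. ] rows 9 [0.009 0.024 0.311] turn tot deg 0.7 units -0.016 rot [-176.5    0.3  104.9]
```

View pics/w6.png

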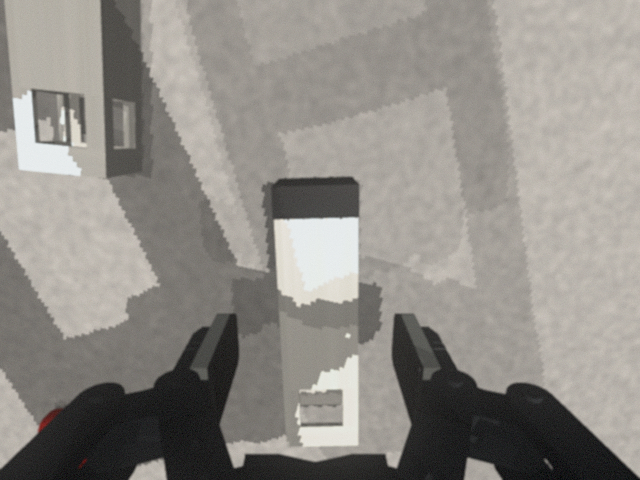

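```bash
python3 -m pendant '[[[0.01,0.02,0.35,-0.02],[0.01,0.02,0.35,-0.02],[0.01,0.02,0.35,-0.02],[0.01,0.02,0.35,-0.02],[0.01,0.02,0.35,-0.02],[0.01,0.02,0.3,-0.02],[0.01,0.02,0.3,-0.02],[0.01,0.02,0.3,-0.02],[0,0,0.1,0],[0,0,0,0]]]';python3 -m pendant '[[[0,0,0,0],[0,0,0,0],[0,0,0,0],[0,0,0,0],[0,0,0,0],[0,0,0,0],[0,0,0,0],[0,0,0,0],[0,0,0,0],[0,0,0,0]]]' -1 60
```

```text
time: 10.55
tool_pos: [527.6, 382.6, -0.1]
tcp_rot: [-176.7, 0.3, 105.7]
ft_force: [-0.7, 0.4, 0.2]
finger_gap: 59.7
time: 11.38
tool_pos: [528.1, 382.9, 0.9]
tcp_rot: [-176.8, 0.2, 105.7]
ft_force: [-0.1, -0.5, -1.6]
finger_gap: 35.3
```

```bash
python3 -m pendant '[[[0,0,-0.2,0],[0,0,-0.4,0],[0,0,-0.4,0],[0,0,-0.4,0],[0,0,-0.4,0],[0,0,-0.4,0],[0,0,-0.4,0],[0,0,-0.4,0],[0,0,-0.4,0],[0,0,0,0]]]';python3 -c "
from h import *
s=sense();print(s['finger_gap']); plan([626.2,202,80],-15.2,30)"
```

```text
time: 12.22
tool_pos: [533.1, 385.0, 78.4]
tcp_rot: [-177.0, 0.2, 105.7]
ft_force: [-0.6, 0.3, -0.1]
finger_gap: 35.5
35.54175900013096
from [533.1 385.   78.4] 105.7 n 30 row [-0.14  0.39 -0.    0.88]
```

```bash
python3 -m pendant '[[[-0.14,0.39,0,0.88],[-0.14,0.39,0,0.88],[-0.14,0.39,0,0.88],[-0.14,0.39,0,0.88],[-0.14,0.39,0,0.88],[-0.14,0.39,0,0.88],[-0.14,0.39,0,0.88],[-0.14,0.39,0,0.88],[-0.14,0.39,0,0.88],[-0.14,0.39,0,0.88]]]';python3 -m pendant '[[[-0.14,0.39,0,0.88],[-0.14,0.39,0,0.88],[-0.14,0.39,0,0.88],[-0.14,0.39,0,0.88],[-0.14,0.39,0,0.88],[-0.14,0.39,0,0.88],[-0.14,0.39,0,0.88],[-0.14,0.39,0,0.88],[-0.14,0.39,0,0.88],[-0.14,0.39,0,0.88]]]';python3 -c "
from h import *
plan([626.2,202,65],-15.2,10)"
```

```text
time: 13.05
tool_pos: [608.9, 353.9, 75.0]
tcp_rot: [-177.8, 2.2, 63.8]
ft_force: [-1.0, -0.3, -0.6]
finger_gap: 35.4
time: 13.88
tool_pos: [643.4, 276.3, 70.2]
tcp_rot: [-179.9, 3.5, 21.4]
ft_force: [0.5, 0.0, -1.9]
finger_gap: 35.7
from [643.4 276.3  70.2] 21.4 n 10 row [-0.12  0.37  0.03  0.8 ]
```

```bash
python3 -m pendant '[[[-0.12,0.37,0,0.85],[-0.12,0.37,0,0.85],[-0.12,0.37,0,0.85],[-0.12,0.37,0,0.85],[-0.12,0.37,0,0.85],[-0.12,0.37,0,0.85],[-0.12,0.37,0,0.85],[-0.12,0.37,0,0.85],[-0.12,0.3,0,0.6],[0,0,0,0]]]';python3 -c "
from h import *
s=sense();im=snapshot('wrist');cv2.imwrite('pics/w7.png',im[:,:,::-1])
im=snapshot('side');crop(im,230,180,430,330,4,'s7.png')
lin([626.2,202,48],10,-15.2);print(tcp(s)[:3,:3].round(3))"
```

```text
time: 14.72
tool_pos: [625.8, 204.5, 68.9]
tcp_rot: [177.8, 3.2, -14.7]
ft_force: [0.3, -0.0, -1.2]
finger_gap: 35.5
lin tot mm [ 2.   2.6 21. ] rows 10 [0.01  0.013 0.105] turn tot deg -0.7 units 0.016 rot [177.9   3.2 -14.5]
[[ 0.966 -0.252 -0.063]
 [-0.254 -0.967 -0.022]
 [-0.056  0.038 -0.998]]
```

View pics/w7.png

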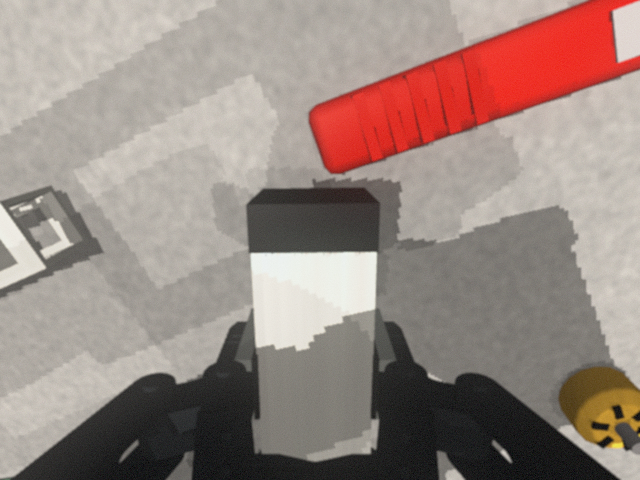

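View pics/s7.png

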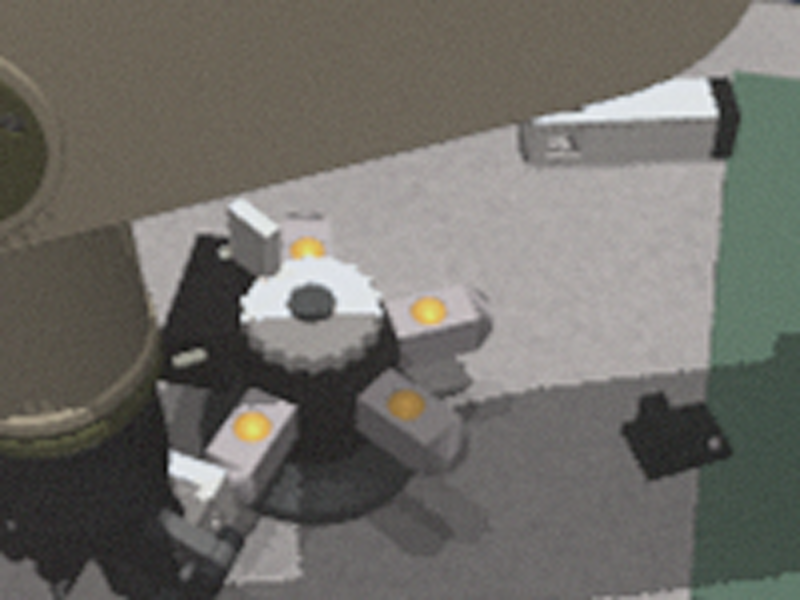

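```bash
cat >> h.py <<'E'
class Held:
    def __init__(self,gpos,grot,mid,ang,z=18):
        T=tcp(dict(tool_pos=gpos,tcp_rot=grot));a=np.radians(ang)
        b=np.array([np.cos(a),np.sin(a),0]);B=np.eye(4);B[:3,0]=b;B[:3,2]=[0,0,1];B[:3,1]=np.cross([0,0,1],b);B[:3,3]=[*mid,z]
        self.L=np.linalg.inv(T)@B
    def now(self,s=None):
        B=tcp(s or sense())@self.L
        x=B[:3,0];print('mouth',(B[:3,3]+65*x).round(1),'mid',B[:3,3].round(1),'ang',np.degrees(np.arctan2(x[1],x[0])).round(1),'pitch',np.degrees(np.arcsin(x[2])).round(1),'rollz',B[2,:3].round(3));return B
HR=np.array([578.2,25.0,65.])
def stub(deg,r=0):
    a=np.radians(deg+HY);u=np.array([np.cos(a),np.sin(a),0]);return HR+u*(42+r)
E
python3 -c "
from h import *
H=Held([528.1,382.9,.9],[-176.8,.2,105.7],[534.8,384.7],15.7)
H.now(); print(stub(75,57),stub(75,69))"
```

```text
mouth [609.8 137.4  92.6] mid [625.7 200.1  86.6] ang -104.2 pitch 5.3 rollz [ 0.092 -0.052  0.994]
[604.10670227 120.55021077  65.        ] [607.2469086 132.1320545  65.       ]
```

```bash
python3 -c "
from h import *
P=[([253,543.4,230.2],[-179.99,.11,65]),([352.6,349.9,226],[-179.7,.4,75]),([486.8,172.3,223.5],[-179.5,.5,84.7]),([616.3,30,218.6],[-179.1,.5,91.5]),([616.8,33.1,99.3],[-178.6,.3,92.4]),([626.1,27,110.5],[-178.8,.4,92.4]),([618.7,-.6,110.6],[-179.2,1,57]),([617.6,-2.2,110.6],[-179.3,1,54.7]),([620.9,-.3,221.8],[-179.5,.8,54.8]),([616.6,201,184.7],[-178.4,.9,80.7]),([538.6,355.7,148.2],[-176.8,.3,104.9]),([526.3,381,58.7],[-176.5,.3,104.9]),([527.6,382.6,-.1],[-176.7,.3,105.7]),([533,385,78.4],[-177,.2,105.7]),([608.9,353.9,75],[-177.8,2.2,63.8]),([643.4,276.3,70.2],[-179.9,3.5,21.4]),([625.8,204.5,68.9],[177.8,3.2,-14.7])]
o=None
for p,r in P:
    z=np.degrees(R.from_euler('xyz',r,degrees=True).as_matrix()[:2,2])
    a=np.arctan2(p[1],p[0]);rad=z[0]*np.cos(a)+z[1]*np.sin(a);tan=-z[0]*np.sin(a)+z[1]*np.cos(a)
    c=np.array([np.hypot(*p[:2]),np.degrees(a),p[2],r[2],rad,tan]); print(c.round(1), '' if o is None else (c-o).round(1), z.round(1));o=c
"
```

```text
[ 5.994e+02  6.500e+01  2.302e+02  6.500e+01 -1.000e-01  0.000e+00]  [-0.1 -0.1]
[ 4.967e+02  4.480e+01  2.260e+02  7.500e+01 -5.000e-01  1.000e-01] [-102.7  -20.3   -4.2   10.    -0.4    0. ] [-0.4 -0.3]
[ 5.164e+02  1.950e+01  2.235e+02  8.470e+01 -7.000e-01 -2.000e-01] [ 19.6 -25.3  -2.5   9.7  -0.2  -0.3] [-0.5 -0.5]
[ 6.170e+02  2.800e+00  2.186e+02  9.150e+01 -9.000e-01 -5.000e-01] [100.6 -16.7  -4.9   6.8  -0.2  -0.2] [-0.9 -0.5]
[ 6.177e+02  3.100e+00  9.930e+01  9.240e+01 -1.400e+00 -3.000e-01] [   0.7    0.3 -119.3    0.9   -0.5    0.2] [-1.4 -0.4]
[ 6.267e+02  2.500e+00  1.105e+02  9.240e+01 -1.200e+00 -4.000e-01] [ 9.  -0.6 11.2  0.   0.2 -0.1] [-1.2 -0.4]
[ 6.187e+02 -1.000e-01  1.106e+02  5.700e+01 -1.200e+00 -4.000e-01] [ -8.   -2.5   0.1 -35.4  -0.   -0. ] [-1.2 -0.4]
[ 6.176e+02 -2.000e-01  1.106e+02  5.470e+01 -1.100e+00 -4.000e-01] [-1.1 -0.1  0.  -2.3  0.1 -0. ] [-1.1 -0.4]
[ 6.209e+02 -0.000e+00  2.218e+02  5.480e+01 -9.000e-01 -4.000e-01] [3.300e+00 2.000e-01 1.112e+02 1.000e-01 3.000e-01 0.000e+00] [-0.9 -0.4]
[ 6.485e+02  1.810e+01  1.847e+02  8.070e+01 -1.800e+00 -1.000e-01] [ 27.6  18.1 -37.1  25.9  -1.    0.3] [-1.7 -0.6]
[645.5  33.4 148.2 104.9  -3.1   0.7] [ -3.1  15.4 -36.5  24.2  -1.3   0.8] [-3.  -1.1]
[649.7  35.9  58.7 104.9  -3.4   1. ] [  4.3   2.5 -89.5   0.   -0.2   0.2] [-3.3 -1.2]
[ 6.517e+02  3.590e+01 -1.000e-01  1.057e+02 -3.200e+00  9.000e-01] [  2.    0.  -58.8   0.8   0.2  -0.1] [-3.1 -1.2]
[657.5  35.8  78.4 105.7  -2.9   0.8] [ 5.8 -0.1 78.5  0.   0.3 -0. ] [-2.8 -1. ]
[ 7.043e+02  3.020e+01  7.500e+01  6.380e+01 -3.000e+00  6.000e-01] [ 46.8  -5.7  -3.4 -41.9  -0.2  -0.2] [-2.9 -1. ]
[ 7.002e+02  2.320e+01  7.020e+01  2.140e+01 -3.500e+00  2.000e-01] [ -4.1  -6.9  -4.8 -42.4  -0.4  -0.4] [-3.3 -1.2]
[ 6.584e+02  1.810e+01  6.890e+01 -1.470e+01 -3.900e+00 -1.000e-01] [-41.9  -5.1  -1.3 -36.1  -0.4  -0.3] [-3.6 -1.3]
```

```bash
cat > t.py <<'E'
from h import *
s=sense();p=s['tool_pos'];z=np.degrees(tcp(s)[:2,2]);a=np.arctan2(p[1],p[0])
print('tilt rad/tan',(z[0]*np.cos(a)+z[1]*np.sin(a)).round(2),(-z[0]*np.sin(a)+z[1]*np.cos(a)).round(2),'r',np.hypot(*p[:2]).round(1),p.round(1),s['tcp_rot'].round(1),s['joint_pos'].round(2))
E
python3 t.py;python3 -m pendant '[[[0,0,-1,0],[0,0,-1,0],[0,0,-1,0],[0,0,-1,0],[0,0,-1,0],[0,0,-1,0],[0,0,-1,0],[0,0,0,0],[0,0,0,0],[0,0,0,0]]]'; python3 t.py;python3 -m pendant '[[[0,0,0.5,0],[0,0,0.5,0],[0,0,0.5,0],[0,0,0.5,0],[0,0,0.5,0],[0,0,0.5,0],[0,0,0.5,0],[0,0,0.5,0],[0,0,0,0],[0,0,0,0]]]'; python3 t.py
```

```text
tilt rad/tan -3.81 -0.05 r 659.0 [626.2 205.5  69. ] [177.9   3.2 -14.5] [13.9  26.97 79.29 -0.34 77.54 28.4 ]
time: 15.65
tool_pos: [634.8, 213.4, 210.7]
tcp_rot: [177.9, 3.5, -13.2]
ft_force: [-0.8, 1.1, -0.9]
finger_gap: 35.4
tilt rad/tan -4.04 0.07 r 669.8 [634.8 213.4 210.7] [177.9   3.5 -13.2] [14.32 22.81 69.49 -0.23 91.74 27.45]
time: 16.48
tool_pos: [621.9, 210.0, 109.9]
tcp_rot: [177.5, 4.4, -13.1]
ft_force: [0.3, -0.3, -1.2]
finger_gap: 35.3
tilt rad/tan -5.02 0.16 r 656.4 [621.9 210.  109.9] [177.5   4.4 -13.1] [14.31 25.49 76.79 -0.23 82.74 27.39]
```

```bash
python3 -m pendant '[[[0.5,0,0,0],[0.5,0,0,0],[0.5,0,0,0],[0.5,0,0,0],[0.5,0,0,0],[0.5,0,0,0],[0.5,0,0,0],[0.5,0,0,0],[0,0,0,0],[0,0,0,0]]]'; python3 t.py;python3 -m pendant '[[[-0.5,0,0,0],[-0.5,0,0,0],[-0.5,0,0,0],[-0.5,0,0,0],[-0.5,0,0,0],[-0.5,0,0,0],[-0.5,0,0,0],[-0.5,0,0,0],[0,0,0,0],[0,0,0,0]]]'; python3 t.py
```

```text
time: 17.32
tool_pos: [707.1, 192.4, 111.3]
tcp_rot: [177.8, 3.8, -13.1]
ft_force: [-0.0, 0.3, -1.7]
finger_gap: 35.1
tilt rad/tan -4.4 -0.17 r 732.8 [707.1 192.4 111.3] [177.8   3.8 -13.1] [11.44 36.58 61.58 -0.46 86.22 24.5 ]
time: 18.15
tool_pos: [623.3, 213.5, 121.6]
tcp_rot: [178.0, 3.5, -13.0]
ft_force: [-0.1, -1.2, -1.3]
finger_gap: 34.9
tilt rad/tan -4.06 0.12 r 658.9 [623.3 213.5 121.6] [178.    3.5 -13. ] [14.55 24.36 76.94 -0.19 82.76 27.5 ]
```

```bash
for i in 1; do python3 -m pendant '[[[0.5,0,0,0],[0.5,0,0,0],[0.5,0,0,0],[0.5,0,0,0],[0.5,0,0,0],[-0.5,0,0,0],[-0.5,0,0,0],[-0.5,0,0,0],[-0.5,0,0,0],[-0.5,0,0,0]]]'; python3 t.py; python3 -m pendant '[[[1,0,0,0],[1,0,0,0],[1,0,0,0],[1,0,0,0],[1,0,0,0],[-1,0,0,0],[-1,0,0,0],[-1,0,0,0],[-1,0,0,0],[-1,0,0,0]]]'; python3 t.py; done
```

```text
time: 18.98
tool_pos: [629.7, 211.3, 122.7]
tcp_rot: [178.0, 3.2, -13.1]
ft_force: [0.3, 0.5, -2.3]
finger_gap: 35.6
tilt rad/tan -3.74 0.01 r 664.2 [629.7 211.3 122.7] [178.    3.2 -13.1] [14.28 24.79 76.25 -0.27 82.69 27.38]
time: 19.82
tool_pos: [632.3, 206.9, 110.5]
tcp_rot: [177.7, 3.8, -13.4]
ft_force: [-0.0, -0.4, -0.3]
finger_gap: 35.4
tilt rad/tan -4.45 0.01 r 665.3 [632.3 206.9 110.5] [177.7   3.8 -13.4] [13.88 26.23 75.74 -0.32 82.48 27.21]
```

```bash
python3 -m pendant '[[[0.3,0,0,0],[0.3,0,0,0],[0.3,0,0,0],[0.3,0,0,0],[0.3,0,0,0],[0.3,0,0,0],[0.3,0,0,0],[0.3,0,0,0],[0.3,0,0,0],[0.3,0,0,0]]]'; python3 t.py; python3 -m pendant '[[[-0.3,0,0,0],[-0.3,0,0,0],[-0.3,0,0,0],[-0.3,0,0,0],[-0.3,0,0,0],[-0.3,0,0,0],[-0.3,0,0,0],[-0.3,0,0,0],[-0.3,0,0,0],[-0.3,0,0,0]]]'; python3 t.py
```

```text
time: 20.65
tool_pos: [695.8, 191.6, 105.8]
tcp_rot: [177.7, 3.8, -13.4]
ft_force: [-0.4, -0.4, -1.4]
finger_gap: 35.2
tilt rad/tan -4.47 -0.19 r 721.7 [695.8 191.6 105.8] [177.7   3.8 -13.4] [11.58 35.11 64.22 -0.49 85.12 24.91]
time: 21.48
tool_pos: [631.9, 206.8, 110.0]
tcp_rot: [177.7, 3.9, -13.3]
ft_force: [-0.2, -0.2, -0.6]
finger_gap: 35.7
tilt rad/tan -4.49 0.03 r 664.9 [631.9 206.8 110. ] [177.7   3.9 -13.3] [13.87 26.23 75.79 -0.3  82.47 27.19]
```

```bash
python3 -m pendant '[[[0.5,0,0,0],[0.5,0,0,0],[0.5,0,0,0],[0.5,0,0,0],[0,0,0,0],[-0.5,0,0,0],[-0.5,0,0,0],[-0.5,0,0,0],[-0.5,0,0,0],[0,0,0,0]]]'; python3 t.py; python3 -m pendant '[[[0.6,0,0,0],[0.6,0,0,0],[0.6,0,0,0],[0.6,0,0,0],[0.6,0,0,0],[0.6,0,0,0],[0.6,0,0,0],[0.6,0,0,0],[0,0,0,0],[0,0,0,0]]]'; python3 t.py;  python3 -m pendant '[[[-0.5,0,0,0],[-0.5,0,0,0],[-0.5,0,0,0],[-0.5,0,0,0],[-0.5,0,0,0],[-0.5,0,0,0],[-0.5,0,0,0],[-0.5,0,0,0],[-0.5,0,0,0],[0,0,0,0]]]'; python3 t.py
```

```text
time: 22.32
tool_pos: [630.3, 207.1, 109.9]
tcp_rot: [177.7, 3.9, -13.4]
ft_force: [-0.7, 0.5, -1.3]
finger_gap: 35.3
tilt rad/tan -4.52 0.07 r 663.5 [630.3 207.1 109.9] [177.7   3.9 -13.4] [13.91 26.06 76.03 -0.27 82.43 27.27]
time: 23.15
tool_pos: [728.6, 183.5, 102.6]
tcp_rot: [177.7, 3.8, -13.4]
ft_force: [0.0, -0.0, -0.6]
finger_gap: 35.1
tilt rad/tan -4.47 -0.27 r 751.3 [728.6 183.5 102.6] [177.7   3.8 -13.4] [10.5  40.1  57.5  -0.55 86.86 23.84]
time: 23.98
tool_pos: [632.1, 206.1, 107.8]
tcp_rot: [177.7, 4.0, -13.3]
ft_force: [0.2, -0.1, -1.0]
finger_gap: 35.0
tilt rad/tan -4.64 0.1 r 664.9 [632.1 206.1 107.8] [177.7   4.  -13.3] [13.78 26.49 75.7  -0.25 82.46 27.09]
```

```bash
python3 -c "
from h import *
print(back('top',212,205,9),back('top',204,205,9),back('top',208,150,9))
lin([585,228,60],10)
Held([528.1,382.9,.9],[-176.8,.2,105.7],[534.8,384.7],15.7).now()"
```

```text
[640.43192499 268.50242347   9.        ] [640.65995699 288.8787889    9.        ] [784.14859509 279.96891978   9.        ]
lin tot mm [-47.4 -12.5  50.8] rows 10 [-0.237 -0.062  0.254] turn tot deg 0 units -0.0 rot [177.7   4.  -13.3]
mouth [617.5 137.7 131.7] mid [632.  200.7 125.5] ang -103.0 pitch 5.5 rollz [ 0.096 -0.067  0.993]
```

```bash
python3 -m pendant '[[[-0.24,-0.06,0.25,0.04],[-0.24,-0.06,0.25,0.04],[-0.24,-0.06,0.25,0.04],[-0.24,-0.06,0.25,0.04],[-0.24,-0.06,0.25,0.04],[-0.24,-0.06,0.25,0.04],[-0.24,-0.06,0.25,0.04],[-0.24,-0.06,0.25,0.04],[-0.24,-0.06,0.25,0.04],[-0.24,-0.06,0.25,0.04]]]'; python3 t.py;python3 -c "
from h import *
lin([585,228,10],10,-15.2)
Held([528.1,382.9,.9],[-176.8,.2,105.7],[534.8,384.7],15.7).now()"
```

```text
time: 24.82
tool_pos: [581.1, 230.0, 56.1]
tcp_rot: [177.5, 3.9, -15.4]
ft_force: [-0.8, 0.5, -0.6]
finger_gap: 35.7
tilt rad/tan -4.57 0.36 r 625.0 [581.1 230.   56.1] [177.5   3.9 -15.4] [ 1.691e+01  2.363e+01  8.516e+01 -2.000e-02  7.580e+01  3.223e+01]
lin tot mm [ 7.4 -1.  45.7] rows 10 [ 0.037 -0.005  0.228] turn tot deg 0.2 units -0.004 rot [177.5   3.9 -15.4]
mouth [563.9 162.3  80.1] mid [580.7 224.7  73.7] ang -105.0 pitch 5.7 rollz [ 0.098 -0.064  0.993]
```

```bash
python3 -m pendant '[[[0,0,0.25,0],[0,0,0.25,0],[0,0,0.25,0],[0,0,0.25,0],[0,0,0.25,0],[0,0,0.25,0],[0,0,0.25,0],[0,0,0.25,0],[0,0,0.2,0],[0,0,0,0]]]'; python3 t.py
```

```text
time: 25.65
tool_pos: [576.7, 229.0, 6.2]
tcp_rot: [177.5, 3.9, -15.4]
ft_force: [-0.2, 0.1, -0.1]
finger_gap: 35.5
tilt rad/tan -4.6 0.36 r 620.5 [576.7 229.    6.2] [177.5   3.9 -15.4] [ 1.693e+01  2.662e+01  8.700e+01 -2.000e-02  7.099e+01  3.226e+01]
```

```bash
python3 -m pendant '[[[0,0,0.1,0],[0,0,0.1,0],[0,0,0.05,0],[0,0,0,0],[0,0,0,0],[0,0,0,0],[0,0,0,0],[0,0,0,0],[0,0,0,0],[0,0,0,0]]]'; python3 -m pendant '[[[0,0,0,0],[0,0,0,0],[0,0,0,0],[0,0,0,0],[0,0,0,0],[0,0,0,0],[0,0,0,0],[0,0,0,0],[0,0,0,0],[0,0,0,0]]]' 0.1;  python3 -m pendant '[[[0,0,0,0],[0,0,0,0],[0,0,0,0],[0,0,0,0],[0,0,0,0],[0,0,0,0],[0,0,0,0],[0,0,0,0],[0,0,0,0],[0,0,0,0]]]' -1; python3 t.py
python3 -c "
from h import *
im=snapshot('wrist');cv2.imwrite('pics/w8.png',im[:,:,::-1])"
```

```text
time: 26.48
tool_pos: [577.9, 229.1, 6.0]
tcp_rot: [177.6, 3.8, -15.4]
ft_force: [-1.4, -0.1, -1.0]
finger_gap: 35.0
time: 27.32
tool_pos: [578.6, 229.2, 6.7]
tcp_rot: [177.6, 3.7, -15.4]
ft_force: [0.8, 0.8, -0.1]
finger_gap: 47.0
time: 28.15
tool_pos: [578.9, 229.4, 7.3]
tcp_rot: [177.6, 3.7, -15.4]
ft_force: [-0.3, -0.1, 0.5]
finger_gap: 35.2
tilt rad/tan -4.36 0.33 r 622.7 [578.9 229.4   7.3] [177.6   3.7 -15.4] [ 1.692e+01  2.663e+01  8.685e+01 -3.000e-02  7.089e+01  3.222e+01]
```

View pics/w8.png

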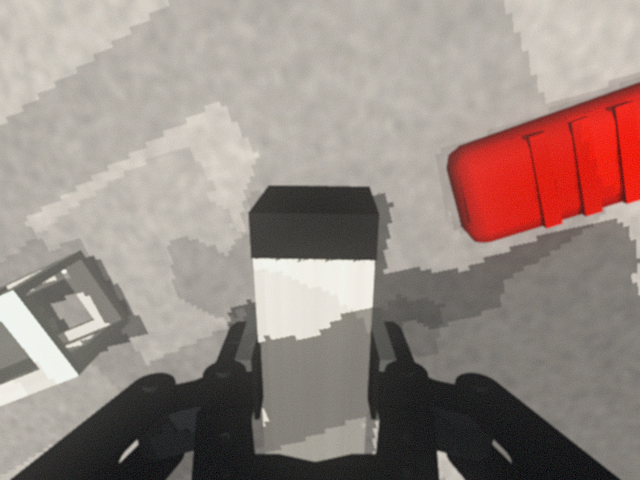

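```bash
python3 -m pendant '[[[0,0,-0.3,0],[0,0,-0.3,0],[0,0,-0.3,0],[0,0,-0.3,0],[0,0,-0.3,0],[0,0,-0.3,0],[0,0,-0.3,0],[0,0,-0.3,0],[0,0,-0.1,0],[0,0,0,0]]]'; python3 t.py
python3 -c "
from h import *
s=sense();im=snapshot('side');cv2.imwrite('pics/s8.png',im[:,:,::-1])
H=Held([578.9,229.4,7.3],[177.6,3.7,-15.4],[578.3,224],-105.3);H.now(s)
print(stub(75,69))"
```

```text
time: 29.03
tool_pos: [582.9, 230.6, 63.0]
tcp_rot: [177.6, 3.7, -15.4]
ft_force: [0.4, -0.8, -1.6]
finger_gap: 35.0
tilt rad/tan -4.35 0.33 r 626.9 [582.9 230.6  63. ] [177.6   3.7 -15.4] [ 1.692e+01  2.325e+01  8.485e+01 -3.000e-02  7.626e+01  3.222e+01]
mouth [565.2 162.5  73.6] mid [582.3 225.2  73.7] ang -105.3 pitch -0.0 rollz [-0.001  0.     1.   ]
[607.2469086 132.1320545  65.       ]
```

View pics/s8.png

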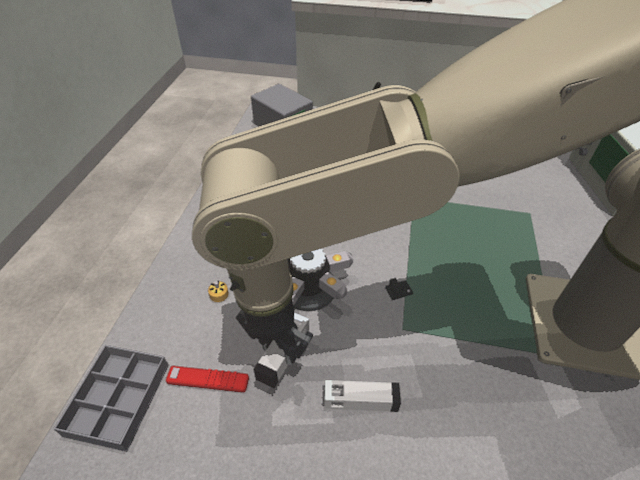

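```bash
python3 -c "
from h import *
lin([627.9,210.8,54.4],8)"
```

```text
lin tot mm [49.   7.   5.6] rows 8 [0.306 0.044 0.035] turn tot deg 0 units -0.0 rot [177.7   3.7 -15.4]
```

```bash
python3 -m pendant '[[[0.3,0.04,0.03,0],[0.3,0.04,0.03,0],[0.3,0.04,0.03,0],[0.3,0.04,0.03,0],[0.3,0.04,0.03,0],[0.3,0.04,0.03,0],[0.3,0.04,0.03,0],[0.3,0.04,0.03,0],[0,0,0,0],[0,0,0,0]]]'; python3 t.py
cat > n.py <<'E'
import sys
from h import *
H=Held([578.9,229.4,7.3],[177.6,3.7,-15.4],[578.3,224],-105.3)
s=sense();B=H.now(s);m=B[:3,3]+65*B[:3,0]
a=np.radians(75+HY);u=np.array([np.cos(a),np.sin(a),0]);t=np.array([-u[1],u[0],0]);d=m-HR
print('r-42:',(d@u-42).round(1),'lat',(d@t).round(1),'dz',d[2].round(1),'| lateral err in tool axes per unit:', 'tool delta to axis',(tcp(s)[:3,:3].T@(-(d@t)*t-np.array([0,0,d[2]]))).round(1),'inward dir tool',(tcp(s)[:3,:3].T@-u).round(3),'ang want -105.2')
E
python3 n.py
python3 -c "
from h import *
im=snapshot('side');crop(im,230,180,430,330,4,'s9.png');im=snapshot('top');crop(im,230,180,360,280,6,'t9.png')"
```

```text
time: 29.92
tool_pos: [631.2, 208.1, 51.1]
tcp_rot: [177.5, 3.9, -15.4]
ft_force: [0.4, 0.3, -1.8]
finger_gap: 35.2
tilt rad/tan -4.59 0.08 r 664.6 [631.2 208.1  51.1] [177.5   3.9 -15.4] [13.98 29.6  77.81 -0.27 77.18 29.41]
mouth [613.4 140.   61.9] mid [630.6 202.7  61.8] ang -105.3 pitch 0.1 rollz [ 0.001 -0.003  1.   ]
r-42: 78.2 lat -3.9 dz -3.1 | lateral err in tool axes per unit: tool delta to axis [-4.1  0.1 -2.9] inward dir tool [0.005 0.999 0.043] ang want -105.2
```

View pics/s9.png

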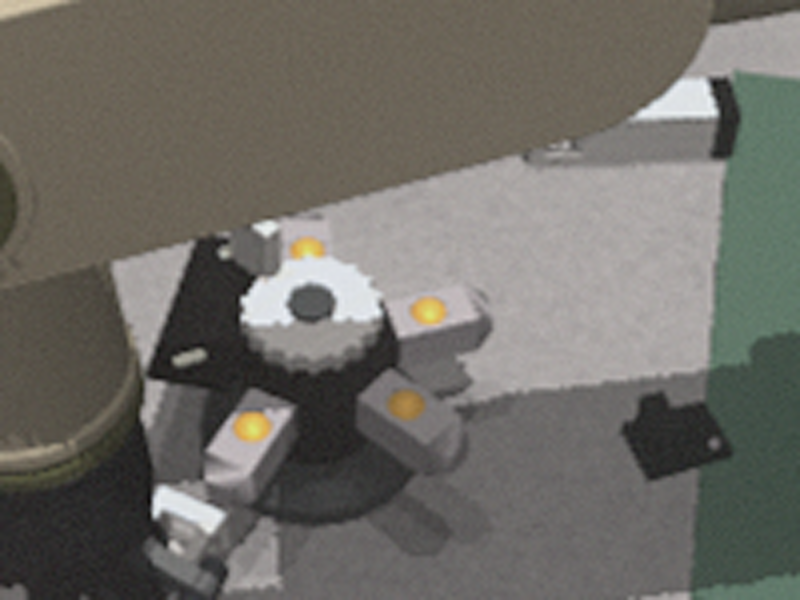

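View pics/t9.png

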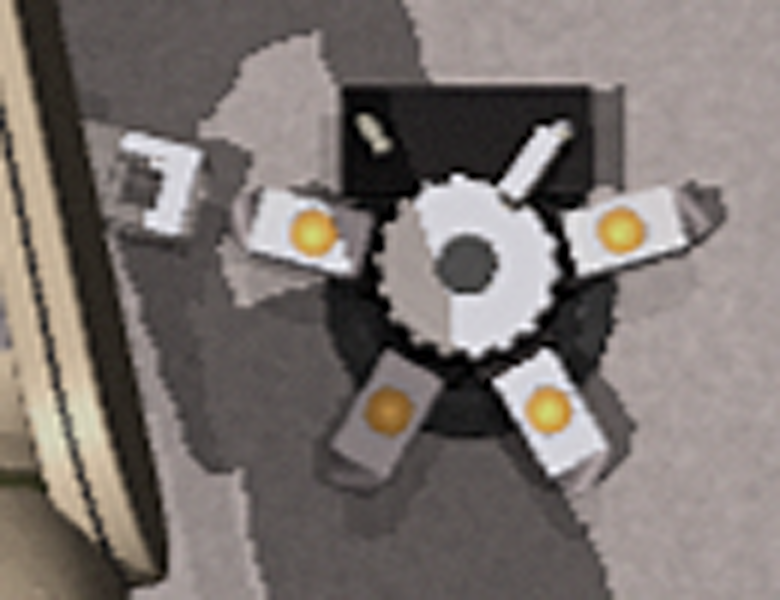

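```bash
cat >> h.py <<'E'
def topmouth(c1,c2,k,ox,oy,deg,z):
    P=[back('top',x/k+ox-.5+.5/k,y/k+oy-.5+.5/k,z)[:2] for x,y in (c1,c2)]
    m=(P[0]+P[1])/2;a=np.radians(deg+HY);u=np.array([np.cos(a),np.sin(a)]);t=np.array([-u[1],u[0]])
    d=m-HUB;e=P[1]-P[0]
    print('top: mouth',m.round(1),'r-42',(d@u-42).round(1),'lat',(d@t).round(1),'edge len',np.hypot(*e).round(1),'edge normal ang',(np.degrees(np.arctan2(e[1],e[0]))).round(1))
E
python3 -c "
from h import *
topmouth((204,153),(187,236),6,230,180,75,80)"
```

```text
top: mouth [610.7 133. ] r-42 71.5 lat -3.4 edge len 34.2 edge normal ang 168.4
```

```bash
python3 -m pendant '[[[-0.05,0,-0.04,0],[-0.05,0,-0.04,0],[-0.05,0.1,-0.04,0],[-0.05,0.1,-0.04,0],[0,0.1,0,0],[0,0.1,0,0],[0,0,0,0],[0,0,0,0],[0,0,0,0],[0,0,0,0]]]'; python3 t.py; python3 n.py
python3 -c "
from h import *
im=snapshot('top');crop(im,250,180,330,240,10,'t10.png')"
```

```text
time: 30.85
tool_pos: [623.7, 201.9, 56.5]
tcp_rot: [177.5, 3.8, -15.4]
ft_force: [0.2, -0.8, -0.6]
finger_gap: 34.9
tilt rad/tan -4.54 0.05 r 655.5 [623.7 201.9  56.5] [177.5   3.8 -15.4] [13.62 27.91 79.47 -0.3  77.16 28.97]
mouth [606.  133.8  67.3] mid [623.1 196.5  67.2] ang -105.2 pitch 0.1 rollz [ 0.001 -0.002  1.   ]
r-42: 70.3 lat 1.6 dz 2.3 | lateral err in tool axes per unit: tool delta to axis [ 1.8 -0.1  2.2] inward dir tool [0.003 0.999 0.043] ang want -105.2
```

View pics/t10.png

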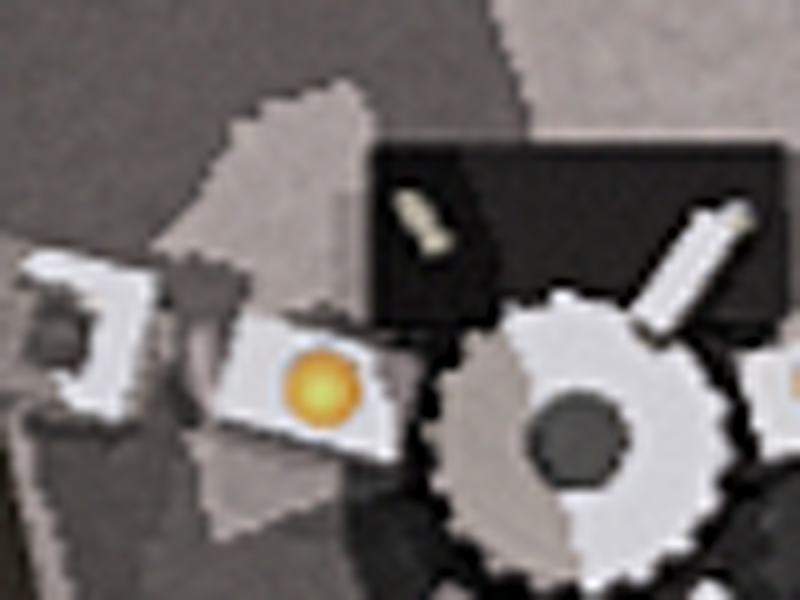

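```bash
python3 -c "
from h import *
topmouth((160,275),(127,422),10,250,180,75,84)"
python3 -m pendant '[[[0.02,0.2,0.05,0],[0.02,0.2,0.05,0],[0,0.2,0.02,0],[0,0.2,0.01,0],[0,0.2,0.01,0],[0,0.2,0.01,0],[0,0.2,0.01,0],[0,0,0,0],[0,0,0,0],[0,0,0,0]]]'; python3 t.py; python3 n.py
python3 -c "
from h import *
im=snapshot('top');crop(im,250,180,330,240,10,'t11.png')"
```

```text
top: mouth [604.2 128.4] r-42 65.4 lat 1.6 edge len 36.4 edge normal ang 167.3
time: 31.73
tool_pos: [616.4, 171.0, 54.2]
tcp_rot: [177.6, 3.8, -15.4]
ft_force: [1.0, 0.2, -1.0]
finger_gap: 35.3
tilt rad/tan -4.51 -0.15 r 639.7 [616.4 171.   54.2] [177.6   3.8 -15.4] [11.19 25.78 82.56 -0.5  76.15 26.64]
mouth [598.7 102.9  64.9] mid [615.9 165.6  64.9] ang -105.3 pitch 0.0 rollz [ 0.001 -0.002  1.   ]
r-42: 38.6 lat 0.6 dz -0.1 | lateral err in tool axes per unit: tool delta to axis [ 0.6  0.  -0.1] inward dir tool [0.004 0.999 0.042] ang want -105.2
```

View pics/t11.png

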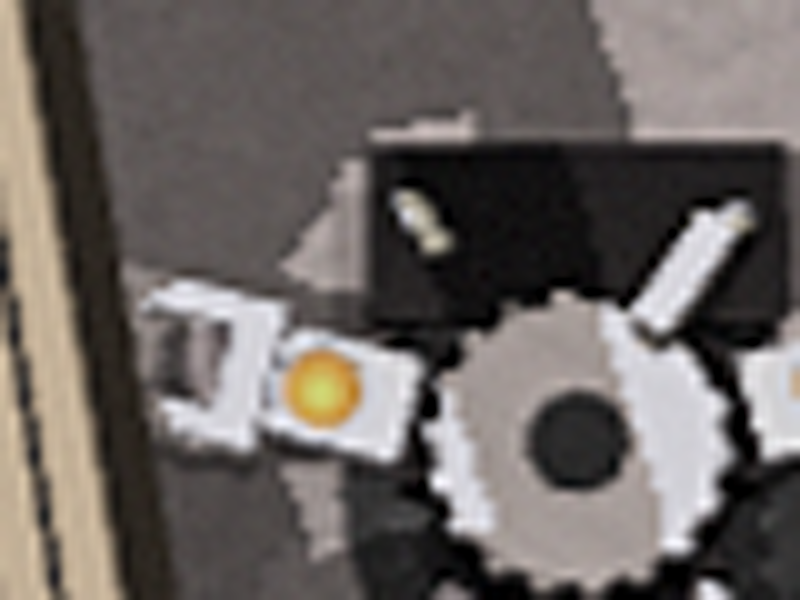

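```bash
python3 -m pendant '[[[0.01,0.2,0.01,0],[0.01,0.2,0.01,0],[0,0.2,0.01,0],[0,0.2,0.01,0],[0,0.2,0.01,0],[0,0.2,0.01,0],[0,0.2,0.01,0],[0,0.1,0,0],[0,0.1,0,0],[0,0,0,0]]]'; python3 n.py
python3 -c "
from h import *
im=snapshot('top');crop(im,250,180,330,240,10,'t12.png')
im=snapshot('side');crop(im,230,200,380,330,5,'s12.png')"
```

```text
time: 32.62
tool_pos: [608.1, 137.7, 55.1]
tcp_rot: [177.6, 3.7, -15.3]
ft_force: [1.2, 2.4, -0.8]
finger_gap: 35.6
mouth [590.4  69.6  65.8] mid [607.5 132.3  65.8] ang -105.2 pitch -0.0 rollz [-0.001 -0.     1.   ]
r-42: 4.2 lat -0.1 dz 0.8 | lateral err in tool axes per unit: tool delta to axis [-0.1 -0.   0.8] inward dir tool [0.003 0.999 0.041] ang want -105.2
```

View pics/t12.png

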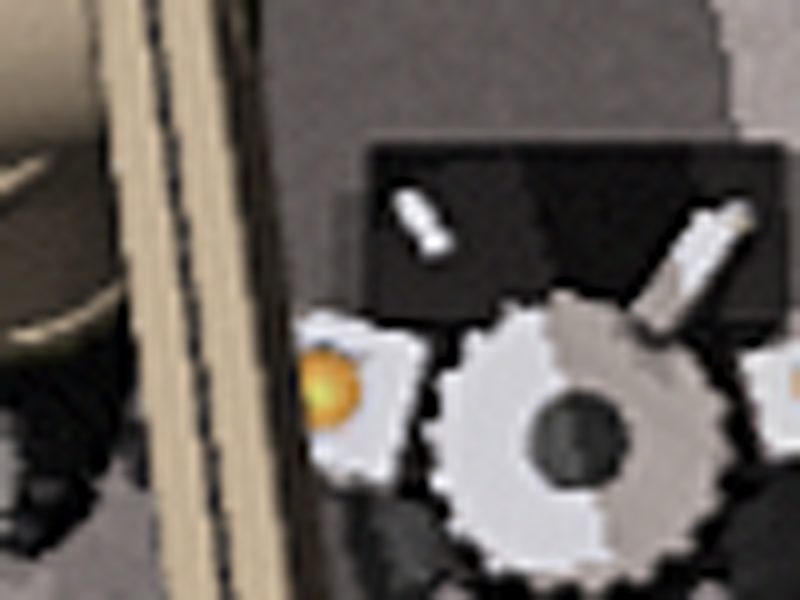

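View pics/s12.png

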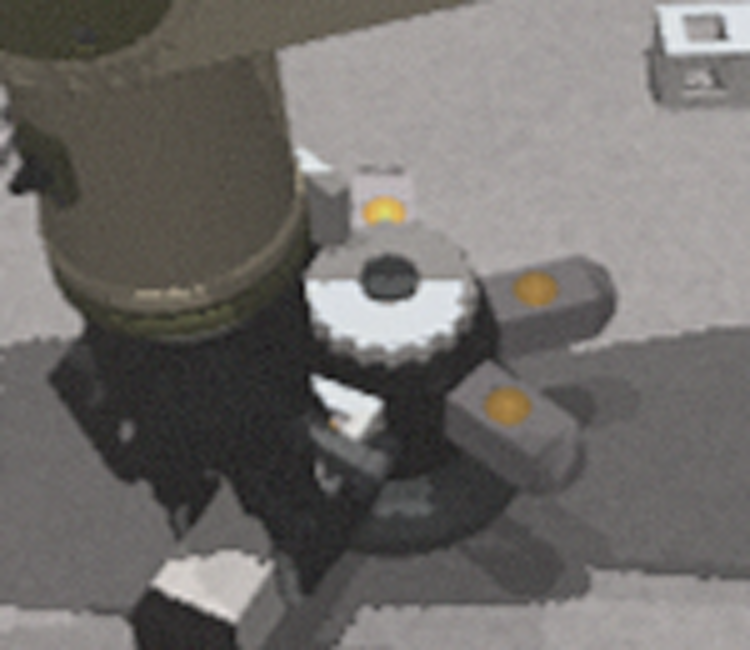

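```bash
python3 -m pendant '[[[0,0.1,0,0],[0,0.1,0,0],[0,0.1,0,0],[0,0.1,0,0],[0,0.1,0,0],[0,0.1,0,0],[0,0,0,0],[0,0,0,0],[0,0,0,0],[0,0,0,0]]]'; python3 n.py
```

```text
time: 33.55
tool_pos: [607.4, 138.5, 56.0]
tcp_rot: [178.6, 3.5, -14.9]
ft_force: [0.6, 0.4, -2.1]
finger_gap: 35.3
mouth [590.   70.2  65.4] mid [606.7 133.   66.6] ang -104.9 pitch -1.0 rollz [-0.018  0.003  1.   ]
r-42: 4.7 lat 0.4 dz 0.4 | lateral err in tool axes per unit: tool delta to axis [ 0.4 -0.   0.4] inward dir tool [-0.004  1.     0.024] ang want -105.2
```

```bash
python3 -m pendant '[[[0,0,0,0],[0,0,0,0],[0,0,0,0],[0,0,0,0],[0,0,0,0],[0,0,0,0],[0,0,0,0],[0,0,-0.2,0],[0,0,-0.4,0],[0,0,-0.5,0]]]' 0.4;python3 -m pendant '[[[0,0,-0.5,0],[0,0,-0.5,0],[0,0,-0.5,0],[0,0,-0.5,0],[0,0,-0.5,0],[0,0,-0.5,0],[0,0,-0.5,0],[0,0,-0.5,0],[0,0,-0.3,0],[0,0,0,0]]]'; python3 t.py
python3 -c "
from h import *
im=snapshot('top');cv2.imwrite('pics/t13.png',im[:,:,::-1]);crop(im,250,180,330,240,10,'t13c.png')
im=snapshot('side');crop(im,230,200,380,330,5,'s13.png')"
```

```text
time: 34.38
tool_pos: [607.3, 137.5, 77.2]
tcp_rot: [178.5, 3.8, -15.0]
ft_force: [0.2, -0.2, -0.1]
finger_gap: 59.8
time: 35.22
tool_pos: [617.0, 138.8, 179.8]
tcp_rot: [178.7, 3.2, -15.0]
ft_force: [1.1, -0.1, 0.1]
finger_gap: 59.8
tilt rad/tan -3.47 0.35 r 632.5 [617.  138.8 179.8] [178.7   3.2 -15. ] [7.990e+00 1.738e+01 7.939e+01 6.000e-02 8.672e+01 2.294e+01]
```

View pics/t13.png

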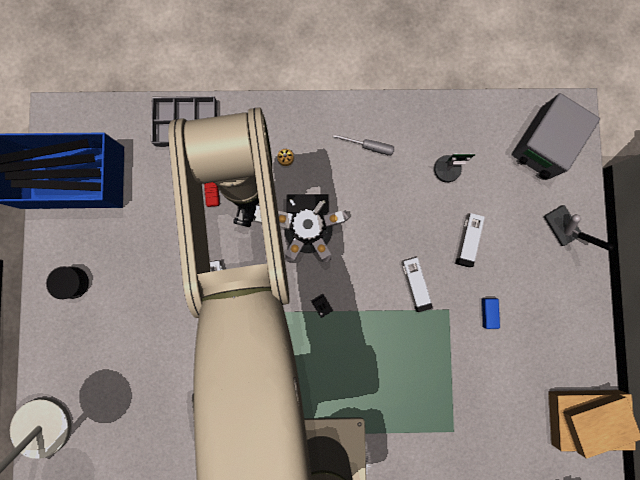

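View pics/s13.png

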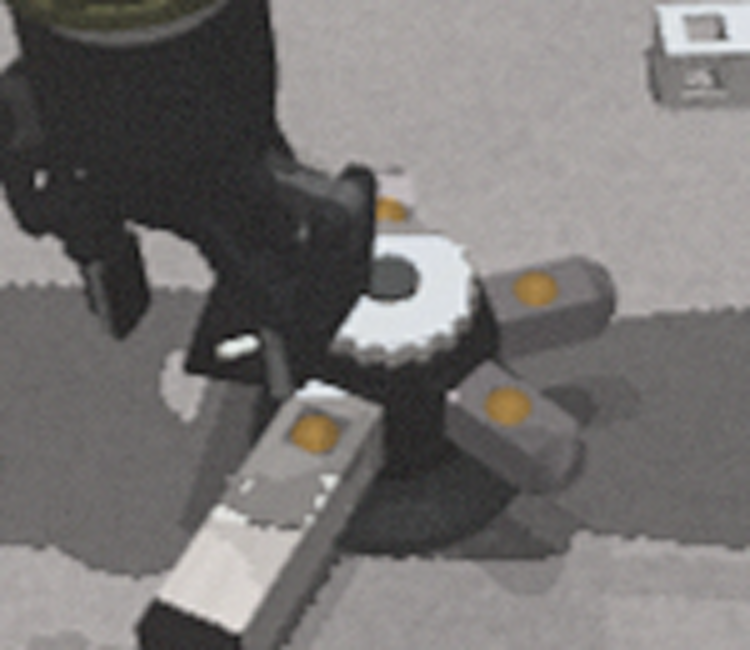

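```bash
python3 -m pendant '[[[0,0,-0.5,0],[0,0,-0.5,0],[0,0,-0.5,0],[0,0,-0.5,0],[0,0,-0.5,0],[0,0,-0.5,0],[0,0,-0.5,0],[0,0,-0.3,0],[0,0,0,0],[0,0,0,0]]]'; python3 t.py; python3 -c "
from h import *
plan([422,251,200],-81,28)"
```

```text
time: 36.15
tool_pos: [621.0, 139.3, 260.9]
tcp_rot: [178.6, 3.5, -15.0]
ft_force: [0.1, -1.0, -0.1]
finger_gap: 60.0
tilt rad/tan -3.71 0.37 r 636.4 [621.  139.3 260.9] [178.6   3.5 -15. ] [7.990e+00 1.624e+01 7.231e+01 7.000e-02 9.518e+01 2.294e+01]
from [621.  139.3 260.9] -15.0 n 28 row [-0.41  0.13  0.11  0.51]
```

```bash
python3 -m pendant '[[[-0.41,0.13,0.05,0.51],[-0.41,0.13,0.05,0.51],[-0.41,0.13,0.05,0.51],[-0.41,0.13,0.05,0.51],[-0.41,0.13,0.05,0.51],[-0.41,0.13,0.05,0.51],[-0.41,0.13,0.05,0.51],[-0.41,0.13,0.05,0.51],[-0.41,0.13,0.05,0.51],[-0.41,0.13,0.05,0.51]]]'; python3 t.py;python3 -m pendant '[[[-0.41,0.13,0.05,0.51],[-0.41,0.13,0.05,0.51],[-0.41,0.13,0.05,0.51],[-0.41,0.13,0.05,0.51],[-0.41,0.13,0.05,0.51],[-0.41,0.13,0.05,0.51],[-0.41,0.13,0.05,0.51],[-0.41,0.13,0.05,0.51],[-0.41,0.13,0.05,0.51],[-0.41,0.13,0.05,0.51]]]'; python3 t.py; python3 -c "
from h import *
plan([422,251,200],-81,8)"
```

```text
time: 36.98
tool_pos: [530.7, 150.5, 249.5]
tcp_rot: [176.9, 2.9, -39.5]
ft_force: [0.2, 0.1, -0.0]
finger_gap: 59.8
tilt rad/tan -4.18 0.61 r 551.6 [530.7 150.5 249.5] [176.9   2.9 -39.5] [10.37  3.73 87.46  0.21 93.04 49.81]
time: 37.82
tool_pos: [450.6, 197.2, 237.3]
tcp_rot: [175.4, 1.5, -64.2]
ft_force: [-0.4, -0.0, 0.7]
finger_gap: 59.8
tilt rad/tan -4.68 1.28 r 491.9 [450.6 197.2 237.3] [175.4   1.5 -64.2] [17.12 -4.83 97.27  0.74 92.36 81.21]
from [450.6 197.2 237.3] -64.2 n 8 row [-0.38  0.06  0.23  0.46]
```

```bash
python3 -m pendant '[[[-0.38,0.06,0.3,0.46],[-0.38,0.06,0.3,0.46],[-0.38,0.06,0.3,0.46],[-0.38,0.06,0.3,0.46],[-0.38,0.06,0.3,0.46],[-0.38,0.06,0.3,0.46],[-0.38,0.06,0.3,0.46],[-0.38,0.06,0.3,0.46],[0,0,0.3,0],[0,0,0,0]]]'; python3 t.py;python3 -c "
from h import *
s=sense();im=snapshot('wrist');cv2.imwrite('pics/w14.png',im[:,:,::-1])
for r in (65,-50): print(proj('wrist',[429.8+r*np.cos(.155),252.3+r*np.sin(.155),36],s))
lin([422,251,60],10,-81)"
```

```text
time: 38.65
tool_pos: [411.7, 253.1, 177.2]
tcp_rot: [174.7, -0.1, -81.8]
ft_force: [-0.0, 0.4, -0.3]
finger_gap: 59.6
tilt rad/tan -4.92 1.99 r 483.2 [411.7 253.1 177.2] [ 1.747e+02 -1.000e-01 -8.180e+01] [ 24.46  -3.91 102.75   1.37  86.3  106.14]
[319.3051549   87.79078957]
[320.48926217 252.95893816]
lin tot mm [  3.3 -20.6 116.3] rows 10 [ 0.016 -0.103  0.581] turn tot deg 0.8 units -0.018 rot [ 1.747e+02 -1.000e-01 -8.180e+01]
```

View pics/w14.png

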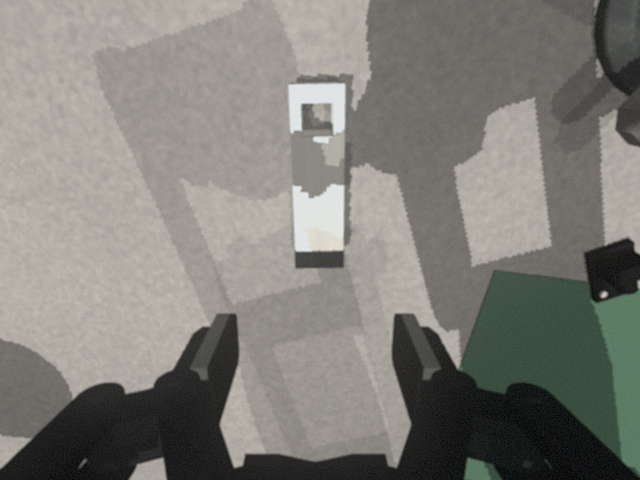

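```bash
python3 -m pendant '[[[0.01,-0.1,0.5,-0.02],[0.01,-0.1,0.5,-0.02],[0.01,-0.1,0.5,-0.02],[0.01,-0.1,0.5,-0.02],[0.01,-0.1,0.5,-0.02],[0.01,-0.1,0.5,-0.02],[0.01,-0.1,0.5,-0.02],[0.01,-0.1,0.5,-0.02],[0.01,-0.1,0.4,-0.02],[0.01,-0.1,0.4,-0.02]]]'; python3 t.py;python3 -c "
from h import *
s=sense();im=snapshot('wrist');cv2.imwrite('pics/w15.png',im[:,:,::-1])
for r in (65,-50): print(proj('wrist',[429.8+r*np.cos(.155),252.3+r*np.sin(.155),36],s))
lin([422,251,2],10,-81.5)"
```

```text
time: 39.53
tool_pos: [425.8, 251.0, 71.3]
tcp_rot: [174.8, -0.0, -80.8]
ft_force: [-0.3, -0.3, 0.5]
finger_gap: 59.7
tilt rad/tan -4.83 1.87 r 494.2 [425.8 251.   71.3] [174.8  -0.  -80.8] [ 23.62   4.03 106.49   1.32  74.51 103.97]
[315.43541553 135.14192644]
[313.90565559 361.73336397]
lin tot mm [-1.1 -3.6 67.4] rows 10 [-0.005 -0.018  0.337] turn tot deg -0.7 units 0.016 rot [ 1.747e+02 -1.000e-01 -8.080e+01]
```

View pics/w15.png

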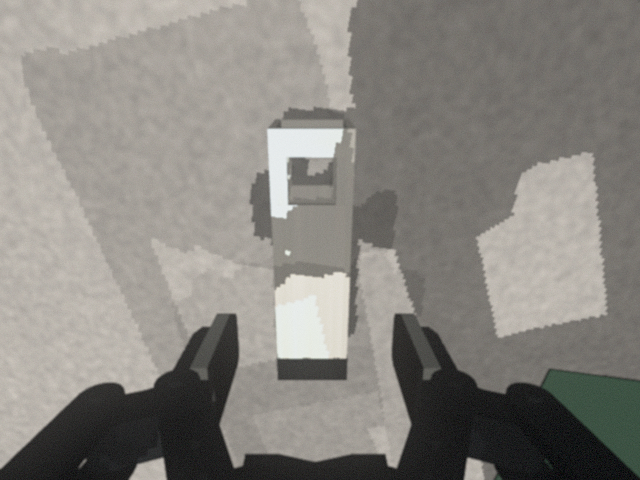

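```bash
python3 -m pendant '[[[-0.01,-0.03,0.37,0.02],[-0.01,-0.03,0.37,0.02],[-0.01,-0.03,0.37,0.02],[-0.01,-0.03,0.37,0.02],[-0.01,-0.03,0.37,0.02],[-0.01,-0.03,0.37,0.02],[-0.01,-0.03,0.37,0.02],[-0.01,-0.03,0.37,0.02],[0,0,0.3,0],[0,0,0,0]]]'; python3 -m pendant '[[[0,0,0,0],[0,0,0,0],[0,0,0,0],[0,0,0,0],[0,0,0,0],[0,0,0,0],[0,0,0,0],[0,0,0,0],[0,0,0,0],[0,0,0,0]]]' -1 60; python3 t.py
```

```text
time: 40.42
tool_pos: [423.4, 252.2, -2.9]
tcp_rot: [174.7, -0.1, -81.5]
ft_force: [-0.3, -0.6, -0.5]
finger_gap: 59.5
time: 41.25
tool_pos: [426.5, 253.8, 0.7]
tcp_rot: [175.0, -0.0, -81.5]
ft_force: [0.5, -0.1, -0.9]
finger_gap: 35.3
tilt rad/tan -4.6 1.88 r 496.3 [426.5 253.8   0.7] [175.   -0.  -81.5] [ 23.86  10.23 108.14   1.43  66.43 104.78]
```

```bash
python3 -m pendant '[[[0,0,-0.35,0],[0,0,-0.35,0],[0,0,-0.35,0],[0,0,-0.35,0],[0,0,-0.35,0],[0,0,-0.35,0],[0,0,-0.35,0],[0,0,-0.35,0],[0,0,-0.1,0],[0,0,0,0]]]'; python3 t.py; python3 -c "
from h import *
plan([415.7,119.5,62],-120.2,20)"
```

```text
time: 42.08
tool_pos: [433.0, 255.0, 66.5]
tcp_rot: [175.2, 0.0, -81.5]
ft_force: [0.3, -0.1, -1.7]
finger_gap: 35.3
tilt rad/tan -4.46 1.84 r 502.5 [433.  255.   66.5] [175.2   0.  -81.5] [ 23.7    5.26 105.71   1.35  73.68 104.81]
from [433.  255.   66.5] -81.5 n 20 row [ 0.35 -0.02  0.01  0.42]
```

```bash
python3 -m pendant '[[[0.35,-0.02,0,0.42],[0.35,-0.02,0,0.42],[0.35,-0.02,0,0.42],[0.35,-0.02,0,0.42],[0.35,-0.02,0,0.42],[0.35,-0.02,0,0.42],[0.35,-0.02,0,0.42],[0.35,-0.02,0,0.42],[0.35,-0.02,0,0.42],[0.35,-0.02,0,0.42]]]'; python3 t.py; python3 -m pendant '[[[0.35,-0.02,0,0.42],[0.35,-0.02,0,0.42],[0.35,-0.02,0,0.42],[0.35,-0.02,0,0.42],[0.35,-0.02,0,0.42],[0.35,-0.02,0,0.42],[0.35,-0.02,0,0.42],[0.35,-0.02,0,0.42],[0.35,-0.02,0,0.42],[0,0,0,0]]]';python3 t.py; python3 -c "
from h import *
Held([426.5,253.8,.7],[175,0,-81.5],[432,252.9],8.5).now()
im=snapshot('top');cv2.imwrite('pics/t16.png',im[:,:,::-1]); crop(im,250,200,350,275,8,'t16c.png')"
```

```text
time: 42.92
tool_pos: [434.5, 177.5, 65.1]
tcp_rot: [175.3, -1.8, -102.7]
ft_force: [0.4, 0.7, -2.1]
finger_gap: 35.3
tilt rad/tan -4.9 1.17 r 469.3 [434.5 177.5  65.1] [ 175.3   -1.8 -102.7] [ 15.49   0.75 110.58   0.62  73.68 118.1 ]
time: 43.75
tool_pos: [412.5, 110.1, 68.0]
tcp_rot: [176.2, -3.3, -122.2]
ft_force: [-0.1, 1.1, -1.5]
finger_gap: 35.5
tilt rad/tan -5.0 0.53 r 426.9 [412.5 110.1  68. ] [ 176.2   -3.3 -122.2] [ 8.1100e+00 -6.1800e+00  1.1693e+02 -7.0000e-02  7.4290e+01  1.3043e+02]
mouth [471.3  72.3  86.9] mid [416.3 106.9  85.5] ang -32.1 pitch 1.2 rollz [ 0.021 -0.058  0.998]
```

View pics/t16c.png

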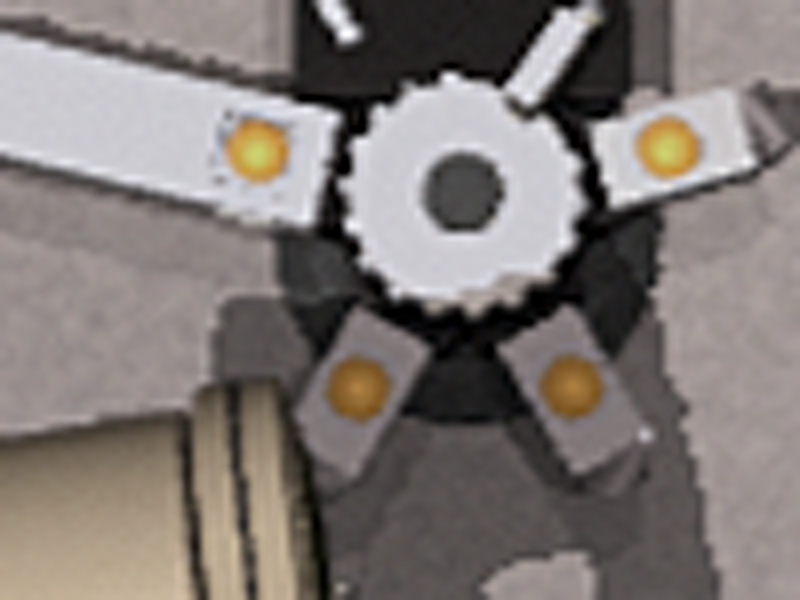

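```bash
cat > m.py <<'E'
import sys
from h import *
def rep(H,deg,rt):
    s=sense();B=H.now(s);m=B[:3,3]+65*B[:3,0]
    a=np.radians(deg+HY);u=np.array([np.cos(a),np.sin(a),0]);t=np.array([-u[1],u[0],0]);d=m-HR
    want=np.degrees(a)+180;ang=np.degrees(np.arctan2(B[1,0],B[0,0]));e=(want-ang+180)%360-180
    # rotation about TCP by e moves mouth: account
    Rt=tcp(s)[:3,:3];p=s['tool_pos'];Rz=R.from_euler('z',e,degrees=True).as_matrix()
    m2=p+Rz@(m-p); goal=HR+u*(42+rt); dl=goal-m2
    print('r-42',(d@u-42).round(1),'lat',(d@t).round(1),'dz',d[2].round(1),'yaw err',e.round(1),'units',(-np.radians(e)/.08).round(2),'shift(old tool axes) units',(Rt.T@dl/20).round(2),'inward',(Rt.T@-u).round(3),'f',s['ft_force'].round(1))
E
cat > b2.py <<'E'
from m import *
rep(Held([426.5,253.8,.7],[175,0,-81.5],[432,252.9],8.5),150,float(sys.argv[1]))
E
python3 b2.py 70
```

```text
mouth [471.7  72.8  86.9] mid [416.6 107.3  85.5] ang -32.0 pitch 1.2 rollz [ 0.021 -0.057  0.998]
r-42 74.1 lat 12.2 dz 21.9 yaw err 1.8 units -0.4 shift(old tool axes) units [-0.57 -0.26  1.05] inward [-0.033 -0.997 -0.068] f [ 1.   0.6 -1.3]
```

```bash
python3 -m pendant '[[[-0.09,-0.04,0.15,-0.06],[-0.09,-0.04,0.15,-0.06],[-0.09,-0.04,0.15,-0.06],[-0.09,-0.04,0.15,-0.06],[-0.09,-0.04,0.15,-0.06],[-0.09,-0.04,0.15,-0.06],[0,0,0,0],[0,0,0,0],[0,0,0,0],[0,0,0,0]]]'; python3 t.py; python3 b2.py 60; python3 -c "
from h import *
im=snapshot('side');crop(im,280,230,420,335,5.7,'s17.png');im=snapshot('top');crop(im,250,200,350,275,8,'t17c.png')"
```

```text
time: 44.63
tool_pos: [421.9, 119.1, 46.4]
tcp_rot: [176.0, -3.2, -120.1]
ft_force: [0.2, 0.3, -1.2]
finger_gap: 35.3
tilt rad/tan -5.02 0.65 r 438.3 [421.9 119.1  46.4] [ 176.    -3.2 -120.1] [ 9.0100e+00 -2.4000e+00  1.1590e+02  6.0000e-02  7.1570e+01  1.2915e+02]
mouth [482.1  83.5  65. ] mid [425.8 115.9  63.8] ang -30.0 pitch 1.0 rollz [ 0.018 -0.055  0.998]
r-42 70.5 lat -2.2 dz 0.0 yaw err -0.2 units 0.04 shift(old tool axes) units [ 0.1  -0.52 -0.03] inward [ 0.002 -0.998 -0.069] f [ 0.2  0.3 -1.2]
```

View pics/s17.png

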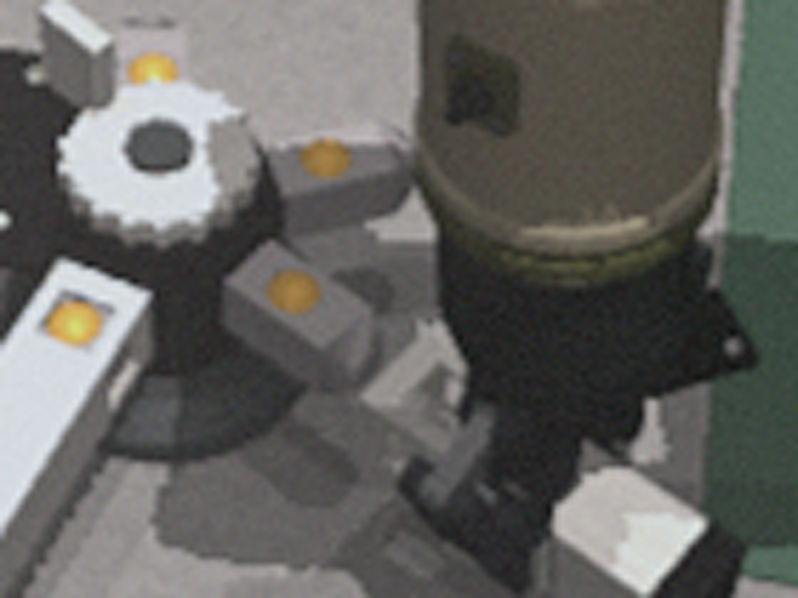

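View pics/t17c.png

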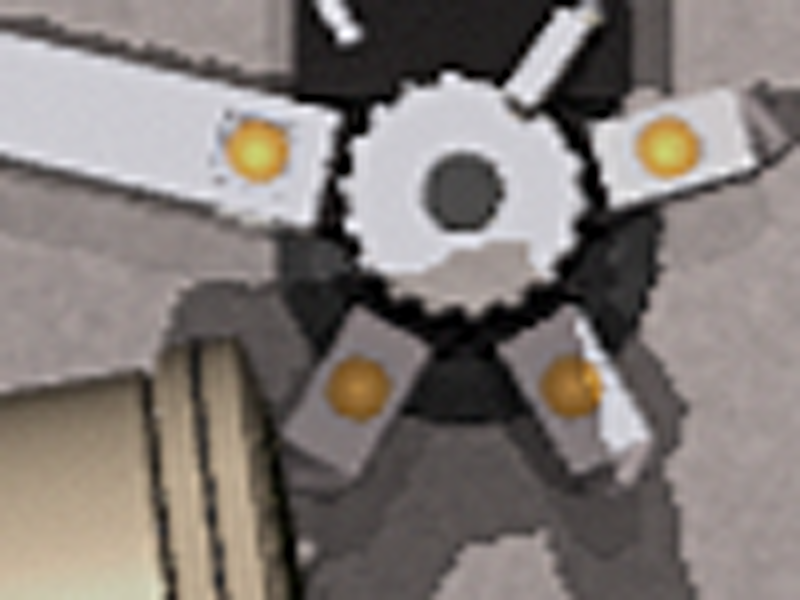

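```bash
python3 -c "
from h import *
H=Held([426.5,253.8,.7],[175,0,-81.5],[432,252.9],8.5);B=H.now()
f=lambda p:((proj('side',p)-[280,230])*5.7).round(0)
for y in (-18,18): print(f((B@[65,y,18,1])[:3]))
a=np.radians(150+HY);u=np.array([np.cos(a),np.sin(a),0])
print('button',f(HR+u*64+[0,0,17]))"
```

```text
mouth [482.2  83.4  65.1] mid [425.9 115.9  64. ] ang -30.0 pitch 1.0 rollz [ 0.018 -0.055  0.998]
[425. 323.]
[359. 390.]
button [290. 278.]
```

```bash
python3 -c "
from h import *
f=lambda p:((proj('side',p)-[280,230])*5.7).round(1)
a=np.radians(150+HY);u=np.array([np.cos(a),np.sin(a),0]);t=np.array([-u[1],u[0],0])
P=HR+u*112.5+[0,0,18];print(f(P),f(P+5*t)-f(P),f(P+[0,0,5])-f(P),f(P+5*u)-f(P))"
```

```text
[398.  350.6] [ 9.1 -8.7] [ 0.8 -9. ] [11.5  7.8]
```

```bash
python3 -m pendant '[[[0.02,-0.25,-0.01,0],[0.02,-0.25,-0.01,0],[0.02,-0.25,-0.01,0],[0,-0.25,-0.01,0],[0,-0.25,-0.01,0],[0,-0.2,-0.01,0],[0,-0.2,-0.01,0],[0,0,0,0],[0,0,0,0],[0,0,0,0]]]'; python3 t.py; python3 b2.py 0; python3 -c "
from h import *
im=snapshot('side');crop(im,280,230,420,335,5.7,'s18.png')"
```

```text
time: 45.57
tool_pos: [452.0, 98.6, 45.3]
tcp_rot: [175.9, -3.2, -120.2]
ft_force: [-0.6, -0.6, -0.2]
finger_gap: 35.4
tilt rad/tan -5.2 0.4 r 462.7 [452.   98.6  45.3] [ 175.9   -3.2 -120.2] [  6.09   1.7  111.96  -0.18  71.57 126.43]
mouth [512.2  62.8  63.8] mid [456.   95.4  62.8] ang -30.1 pitch 0.9 rollz [ 0.016 -0.056  0.998]
r-42 34.0 lat 0.4 dz -1.2 yaw err -0.1 units 0.01 shift(old tool axes) units [-0.02 -1.69 -0.19] inward [ 0.    -0.997 -0.072] f [-0.6 -0.6 -0.2]
```

View pics/s18.png

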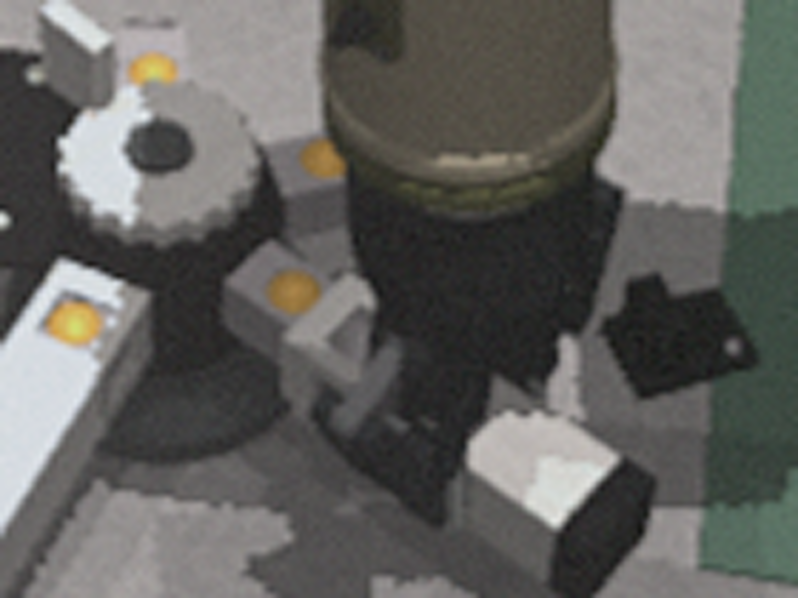

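Sliding on nicely, mouth edge near crop (325,310) short of the button. Continue.

```bash
python3 -m pendant '[[[0,-0.22,-0.03,0],[0,-0.22,-0.03,0],[0,-0.22,-0.02,0],[0,-0.22,-0.02,0],[0,-0.22,-0.01,0],[0,-0.22,-0.01,0],[0,-0.22,-0.01,0],[0,-0.15,-0.01,0],[0,-0.15,0,0],[0,-0.1,0,0]]]'; python3 t.py; python3 b2.py 0;python3 -m pendant '[[[0,-0.12,0,0],[0,-0.12,0,0],[0,-0.1,0,0],[0,-0.1,0,0],[0,0,0,0],[0,0,0,0],[0,0,0,0],[0,0,0,0],[0,0,0,0],[0,0,0,0]]]'; python3 t.py; python3 b2.py 0; python3 -c "
from h import *
im=snapshot('side');crop(im,280,230,420,335,5.7,'s19.png');im=snapshot('top');crop(im,250,200,350,275,8,'t19c.png')"
```

```text
time: 46.45
tool_pos: [480.4, 81.9, 44.8]
tcp_rot: [174.7, -3.4, -120.1]
ft_force: [-16.3, 3.6, 20.9]
finger_gap: 35.1
tilt rad/tan -6.22 0.78 r 487.3 [480.4  81.9  44.8] [ 174.7   -3.4 -120.1] [3.5600e+00 6.4800e+00 1.0705e+02 1.1000e-01 7.2740e+01 1.2378e+02]
mouth [541.   46.   61.8] mid [484.7  78.6  62.2] ang -30.1 pitch -0.3 rollz [-0.005 -0.059  0.998]
r-42 0.8 lat 0.6 dz -3.2 yaw err -0.1 units 0.01 shift(old tool axes) units [-0.02 -0.02 -0.16] inward [ 0.001 -0.996 -0.092] f [-16.3   3.6  20.9]
time: 47.28
tool_pos: [480.2, 82.4, 45.7]
tcp_rot: [173.3, -3.6, -120.0]
ft_force: [-4.9, 0.1, 3.3]
finger_gap: 35.3
tilt rad/tan -7.41 1.53 r 487.2 [480.2  82.4  45.7] [ 173.3   -3.6 -120. ] [  3.2    7.6  105.85   0.7   74.12 123.17]
mouth [541.1  46.4  60.9] mid [484.9  79.   62.9] ang -30.1 pitch -1.7 rollz [-0.029 -0.063  0.998]
r-42 0.8 lat 0.1 dz -4.1 yaw err -0.1 units 0.01 shift(old tool axes) units [ 0.   -0.02 -0.21] inward [ 0.003 -0.993 -0.116] f [-4.9  0.1  3.3]
```

View pics/s19.png

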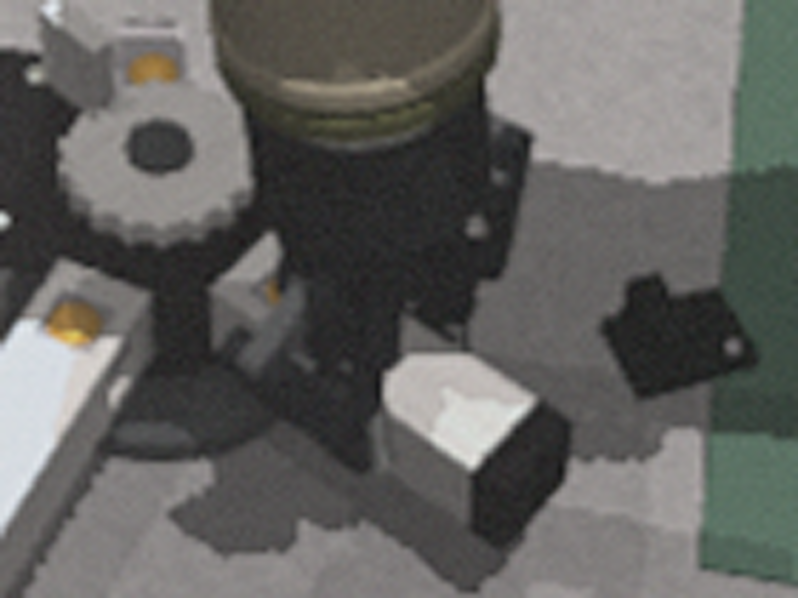

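View pics/t19c.png

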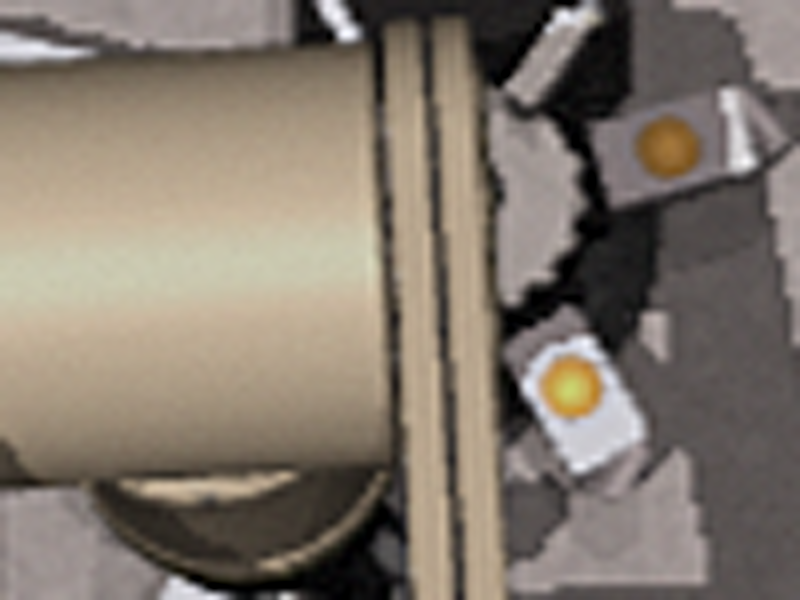

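```bash
python3 -m pendant '[[[0,0,0,0],[0,0,0,0],[0,0,0,0],[0,0,0,0],[0,0,0,0],[0,0,0,0],[0,0,-0.2,0],[0,0,-0.5,0],[0,0,-0.5,0],[0,0,-0.5,0]]]' 0.4;python3 -m pendant '[[[0,0,-0.5,0],[0,0,-0.5,0],[0,0,-0.5,0],[0,0,-0.5,0],[0,0,-0.5,0],[0,0,-0.5,0],[0,0,-0.5,0],[0,0,-0.5,0],[0,0,-0.3,0],[0,0,0,0]]]'; python3 t.py
python3 -c "
from h import *
im=snapshot('top');cv2.imwrite('pics/t20.png',im[:,:,::-1])
im=snapshot('side');crop(im,230,200,380,330,5,'s20.png')"
```

```text
time: 48.22
tool_pos: [485.3, 81.7, 80.0]
tcp_rot: [173.4, -3.6, -120.0]
ft_force: [0.5, -0.2, 0.6]
finger_gap: 59.8
time: 49.05
tool_pos: [501.0, 81.5, 181.0]
tcp_rot: [173.8, -3.3, -120.0]
ft_force: [-0.0, 0.0, 0.1]
finger_gap: 59.7
tilt rad/tan -6.83 1.35 r 507.6 [501.   81.5 181. ] [ 173.8   -3.3 -120. ] [  3.01   1.69  96.94   0.6   88.33 123.16]
```

View pics/t20.png

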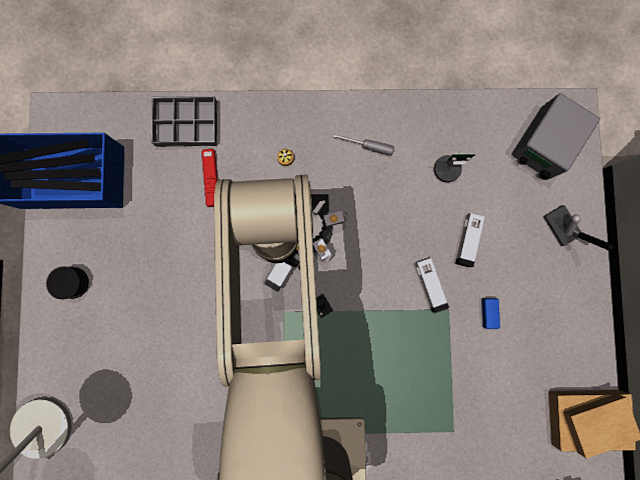

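View pics/s20.png

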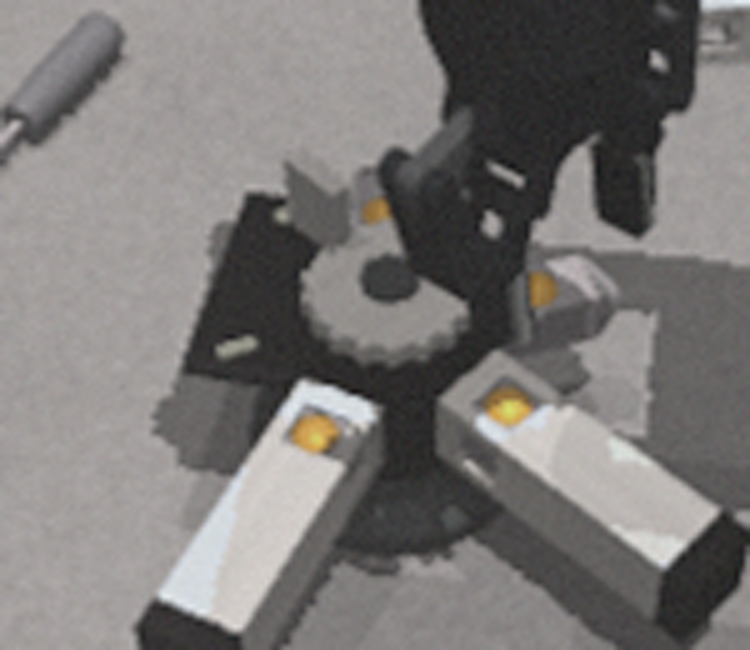

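```bash
python3 -c "
from h import *
plan([612,-80,185],15,30)"
```

```text
from [500.3  81.4 179.5] -120.0 n 30 row [ 0.42  0.   -0.01 -0.98]
```

```bash
python3 -m pendant '[[[0.42,0,-0.2,-0.98],[0.42,0,-0.2,-0.98],[0.42,0,-0.1,-0.98],[0.42,0,-0.1,-0.98],[0.42,0,0,-0.98],[0.42,0,0,-0.98],[0.42,0,0,-0.98],[0.42,0,0,-0.98],[0.42,0,0,-0.98],[0.42,0,0,-0.98]]]' ;python3 -m pendant '[[[0.42,0,0,-0.98],[0.42,0,0,-0.98],[0.42,0,0,-0.98],[0.42,0,0,-0.98],[0.42,0,0,-0.98],[0.42,0,0,-0.98],[0.42,0,0,-0.98],[0.42,0,0,-0.98],[0.42,0,0,-0.98],[0.42,0,0,-0.98]]]' ; python3 t.py; python3 -c "
from h import *
plan([612,-80,185],15,10)"
```

```text
time: 49.98
tool_pos: [481.4, -0.7, 183.0]
tcp_rot: [172.3, 2.6, -73.3]
ft_force: [-0.4, 0.5, 0.9]
finger_gap: 59.6
time: 50.82
tool_pos: [525.2, -68.0, 163.3]
tcp_rot: [176.4, 8.5, -26.2]
ft_force: [0.3, 0.4, 0.0]
finger_gap: 59.6
tilt rad/tan -9.15 -0.71 r 529.6 [525.2 -68.  163.3] [176.4   8.5 -26.2] [-11.93   8.15  92.21  -1.44  88.75  14.15]
from [525.2 -68.  163.3] -26.2 n 10 row [ 0.45  0.   -0.11 -0.9 ]
```

```bash
python3 -m pendant '[[[0.45,0,-0.15,-0.9],[0.45,0,-0.15,-0.9],[0.45,0,-0.15,-0.9],[0.45,0,-0.15,-0.9],[0.45,0,-0.15,-0.9],[0.45,0,-0.15,-0.9],[0.45,0,-0.15,-0.9],[0.45,0,-0.15,-0.9],[0.45,0,-0.15,-0.9],[0,0,0,0]]]' ; python3 t.py; python3 -c "
from h import *
s=sense();im=snapshot('wrist');cv2.imwrite('pics/w21.png',im[:,:,::-1])
a=np.radians(-75.17);u=np.array([np.cos(a),np.sin(a),0])
for r in (64,88): print(proj('wrist',HR+u*r+[0,0,13],s),proj('wrist',np.r_[HUB,65]+u*r+[0,0,13],s))
lin([*(HR+u*82)[:2],100],10,15)"
```

```text
time: 51.65
tool_pos: [603.8, -80.6, 162.7]
tcp_rot: [-176.8, 10.0, 13.6]
ft_force: [1.1, -1.2, 0.2]
finger_gap: 59.9
tilt rad/tan -10.42 -0.64 r 609.2 [603.8 -80.6 162.7] [-176.8   10.    13.6] [-11.6   21.41  76.84  -1.36  92.16 -24.81]
[343.65730699 190.22297867] [342.42622464 191.17548408]
[343.79162555 231.60386171] [342.59299978 232.48509751]
lin tot mm [ 13.3 -23.1  62.2] rows 10 [ 0.067 -0.116  0.311] turn tot deg 1.7 units -0.037 rot [-176.9   10.1   13.3]
```

View pics/w21.png

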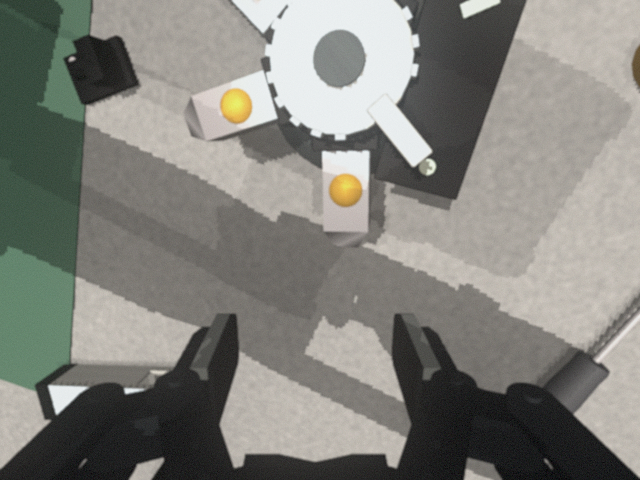

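```bash
python3 -c "
from h import *
lin([600.7,-61,85],10,15)"; python3 -m pendant '[[[0.08,-0.09,0.38,-0.04],[0.08,-0.09,0.38,-0.04],[0.08,-0.09,0.38,-0.04],[0.08,-0.09,0.38,-0.04],[0.08,-0.09,0.38,-0.04],[0.08,-0.09,0.38,-0.04],[0.08,-0.09,0.38,-0.04],[0.08,-0.09,0.38,-0.04],[0.08,-0.09,0.3,-0.04],[0,0,0,0]]]' ; python3 t.py; python3 -c "
from h import *
s=sense();im=snapshot('wrist');cv2.imwrite('pics/w22.png',im[:,:,::-1])
lin([600.7,-61,62],10,15)"
```

```text
lin tot mm [ 15.9 -15.4  76.6] rows 10 [ 0.079 -0.077  0.383] turn tot deg 1.7 units -0.037 rot [-176.9   10.1   13.3]
time: 52.53
tool_pos: [595.4, -57.8, 83.7]
tcp_rot: [-176.4, 10.4, 14.7]
ft_force: [-0.2, 0.2, -0.5]
finger_gap: 59.6
tilt rad/tan -10.92 -0.24 r 598.2 [595.4 -57.8  83.7] [-176.4   10.4   14.7] [ -9.81  24.2   81.94  -1.05  84.81 -23.97]
lin tot mm [ 8.2  5.5 20.9] rows 10 [0.041 0.027 0.104] turn tot deg 0.3 units -0.007 rot [-176.5   10.4   14.7]
```

View pics/w22.png

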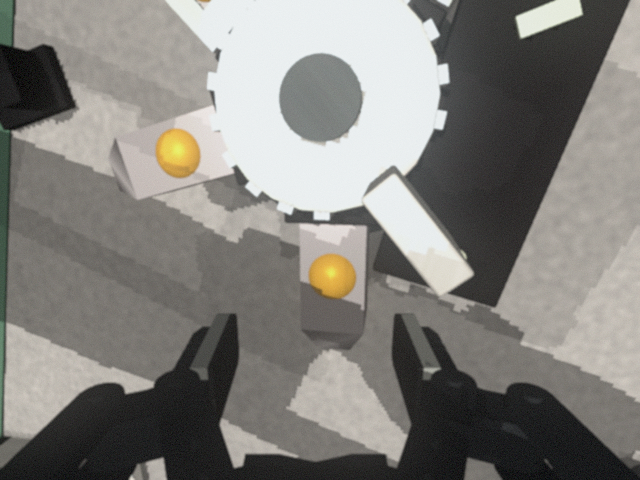

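```bash
python3 -m pendant '[[[0.06,0.02,0.13,0],[0.06,0.02,0.13,0],[0.06,0.02,0.13,0],[0.06,0.02,0.13,0],[0.06,0.02,0.13,0],[0.06,0.02,0.13,0],[0.06,0.02,0.13,0],[0.06,0.02,0.13,0],[0,0,0,0],[0,0,0,0]]]' ; python3 t.py; python3 -m pendant '[[[0,0,0,0],[0,0,0,0],[0,0,0,0],[0,0,0,0],[0,0,0,0],[0,0,0,0],[0,0,0,0],[0,0,0,0],[0,0,0,0],[0,0,0,0]]]' -1 100; python3 t.py
```

```text
time: 53.42
tool_pos: [604.2, -59.4, 61.8]
tcp_rot: [-176.6, 10.2, 14.6]
ft_force: [0.1, -0.7, 0.1]
finger_gap: 59.9
tilt rad/tan -10.67 -0.28 r 607.2 [604.2 -59.4  61.8] [-176.6   10.2   14.6] [ -9.81  26.58  81.24  -1.07  82.87 -23.87]
time: 54.25
tool_pos: [600.7, -60.5, 63.4]
tcp_rot: [-176.5, 10.7, 14.6]
ft_force: [-0.6, -0.4, -0.5]
finger_gap: 23.2
tilt rad/tan -11.12 -0.43 r 603.7 [600.7 -60.5  63.4] [-176.5   10.7   14.6] [ -9.87  26.43  81.32  -1.24  83.38 -23.88]
```

```bash
python3 -m pendant '[[[-0.15,0,0,0],[-0.15,0,0,0],[-0.15,0,0,0],[-0.15,0,0,0],[-0.15,0,0,0],[-0.15,0,0,0],[-0.15,0,0,0],[-0.15,0,0,0],[-0.15,0,0,0],[-0.15,0,0,0]]]' ; python3 t.py
```

```text
time: 55.08
tool_pos: [600.9, -60.2, 64.3]
tcp_rot: [-177.1, 6.7, 14.8]
ft_force: [16.2, 2.0, -13.7]
finger_gap: 22.3
tilt rad/tan -7.31 0.4 r 603.9 [600.9 -60.2  64.3] [-177.1    6.7   14.8] [-10.46  22.71  85.62  -0.21  79.01 -25.02]
```

Works excellently: +3.8° with 21 N. Repeat.

```bash
python3 -m pendant '[[[-0.15,0,0,0],[-0.15,0,0,0],[-0.15,0,0,0],[-0.15,0,0,0],[-0.15,0,0,0],[-0.15,0,0,0],[-0.15,0,0,0],[-0.15,0,0,0],[-0.15,0,0,0],[-0.15,0,0,0]]]' ; python3 t.py
```

```text
time: 55.92
tool_pos: [601.4, -60.3, 65.1]
tcp_rot: [-177.7, 2.8, 15.0]
ft_force: [18.7, 2.6, -13.5]
finger_gap: 22.5
tilt rad/tan -3.46 1.18 r 604.4 [601.4 -60.3  65.1] [-177.7    2.8   15. ] [-11.1   19.12  89.8    0.88  74.64 -26.28]
```

```bash
python3 -m pendant '[[[-0.15,0,0,0],[-0.15,0,0,0],[-0.15,0,0,0],[-0.15,0,0,0],[-0.15,0,0,0],[-0.15,0,0,0],[-0.15,0,0,0],[-0.15,0,0,0],[-0.15,0,0,0],[-0.15,0,0,0]]]' ; python3 t.py;  python3 -m pendant '[[[-0.15,0,0,0],[-0.15,0,0,0],[-0.15,0,0,0],[-0.15,0,0,0],[0,0,0,0],[0,0,0,0],[0,0,0,0],[0,0,0,0],[0,0,0,0],[0,0,0,0]]]' ; python3 t.py
```

```text
time: 56.75
tool_pos: [601.7, -60.1, 65.9]
tcp_rot: [-178.3, -1.0, 15.2]
ft_force: [20.8, 2.5, -14.6]
finger_gap: 22.5
tilt rad/tan 0.3 1.97 r 604.7 [601.7 -60.1  65.9] [-178.3   -1.    15.2] [-11.76  15.68  93.84   2.11  70.41 -27.67]
time: 57.58
tool_pos: [602.2, -60.2, 66.6]
tcp_rot: [-178.5, -2.5, 15.2]
ft_force: [1.6, -0.3, -1.4]
finger_gap: 22.4
tilt rad/tan 1.83 2.27 r 605.2 [602.2 -60.2  66.6] [-178.5   -2.5   15.2] [-12.05  14.33  95.4    2.63  68.73 -28.23]
```

```bash
python3 -m pendant '[[[0,-0.12,0,0],[0,-0.12,0,0],[0,-0.12,0,0],[0,-0.12,0,0],[0,-0.12,0,0],[0,-0.12,0,0],[0,0,0,0],[0,0,0,0],[0,0,0,0],[0,0,0,0]]]' ; python3 t.py
```

```text
time: 58.42
tool_pos: [602.2, -60.3, 66.8]
tcp_rot: [-179.9, -2.7, 15.0]
ft_force: [2.9, -0.9, -1.8]
finger_gap: 22.5
tilt rad/tan 2.51 1.1 r 605.2 [602.2 -60.3  66.8] [-179.9   -2.7   15. ] [-11.38  13.68  96.13   1.45  67.8  -26.91]
```

```bash
python3 -m pendant '[[[0,0,0,0],[0,0,0,0],[0,0,0,0],[0,0,0,0],[0,0,0,0],[0,0,0,0],[0,0,-0.2,0],[0,0,-0.4,0],[0,0,-0.5,0],[0,0,-0.5,0]]]' 0.4;python3 -m pendant '[[[0,0.1,-0.5,0],[0,0.1,-0.5,0],[0,0.1,-0.5,0],[0,0.1,-0.5,0],[0,0.1,-0.5,0],[0,0,-0.5,0],[0,0,-0.3,0],[0,0,0,0],[0,0,0,0],[0,0,0,0]]]'; python3 t.py
python3 -c "
from h import *
im=snapshot('top');cv2.imwrite('pics/t23.png',im[:,:,::-1]);crop(im,400,200,500,320,5,'br23.png')"
```

```text
time: 59.25
tool_pos: [598.8, -60.0, 99.4]
tcp_rot: [-179.7, -2.5, 15.1]
ft_force: [0.1, 0.7, -0.7]
finger_gap: 59.5
time: 60.08
tool_pos: [601.7, -73.0, 180.2]
tcp_rot: [180.0, -3.0, 15.0]
ft_force: [0.1, -0.7, -0.3]
finger_gap: 59.6
tilt rad/tan 2.84 1.11 r 606.1 [601.7 -73.  180.2] [180.  -3.  15.] [-12.6    7.29  90.89   1.41  79.11 -27.87]
```

View pics/br23.png

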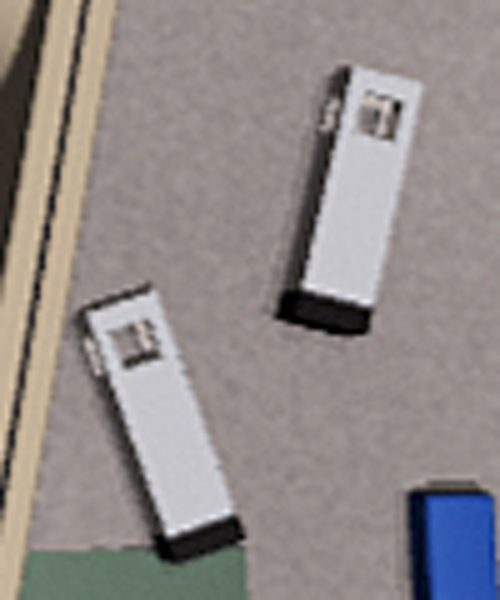

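View pics/t23.png

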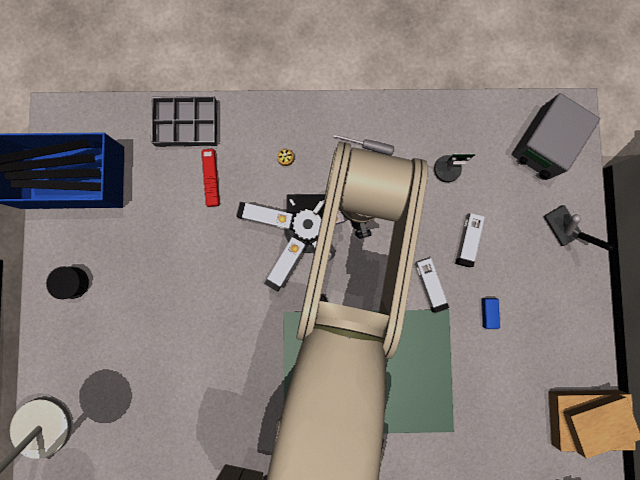

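```bash
python3 -c "
from h import *
P=[back('top',x/5+400-.4,y/5+200-.4,36)[:2] for x,y in ((86,310),(153,287),(167,541),(239,515))]
fr=(P[0]+P[1])/2;bk=(P[2]+P[3])/2;d=fr-bk;n=np.hypot(*d);d/=n
print(fr,fr-65*d,fr-73*d,np.degrees(np.arctan2(d[1],d[0])),n)
plan([*(fr-73*d),150],np.degrees(np.arctan2(d[1],d[0]))-90,28)"
```

```text
[ 493.74402693 -262.7216998 ] [ 432.01713728 -283.08812054] [ 424.41998163 -285.59475694] 18.259999657440282 119.65348012736463
from [601.5 -72.9 179.9] 15.0 n 28 row [-0.12  0.53  0.05  0.68]
```

```bash
python3 -m pendant '[[[-0.12,0.53,0,0.68],[-0.12,0.53,0,0.68],[-0.12,0.53,0,0.68],[-0.12,0.53,0,0.68],[-0.12,0.53,0,0.68],[-0.12,0.53,0,0.68],[-0.12,0.53,0,0.68],[-0.12,0.53,0,0.68],[-0.12,0.53,0,0.68],[-0.12,0.53,0,0.68]]]' ;python3 t.py; python3 -m pendant '[[[-0.12,0.53,0,0.68],[-0.12,0.53,0,0.68],[-0.12,0.53,0,0.68],[-0.12,0.53,0,0.68],[-0.12,0.53,0,0.68],[-0.12,0.53,0,0.68],[-0.12,0.53,0,0.68],[-0.12,0.53,0,0.68],[-0.12,0.53,0,0.68],[-0.12,0.53,0,0.68]]]' ; python3 t.py; python3 -c "
from h import *
plan([424.4,-285.6,150],-71.7,8)"
```

```text
time: 60.97
tool_pos: [573.9, -176.9, 166.3]
tcp_rot: [-178.3, -1.6, -17.2]
ft_force: [-0.2, -0.0, -1.3]
finger_gap: 59.4
tilt rad/tan 1.61 1.7 r 600.5 [ 573.9 -176.9  166.3] [-178.3   -1.6  -17.2] [-23.15   8.19  91.36   1.89  79.02  -6.29]
time: 61.8
tool_pos: [490.1, -253.7, 150.7]
tcp_rot: [-178.1, 0.5, -49.9]
ft_force: [-0.3, -0.4, 0.7]
finger_gap: 60.2
tilt rad/tan 0.27 1.99 r 551.9 [ 490.1 -253.7  150.7] [-178.1    0.5  -49.9] [-34.02   2.82  98.77   2.05  78.39  15.52]
from [ 490.1 -253.7  150.7] -49.9 n 8 row [-0.04  0.46  0.    0.59]
```

```bash
python3 -m pendant '[[[-0.04,0.46,0,0.57],[-0.04,0.46,0,0.57],[-0.04,0.46,0,0.57],[-0.04,0.46,0,0.57],[-0.04,0.46,0,0.57],[-0.04,0.46,0,0.57],[-0.04,0.46,0,0.57],[0,0.3,0,0.5],[0,0,0,0],[0,0,0,0]]]' ;python3 t.py; python3 -c "
from h import *
s=sense();im=snapshot('wrist');cv2.imwrite('pics/w24.png',im[:,:,::-1])
a=np.radians(18.3)
for r in (65,-50): print(proj('wrist',[432+r*np.cos(a),-283.1+r*np.sin(a),36],s))
lin([424.4,-285.6,60],10,-71.7)"
```

```text
time: 62.63
tool_pos: [417.7, -282.8, 138.6]
tcp_rot: [-178.9, 2.0, -71.8]
ft_force: [0.2, -0.1, -0.7]
finger_gap: 59.8
tilt rad/tan -0.94 2.05 r 504.4 [ 417.7 -282.8  138.6] [-178.9    2.   -71.8] [-41.32  -2.74 105.66   1.96  78.29  30.06]
[330.1355698  119.93322604]
[328.42634109 301.34523229]
lin tot mm [ 7.6 -4.  78.3] rows 10 [ 0.038 -0.02   0.392] turn tot deg 0.1 units -0.001 rot [-179.     2.   -71.8]
```

View pics/w24.png

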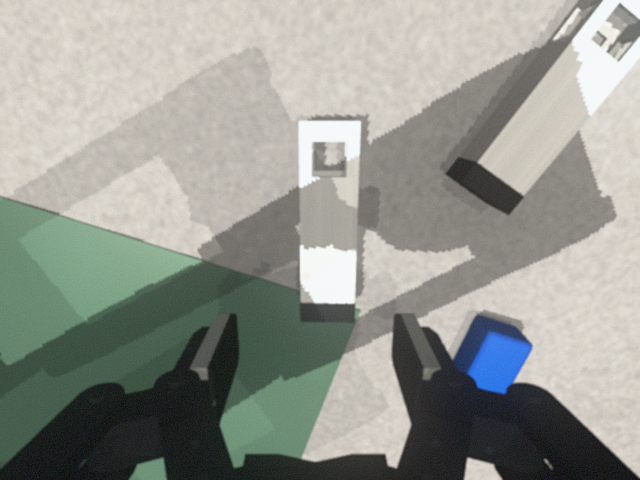

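```bash
python3 -m pendant '[[[0.04,-0.02,0.4,0],[0.04,-0.02,0.4,0],[0.04,-0.02,0.4,0],[0.04,-0.02,0.4,0],[0.04,-0.02,0.4,0],[0.04,-0.02,0.4,0],[0.04,-0.02,0.4,0],[0.04,-0.02,0.4,0],[0.04,-0.02,0.3,0],[0,0,0.3,0]]]' ;python3 t.py; python3 -c "
from h import *
s=sense();im=snapshot('wrist');cv2.imwrite('pics/w25.png',im[:,:,::-1])
lin([424.4,-285.6,2],10,-71.7)"
```

```text
time: 63.52
tool_pos: [425.6, -284.2, 53.2]
tcp_rot: [-179.0, 2.1, -71.4]
ft_force: [-0.9, -0.7, 0.1]
finger_gap: 59.8
tilt rad/tan -1.02 2.09 r 511.8 [ 425.6 -284.2   53.2] [-179.     2.1  -71.4] [-40.87   4.36 108.1    2.09  68.82  29.8 ]
lin tot mm [ 3.8  1.9 49.6] rows 10 [0.019 0.009 0.248] turn tot deg -0.3 units 0.006 rot [-179.     2.2  -71.4]
```

View pics/w25.png

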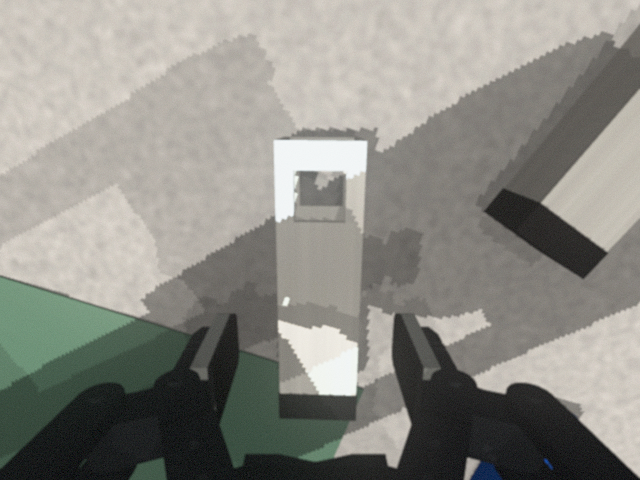

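```bash
python3 -m pendant '[[[0.02,0,0.3,0],[0.02,0,0.3,0],[0.02,0,0.3,0],[0.02,0,0.3,0],[0.02,0,0.3,0],[0.02,0,0.3,0],[0.02,0,0.3,0],[0,0,0.2,0],[0,0,0.1,0],[0,0,0,0]]]'; python3 -m pendant '[[[0,0,0,0],[0,0,0,0],[0,0,0,0],[0,0,0,0],[0,0,0,0],[0,0,0,0],[0,0,0,0],[0,0,0,0],[0,0,0,0],[0,0,0,0]]]' -1 60; python3 t.py
```

```text
time: 64.4
tool_pos: [426.1, -284.5, -1.4]
tcp_rot: [-179.0, 2.2, -71.4]
ft_force: [0.3, -0.2, -0.5]
finger_gap: 59.9
time: 65.23
tool_pos: [427.9, -286.4, 0.9]
tcp_rot: [-178.9, 1.9, -71.4]
ft_force: [0.0, 0.8, 0.0]
finger_gap: 35.1
tilt rad/tan -0.82 2.03 r 514.9 [ 427.9 -286.4    0.9] [-178.9    1.9  -71.4] [-40.87   9.34 108.99   2.15  62.75  29.58]
```

```bash
python3 -m pendant '[[[0,0,-0.35,0],[0,0,-0.35,0],[0,0,-0.35,0],[0,0,-0.35,0],[0,0,-0.35,0],[0,0,-0.35,0],[0,0,-0.35,0],[0,0,-0.35,0],[0,0,-0.1,0],[0,0,0,0]]]'; python3 t.py; cat > b4.py <<'E'
from m import *
rep(Held([427.9,-286.4,.9],[-178.9,1.9,-71.4],[432.6,-284.8],18.6),-150,float(sys.argv[1]))
E
python3 b4.py 72
python3 -c "
from h import *
a=np.radians(-150.17);g=HR[:2]+np.array([np.cos(a),np.sin(a)])*(42+72+65+5); print(g); plan([*g,62],-60.2,20)"
```

```text
time: 66.07
tool_pos: [428.1, -289.5, 67.1]
tcp_rot: [-178.8, 1.8, -71.4]
ft_force: [-0.7, 0.3, -0.9]
finger_gap: 35.3
tilt rad/tan -0.68 2.01 r 516.8 [ 428.1 -289.5   67.1] [-178.8    1.8  -71.4] [-41.11   3.68 107.2    2.03  70.05  29.64]
mouth [ 494.4 -267.2   84.3] mid [ 432.8 -287.9   84.2] ang 18.6 pitch 0.1 rollz [ 0.001 -0.002  1.   ]
r-42 176.0 lat 211.8 dz 19.3 yaw err 11.3 units -2.46 shift(old tool axes) units [-10.68  -3.07   1.36] inward [-0.195 -0.98   0.026] f [-0.7  0.3 -0.9]
[418.57905802 -66.5267987 ]
from [ 428.1 -289.5   67.1] -71.4 n 20 row [-0.52 -0.2   0.01 -0.12]
```

```bash
python3 -m pendant '[[[-0.5,-0.2,0,-0.12],[-0.5,-0.2,0,-0.12],[-0.5,-0.2,0,-0.12],[-0.5,-0.2,0,-0.12],[-0.5,-0.2,0,-0.12],[-0.5,-0.2,0,-0.12],[-0.5,-0.2,0,-0.12],[-0.5,-0.2,0,-0.12],[-0.5,-0.2,0,-0.12],[-0.5,-0.2,0,-0.12]]]'; python3 t.py; python3 b4.py 72;python3 -c "
from h import *
plan([418.6,-66.5,56],-60.2,10)"
```

```text
time: 66.9
tool_pos: [427.5, -169.8, 69.2]
tcp_rot: [-178.7, 1.8, -65.4]
ft_force: [-0.2, 0.3, 0.0]
finger_gap: 35.2
tilt rad/tan -0.44 2.18 r 460.0 [ 427.5 -169.8   69.2] [-178.7    1.8  -65.4] [-29.72  -5.68 116.19   2.22  70.24  34.9 ]
mouth [ 491.1 -140.6   86.5] mid [ 432.  -167.7   86.3] ang 24.6 pitch 0.2 rollz [ 0.003 -0.001  1.   ]
r-42 115.9 lat 100.3 dz 21.5 yaw err 5.2 units -1.14 shift(old tool axes) units [-4.84 -1.72  1.27] inward [-0.091 -0.996  0.025] f [-0.2  0.3  0. ]
from [ 427.5 -169.8   69.2] -65.4 n 10 row [-0.48 -0.19  0.07 -0.11]
```

```bash
python3 -m pendant '[[[-0.48,-0.19,0.07,-0.11],[-0.48,-0.19,0.07,-0.11],[-0.48,-0.19,0.07,-0.11],[-0.48,-0.19,0.07,-0.11],[-0.48,-0.19,0.07,-0.11],[-0.48,-0.19,0.07,-0.11],[-0.48,-0.19,0.07,-0.11],[-0.48,-0.19,0.07,-0.11],[-0.4,-0.1,0.07,-0.11],[0,0,0,0]]]'; python3 t.py; python3 b4.py 65;python3 -c "
from h import *
im=snapshot('side');crop(im,280,200,420,305,5.7,'s26.png');im=snapshot('top');crop(im,280,200,380,275,8,'t26c.png')"
```

```text
time: 67.73
tool_pos: [416.7, -67.1, 58.9]
tcp_rot: [-178.6, 1.7, -60.2]
ft_force: [0.5, 0.4, -0.9]
finger_gap: 35.2
tilt rad/tan 0.03 2.24 r 422.1 [416.7 -67.1  58.9] [-178.6    1.7  -60.2] [-18.06 -11.8  122.82   2.38  69.32  41.31]
mouth [477.3 -32.3  76.4] mid [420.9 -64.6  76. ] ang 29.8 pitch 0.3 rollz [ 0.006 -0.003  1.   ]
r-42 74.1 lat -0.5 dz 11.4 yaw err 0.0 units -0.01 shift(old tool axes) units [ 0.04 -0.44  0.58] inward [-0.    -1.     0.025] f [ 0.5  0.4 -0.9]
```

View pics/s26.png

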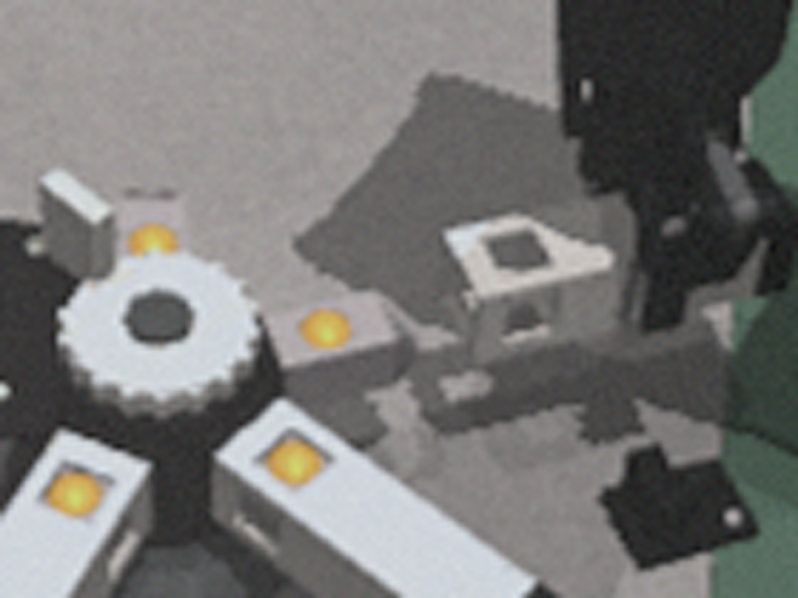

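View pics/t26c.png

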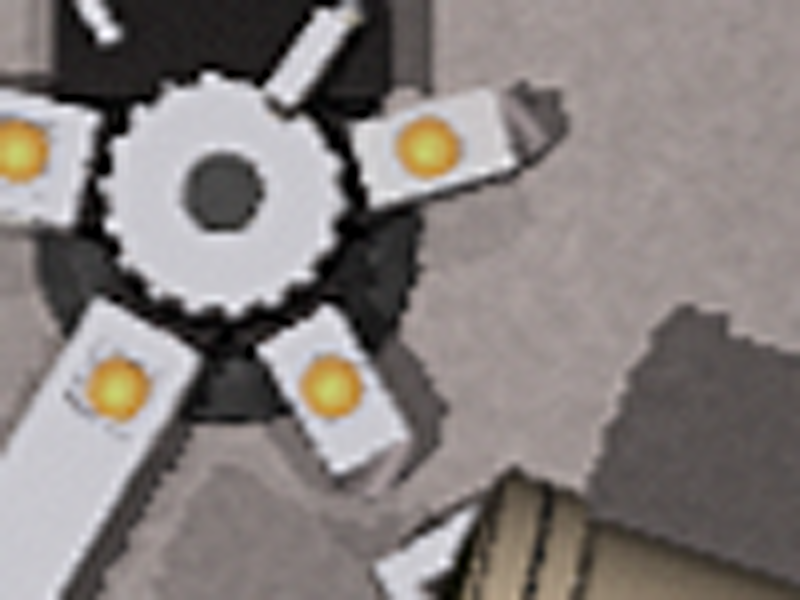

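```bash
python3 -c "
from h import *
topmouth((375,566),(481,504),8,280,200,-150,94.5)
f=lambda p:((proj('side',p)-[280,200])*5.7).round(0)
H=Held([427.9,-286.4,.9],[-178.9,1.9,-71.4],[432.6,-284.8],18.6);B=H.now()
for y in (-18,18): print(f((B@[65,y,18,1])[:3]))
a=np.radians(-150+HY);u=np.array([np.cos(a),np.sin(a),0])
print('button',f(HR+u*64+[0,0,17]))"
```

```text
top: mouth [477.2 -35.2] r-42 74.7 lat 1.6 edge len 36.2 edge normal ang -60.5
mouth [477.9 -33.6  76.8] mid [421.5 -65.9  76.4] ang 29.7 pitch 0.4 rollz [ 0.006 -0.004  1.   ]
[437. 225.]
[474. 293.]
button [321. 316.]
```

```bash
python3 -m pendant '[[[0,-0.05,0.12,0],[0,-0.05,0.12,0],[0,-0.05,0.12,0],[0,-0.05,0.12,0],[0,-0.05,0.12,0],[0,-0.1,0,0],[0,-0.1,0,0],[0,0,0,0],[0,0,0,0],[0,0,0,0]]]'; python3 t.py; python3 b4.py 50;python3 -c "
from h import *
im=snapshot('side');crop(im,280,200,420,305,5.7,'s27.png');im=snapshot('top');crop(im,280,200,380,275,8,'t27c.png')"
```

```text
time: 68.67
tool_pos: [426.9, -65.2, 46.4]
tcp_rot: [-178.6, 1.6, -60.4]
ft_force: [-0.2, -0.4, -0.8]
finger_gap: 35.0
tilt rad/tan 0.14 2.16 r 431.9 [426.9 -65.2  46.4] [-178.6    1.6  -60.4] [-17.33  -9.03 121.88   2.34  67.35  42.21]
mouth [487.6 -30.7  63.9] mid [431.1 -62.7  63.6] ang 29.6 pitch 0.3 rollz [ 0.006 -0.005  1.   ]
r-42 64.3 lat 3.2 dz -1.1 yaw err 0.3 units -0.06 shift(old tool axes) units [-0.15 -0.71 -0.03] inward [-0.005 -1.     0.025] f [-0.2 -0.4 -0.8]
```

View pics/s27.png

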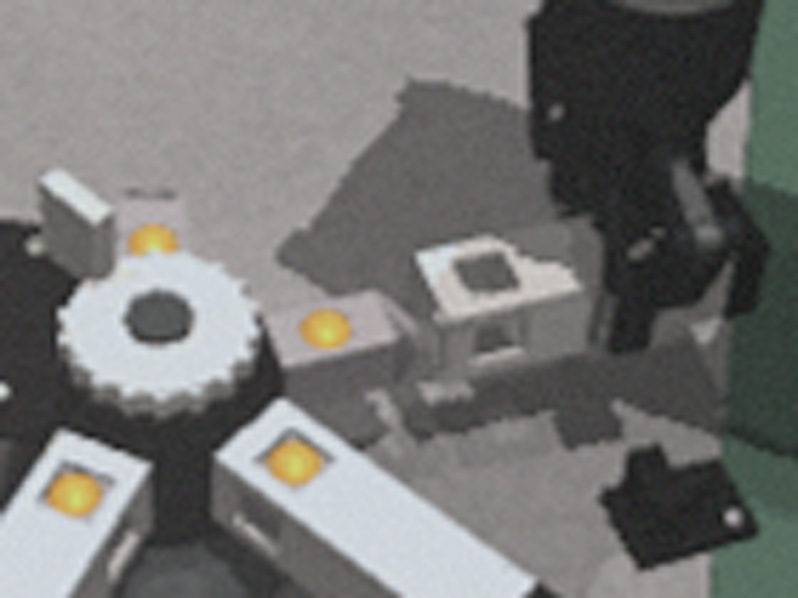

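View pics/t27c.png

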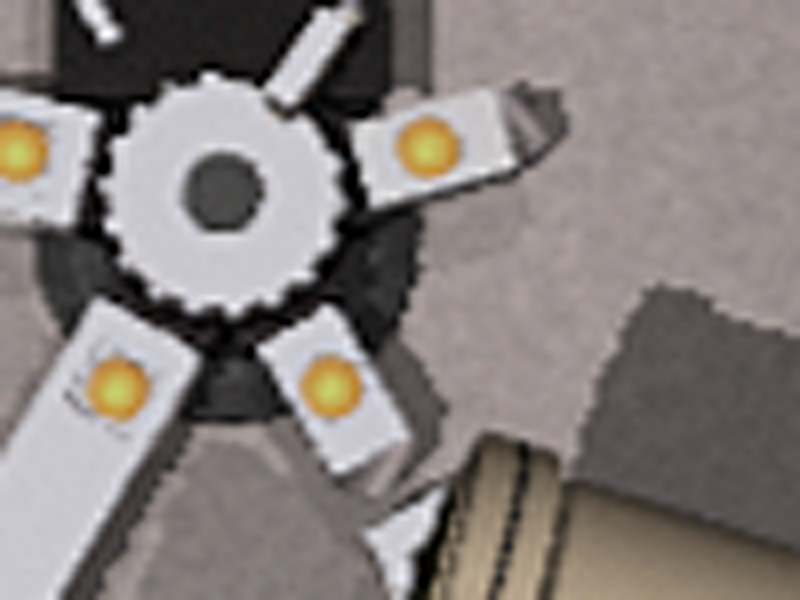

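```bash
python3 -c "
from h import *
topmouth((365,530),(472,468),8,280,200,-150,82)"; python3 -m pendant '[[[-0.03,-0.2,0.02,0],[-0.03,-0.2,0.02,0],[-0.03,-0.2,0.01,0],[-0.03,-0.2,0.01,0],[0,-0.2,0,-0.03],[0,-0.2,0,-0.03],[0,0,0,0],[0,0,0,0],[0,0,0,0],[0,0,0,0]]]'; python3 t.py; python3 b4.py 0;python3 -c "
from h import *
im=snapshot('side');crop(im,280,200,420,305,5.7,'s28.png')"
```

```text
top: mouth [488.3 -33. ] r-42 64.0 lat 5.3 edge len 36.9 edge normal ang -60.7
time: 69.6
tool_pos: [449.3, -49.4, 46.2]
tcp_rot: [-178.5, 1.6, -60.1]
ft_force: [-0.6, -0.3, -1.0]
finger_gap: 35.2
tilt rad/tan 0.28 2.15 r 452.0 [449.3 -49.4  46.2] [-178.5    1.6  -60.1] [-14.54  -5.73 118.93   2.36  66.85  44.63]
mouth [509.8 -14.5  63.8] mid [453.5 -46.9  63.3] ang 29.9 pitch 0.4 rollz [ 0.007 -0.006  1.   ]
r-42 37.0 lat 0.3 dz -1.2 yaw err -0.1 units 0.02 shift(old tool axes) units [-0.02 -1.85 -0.01] inward [ 0.002 -1.     0.026] f [-0.6 -0.3 -1. ]
```

View pics/s28.png

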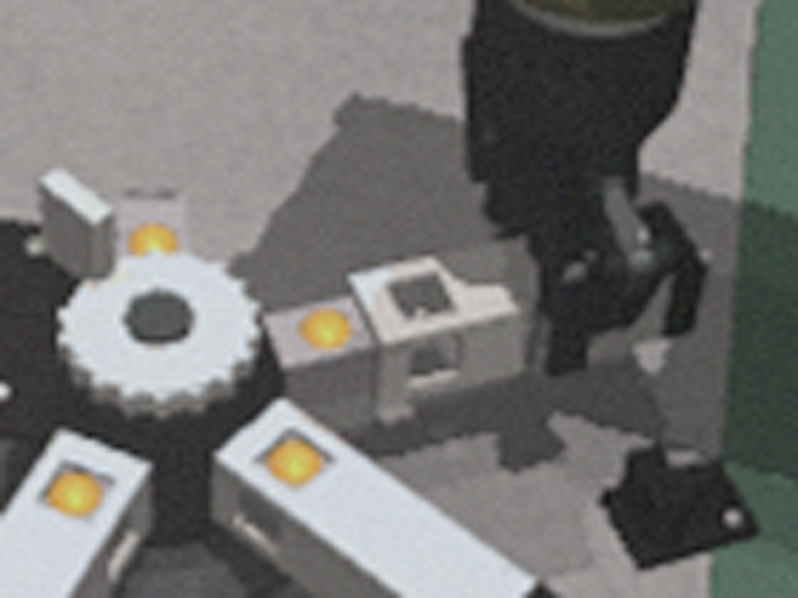

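```bash
python3 -m pendant '[[[0,-0.22,0,0],[0,-0.22,0,0],[0,-0.22,0,0],[0,-0.22,0,0],[0,-0.22,0,0],[0,-0.22,0,0],[0,-0.2,0,0],[0,-0.1,0,0],[0,0,0,0],[0,0,0,0]]]'; python3 t.py; python3 b4.py 0;python3 -c "
from h import *
im=snapshot('side');crop(im,280,200,420,305,5.7,'s29.png')"
```

```text
time: 70.48
tool_pos: [480.9, -31.6, 47.4]
tcp_rot: [-178.5, 1.5, -60.1]
ft_force: [-0.0, -0.2, -0.9]
finger_gap: 35.7
tilt rad/tan 0.41 2.12 r 482.0 [480.9 -31.6  47.4] [-178.5    1.5  -60.1] [-11.51  -1.12 114.39   2.35  66.63  47.68]
mouth [541.4   3.3  65. ] mid [485.1 -29.1  64.5] ang 29.9 pitch 0.4 rollz [ 0.007 -0.006  1.   ]
r-42 0.7 lat 0.5 dz -0.0 yaw err -0.1 units 0.01 shift(old tool axes) units [-0.03 -0.04  0.  ] inward [ 0.001 -1.     0.027] f [-0.  -0.2 -0.9]
```

View pics/s29.png

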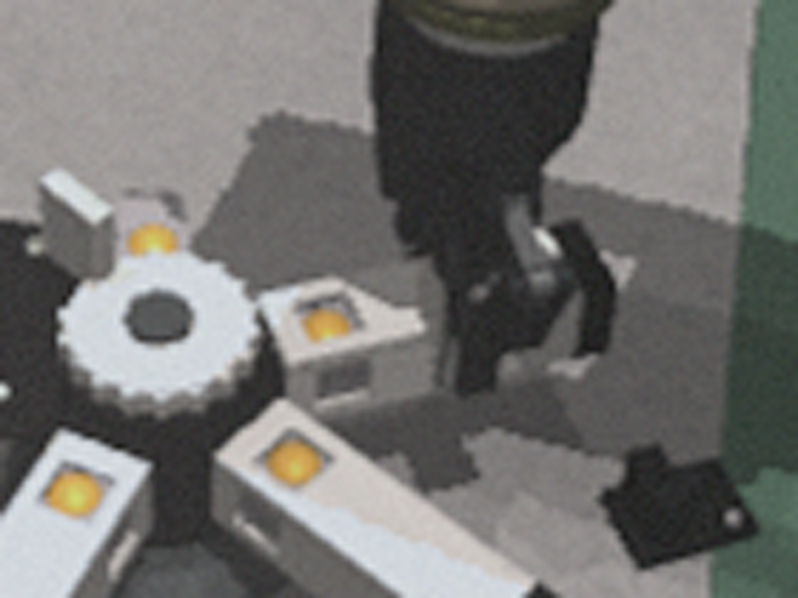

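```bash
python3 -m pendant '[[[0,-0.12,0.03,0],[0,-0.12,0.03,0],[0,-0.12,0,0],[0,-0.1,0,0],[0,0,0,0],[0,0,0,0],[0,0,0,0],[0,0,0,0],[0,0,0,0],[0,0,0,0]]]'; python3 t.py; python3 b4.py 0
```

```text
time: 71.37
tool_pos: [481.4, -31.3, 45.1]
tcp_rot: [-179.5, 1.7, -60.2]
ft_force: [0.0, -0.5, -0.4]
finger_gap: 36.0
tilt rad/tan -0.5 1.7 r 482.4 [481.4 -31.3  45.1] [-179.5    1.7  -60.2] [-1.105e+01  4.000e-02  1.135e+02  1.760e+00  6.718e+01  4.845e+01]
mouth [542.2   3.6  61.5] mid [485.8 -28.7  62.1] ang 29.8 pitch -0.6 rollz [-0.01  -0.004  1.   ]
r-42 -0.1 lat 0.6 dz -3.5 yaw err -0.0 units 0.0 shift(old tool axes) units [-0.04  0.01 -0.17] inward [-0.    -1.     0.009] f [ 0.  -0.5 -0.4]
```

Home (no further travel). Release, rise.

```bash
python3 -m pendant '[[[0,0,0,0],[0,0,0,0],[0,0,0,0],[0,0,0,0],[0,0,0,0],[0,0,0,0],[0,0,-0.2,0],[0,0,-0.4,0],[0,0,-0.5,0],[0,0,-0.5,0]]]' 0.4;python3 -m pendant '[[[0,0,-0.5,0],[0,0,-0.5,0],[0,0,-0.5,0],[0,0,-0.5,0],[0,0,-0.5,0],[0,0,-0.5,0],[0,0,-0.5,0],[0,0,-0.3,0],[0,0,0,0],[0,0,0,0]]]'; python3 t.py
python3 -c "
from h import *
im=snapshot('top');cv2.imwrite('pics/t30.png',im[:,:,::-1]);crop(im,400,180,500,300,5,'br30.png')
im=snapshot('side');crop(im,280,200,420,305,5.7,'s30.png')"
```

```text
time: 72.2
tool_pos: [479.8, -31.8, 77.3]
tcp_rot: [-179.7, 1.9, -60.2]
ft_force: [-0.6, 0.2, -0.9]
finger_gap: 59.7
time: 73.03
tool_pos: [483.9, -35.2, 168.5]
tcp_rot: [-179.2, 1.5, -60.2]
ft_force: [-0.4, 0.0, 0.8]
finger_gap: 59.9
tilt rad/tan -0.17 1.65 r 485.1 [483.9 -35.2 168.5] [-179.2    1.5  -60.2] [-11.44  -8.18 107.49   1.64  81.07  48.48]
```

View pics/s30.png

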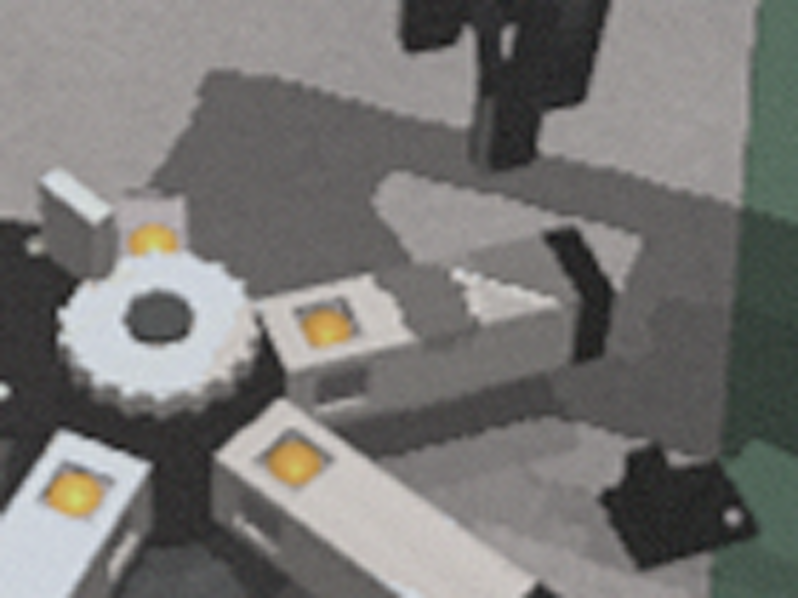

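View pics/br30.png

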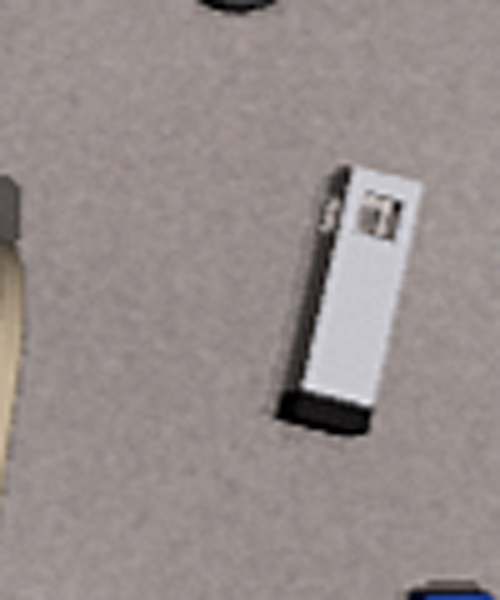

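```bash
python3 -c "
from h import *
plan([533.2,-382.3,150],-104.7,30)"
```

```text
from [483.6 -35.1 167.9] -60.2 n 30 row [0.6  0.   0.03 0.32]
```

```bash
python3 -m pendant '[[[0.6,0,0,0.32],[0.6,0,0,0.32],[0.6,0,0,0.32],[0.6,0,0,0.32],[0.6,0,0,0.32],[0.6,0,0,0.32],[0.6,0,0,0.32],[0.6,0,0,0.32],[0.6,0,0,0.32],[0.6,0,0,0.32]]]' ;python3 -m pendant '[[[0.6,0,0,0.32],[0.6,0,0,0.32],[0.6,0,0,0.32],[0.6,0,0,0.32],[0.6,0,0,0.32],[0.6,0,0,0.32],[0.6,0,0,0.32],[0.6,0,0,0.32],[0.6,0,0,0.32],[0.6,0,0,0.32]]]'; python3 t.py;  python3 -c "
from h import *
plan([533.2,-382.3,150],-104.7,9)"
```

```text
time: 73.97
tool_pos: [532.0, -156.5, 159.8]
tcp_rot: [180.0, 1.8, -76.3]
ft_force: [0.1, -0.1, -0.3]
finger_gap: 59.7
time: 74.8
tool_pos: [546.7, -288.7, 155.6]
tcp_rot: [179.5, 1.7, -92.6]
ft_force: [0.2, 0.5, -0.6]
finger_gap: 59.7
tilt rad/tan -1.2 1.35 r 618.2 [ 546.7 -288.7  155.6] [179.5   1.7 -92.6] [-33.31  14.01  85.91   1.24  81.41  59.13]
from [ 546.7 -288.7  155.6] -92.6 n 9 row [0.53 0.   0.03 0.29]
```

```bash
python3 -m pendant '[[[0.53,0,0.1,0.29],[0.53,0,0.1,0.29],[0.53,0,0.1,0.29],[0.53,0,0.1,0.29],[0.53,0,0.1,0.29],[0.53,0,0.1,0.29],[0.53,0,0.1,0.29],[0.53,0,0.1,0.29],[0,0,0,0.1],[0,0,0,0]]]' ; python3 t.py;  python3 -c "
from h import *
s=sense();im=snapshot('wrist');cv2.imwrite('pics/w31.png',im[:,:,::-1])
a=np.radians(-14.7)
for r in (65,-50): print(proj('wrist',[540.9+r*np.cos(a),-384.3+r*np.sin(a),36],s))
lin([533.2,-382.3,60],10,-104.7)"
```

```text
time: 75.63
tool_pos: [532.2, -384.0, 133.8]
tcp_rot: [179.0, 1.6, -105.3]
ft_force: [0.5, 0.2, -0.1]
finger_gap: 60.0
tilt rad/tan -1.46 1.16 r 656.3 [ 532.2 -384.   133.8] [ 179.     1.6 -105.3] [-40.85  20.9   79.93   1.04  80.73  64.23]
[315.47613505 122.59158098]
[317.13704713 305.19515726]
lin tot mm [ 0.2 -1.9 73.8] rows 10 [ 0.001 -0.009  0.369] turn tot deg 0.5 units -0.012 rot [ 179.     1.6 -105.2]
```

View pics/w31.png

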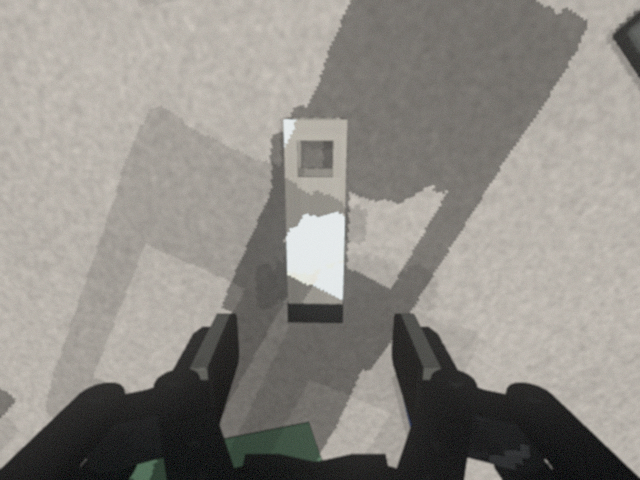

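```bash
python3 -m pendant '[[[0,-0.01,0.38,0],[0,-0.01,0.38,0],[0,-0.01,0.38,0],[0,-0.01,0.38,0],[0,-0.01,0.38,0],[0,-0.01,0.38,0],[0,-0.01,0.38,0],[0,-0.01,0.38,0],[0,-0.01,0.3,0],[0,0,0.3,0]]]' ; python3 -c "
from h import *
lin([533.2,-382.3,2],10,-105)"
```

```text
time: 76.52
tool_pos: [534.6, -379.0, 54.0]
tcp_rot: [179.1, 1.6, -105.0]
ft_force: [1.0, -0.3, -0.9]
finger_gap: 59.8
lin tot mm [ 5.  -0.4 51.9] rows 10 [ 0.025 -0.002  0.259] turn tot deg -0.0 units 0.0 rot [ 179.1    1.6 -105. ]
```

```bash
python3 -m pendant '[[[0.02,0,0.3,0],[0.02,0,0.3,0],[0.02,0,0.3,0],[0.02,0,0.3,0],[0.02,0,0.3,0],[0.02,0,0.3,0],[0.02,0,0.3,0],[0.02,0,0.2,0],[0,0,0.1,0],[0,0,0,0]]]'; python3 -m pendant '[[[0,0,0,0],[0,0,0,0],[0,0,0,0],[0,0,0,0],[0,0,0,0],[0,0,0,0],[0,0,0,0],[0,0,0,0],[0,0,0,0],[0,0,0,0]]]' -1 60; python3 t.py;python3 -m pendant '[[[0,0,-0.35,0],[0,0,-0.35,0],[0,0,-0.35,0],[0,0,-0.35,0],[0,0,-0.35,0],[0,0,-0.35,0],[0,0,-0.35,0],[0,0,-0.35,0],[0,0,-0.1,0],[0,0,0,0]]]'; python3 t.py;  python3 -c "
from h import *
a=np.radians(-75.17);g=HR[:2]+np.array([np.cos(a),np.sin(a)])*(42+80+65+7); print(g); plan([*g,70],14.8,36)"
```

```text
time: 77.35
tool_pos: [532.4, -380.4, -1.1]
tcp_rot: [179.0, 1.7, -105.0]
ft_force: [-0.5, 1.3, -0.3]
finger_gap: 59.7
time: 78.18
tool_pos: [533.2, -381.5, 0.6]
tcp_rot: [179.1, 1.6, -105.0]
ft_force: [-0.9, 0.7, -1.7]
finger_gap: 35.0
tilt rad/tan -1.4 1.14 r 655.6 [ 533.2 -381.5    0.6] [ 179.1    1.6 -105. ] [-40.63  28.99  84.35   1.09  68.17  63.93]
time: 79.02
tool_pos: [534.7, -384.2, 67.2]
tcp_rot: [179.3, 1.5, -105.0]
ft_force: [-0.8, -0.5, -1.4]
finger_gap: 35.4
tilt rad/tan -1.23 1.12 r 658.4 [ 534.7 -384.2   67.2] [ 179.3    1.5 -105. ] [-40.72  24.59  82.55   1.05  74.19  63.95]
[ 627.85467839 -162.53776397]
from [ 534.7 -384.2   67.2] -105.0 n 36 row [-0.16 -0.37 -0.   -0.73]
```

```bash
python3 -m pendant '[[[-0.16,-0.37,-0.02,-0.73],[-0.16,-0.37,-0.02,-0.73],[-0.16,-0.37,-0.02,-0.73],[-0.16,-0.37,-0.02,-0.73],[-0.16,-0.37,-0.02,-0.73],[-0.16,-0.37,-0.02,-0.73],[-0.16,-0.37,-0.02,-0.73],[-0.16,-0.37,-0.02,-0.73],[-0.16,-0.37,-0.02,-0.73],[-0.16,-0.37,-0.02,-0.73]]]'; python3 t.py;python3 -m pendant '[[[-0.16,-0.37,-0.02,-0.73],[-0.16,-0.37,-0.02,-0.73],[-0.16,-0.37,-0.02,-0.73],[-0.16,-0.37,-0.02,-0.73],[-0.16,-0.37,-0.02,-0.73],[-0.16,-0.37,-0.02,-0.73],[-0.16,-0.37,-0.02,-0.73],[-0.16,-0.37,-0.02,-0.73],[-0.16,-0.37,-0.02,-0.73],[-0.16,-0.37,-0.02,-0.73]]]'; python3 t.py; cat > b3.py <<'E'
from m import *
rep(Held([533.2,-381.5,.6],[179.1,1.6,-105.0],[540.0,-383.3],-15),-75,float(sys.argv[1]))
E
python3 b3.py 80;python3 -c "
from h import *
plan([627.9,-162.5,70],14.8,16)"
```

```text
time: 79.85
tool_pos: [606.8, -351.1, 67.9]
tcp_rot: [-180.0, 1.9, -70.2]
ft_force: [-0.1, -0.1, -0.9]
finger_gap: 35.2
tilt rad/tan -1.45 1.24 r 701.1 [ 606.8 -351.1   67.9] [-180.     1.9  -70.2] [-34.82  30.93  74.01   1.14  76.61  35.12]
time: 80.68
tool_pos: [647.3, -278.4, 66.9]
tcp_rot: [-178.9, 2.1, -35.0]
ft_force: [-0.0, 0.2, -1.6]
finger_gap: 35.4
tilt rad/tan -1.83 1.47 r 704.6 [ 647.3 -278.4   66.9] [-178.9    2.1  -35. ] [-28.12  31.87  72.84   1.35  77.24   6.61]
mouth [ 688.5 -220.    86.8] mid [ 651.1 -273.2   84.6] ang 54.9 pitch 2.0 rollz [0.034 0.009 0.999]
r-42 223.1 lat 43.9 dz 21.8 yaw err 49.9 units -10.89 shift(old tool axes) units [-4.11 -4.17  1.32] inward [-0.764 -0.644  0.04 ] f [-0.   0.2 -1.6]
from [ 647.3 -278.4   66.9] -35.0 n 16 row [-0.14 -0.35 -0.01 -0.68]
```

```bash
python3 -m pendant '[[[-0.14,-0.35,-0.02,-0.68],[-0.14,-0.35,-0.02,-0.68],[-0.14,-0.35,-0.02,-0.68],[-0.14,-0.35,-0.02,-0.68],[-0.14,-0.35,-0.02,-0.68],[-0.14,-0.35,-0.02,-0.68],[-0.14,-0.35,-0.02,-0.68],[-0.14,-0.35,-0.02,-0.68],[-0.14,-0.35,-0.02,-0.68],[-0.14,-0.35,-0.02,-0.68]]]'; python3 t.py; python3 -c "
from h import *
plan([627.9,-162.5,62],14.8,6)"
```

```text
time: 81.52
tool_pos: [642.7, -198.4, 67.5]
tcp_rot: [-177.8, 1.7, -2.2]
ft_force: [0.2, -0.1, -1.5]
finger_gap: 35.3
tilt rad/tan -2.19 1.74 r 672.6 [ 642.7 -198.4   67.5] [-177.8    1.7   -2.2] [-22.35  27.52  78.69   1.58  76.14 -20.56]
from [ 642.7 -198.4   67.5] -2.2 n 6 row [-0.1  -0.31  0.05 -0.62]
```

```bash
python3 -m pendant '[[[-0.1,-0.29,0.03,-0.62],[-0.1,-0.29,0.03,-0.62],[-0.1,-0.29,0.03,-0.62],[-0.1,-0.29,0.03,-0.62],[-0.1,-0.29,0.03,-0.62],[-0.1,-0.29,0.03,-0.56],[0,0,0,0],[0,0,0,0],[0,0,0,0],[0,0,0,0]]]'; python3 t.py; python3 b3.py 75; python3 -c "
from h import *
im=snapshot('top');crop(im,300,180,400,255,8,'t32.png');im=snapshot('side');crop(im,230,170,400,297,4.7,'s32.png')"
```

```text
time: 82.35
tool_pos: [624.2, -160.7, 61.2]
tcp_rot: [-177.1, 1.2, 15.5]
ft_force: [-0.5, -0.1, -1.8]
finger_gap: 35.2
tilt rad/tan -2.51 1.89 r 644.5 [ 624.2 -160.7   61.2] [-177.1    1.2   15.5] [-19.93  24.19  83.79   1.7   74.72 -35.91]
mouth [605.2 -92.6  83.3] mid [ 622.5 -155.1   79. ] ang 105.4 pitch 3.8 rollz [ 0.066 -0.006  0.998]
r-42 78.6 lat -4.0 dz 18.3 yaw err -0.6 units 0.13 shift(old tool axes) units [ 0.18 -0.13  0.92] inward [ 0.012 -0.999  0.05 ] f [-0.5 -0.1 -1.8]
```

View pics/t32.png

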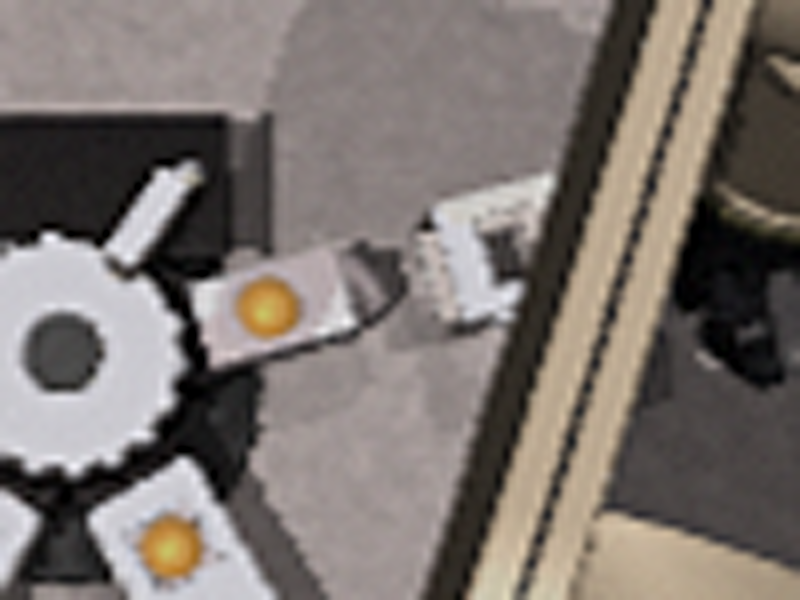

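View pics/s32.png

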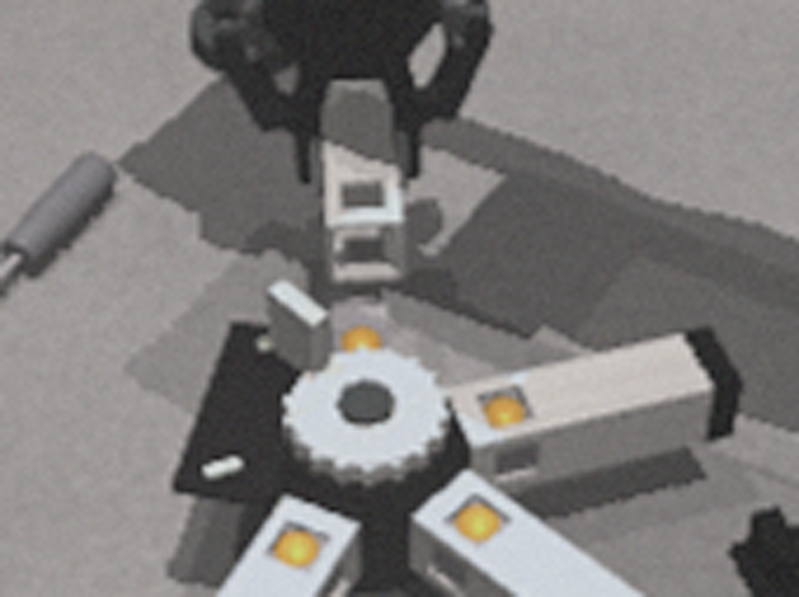

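```bash
python3 -c "
from h import *
topmouth((430,212),(462,325),8,300,180,-75,100)"; python3 -m pendant '[[[0.04,-0.02,0.14,0.02],[0.04,-0.02,0.14,0.02],[0.04,-0.02,0.14,0.02],[0.04,-0.02,0.14,0.02],[0.02,-0.02,0.14,0.02],[0,-0.02,0.14,0.02],[0,-0.05,0,0],[0,0,0,0],[0,0,0,0],[0,0,0,0]]]'; python3 t.py; python3 b3.py 60; python3 -c "
from h import *
im=snapshot('top');crop(im,300,180,400,255,8,'t33.png');im=snapshot('side');crop(im,230,170,400,297,4.7,'s33.png')"
```

```text
top: mouth [602.6 -89.7] r-42 74.6 lat -5.1 edge len 35.0 edge normal ang -165.4
time: 83.28
tool_pos: [626.3, -155.9, 42.0]
tcp_rot: [-177.1, 1.3, 14.8]
ft_force: [-0.3, 0.1, -1.0]
finger_gap: 35.6
tilt rad/tan -2.53 1.91 r 645.4 [ 626.3 -155.9   42. ] [-177.1    1.3   14.8] [-19.47  25.61  84.11   1.74  72.99 -34.79]
mouth [608.3 -87.5  64.1] mid [ 624.7 -150.2   59.8] ang 104.7 pitch 3.8 rollz [ 0.066 -0.005  0.998]
r-42 74.4 lat 0.3 dz -0.9 yaw err 0.1 units -0.02 shift(old tool axes) units [-0.01 -0.72 -0.01] inward [-0.    -0.999  0.051] f [-0.3  0.1 -1. ]
```

View pics/t33.png

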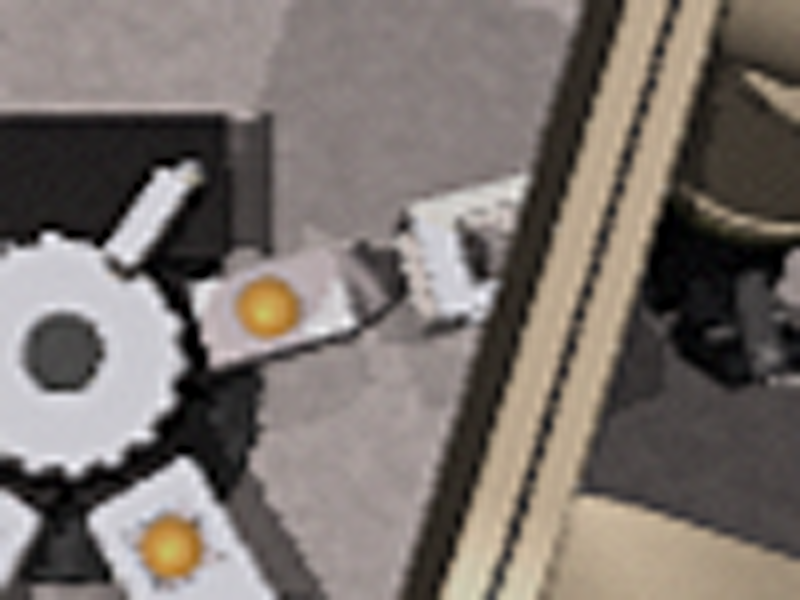

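View pics/s33.png

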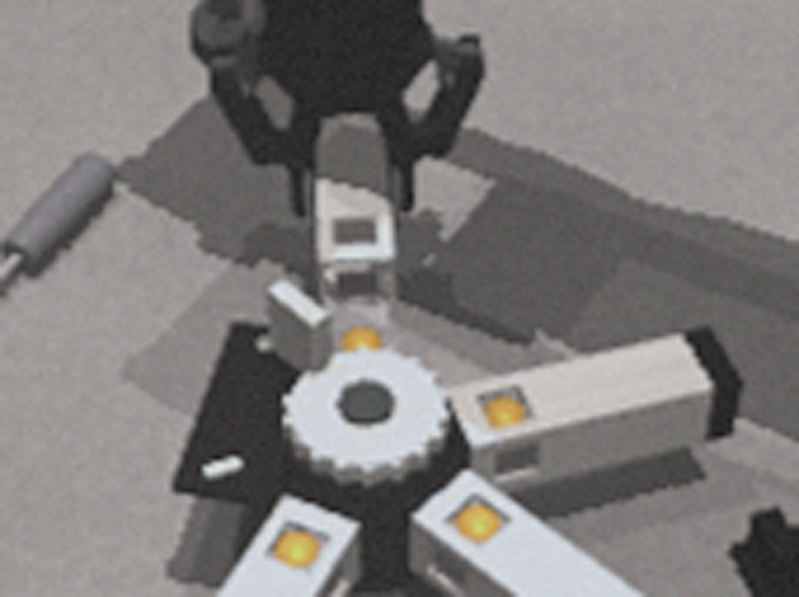

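```bash
python3 -c "
from h import *
topmouth((402,213),(428,330),8,300,180,-75,82)"; python3 -m pendant '[[[0,-0.2,0.01,0],[0,-0.2,0.01,0],[0,-0.2,0.01,0],[0,-0.2,0.01,0],[0,-0.2,0.01,0],[0,-0.2,0.01,0],[0,0,0,0],[0,0,0,0],[0,0,0,0],[0,0,0,0]]]'; python3 t.py; python3 b3.py 0; python3 -c "
from h import *
im=snapshot('top');crop(im,300,180,400,255,8,'t34.png');im=snapshot('side');crop(im,230,170,400,297,4.7,'s34.png')"
```

```text
top: mouth [604.3 -81.9] r-42 67.5 lat -1.4 edge len 36.3 edge normal ang -168.7
time: 84.22
tool_pos: [619.9, -129.6, 43.0]
tcp_rot: [-177.1, 1.2, 14.9]
ft_force: [0.5, -0.4, -1.1]
finger_gap: 35.5
tilt rad/tan -2.38 2.0 r 633.3 [ 619.9 -129.6   43. ] [-177.1    1.2   14.9] [-17.46  23.71  86.47   1.85  72.39 -32.88]
mouth [601.8 -61.2  65.1] mid [ 618.3 -123.9   60.9] ang 104.8 pitch 3.8 rollz [ 0.066 -0.006  0.998]
r-42 47.4 lat 0.7 dz 0.1 yaw err 0.1 units -0.01 shift(old tool axes) units [-0.03 -2.37  0.12] inward [ 0.    -0.999  0.05 ] f [ 0.5 -0.4 -1.1]
```

View pics/t34.png

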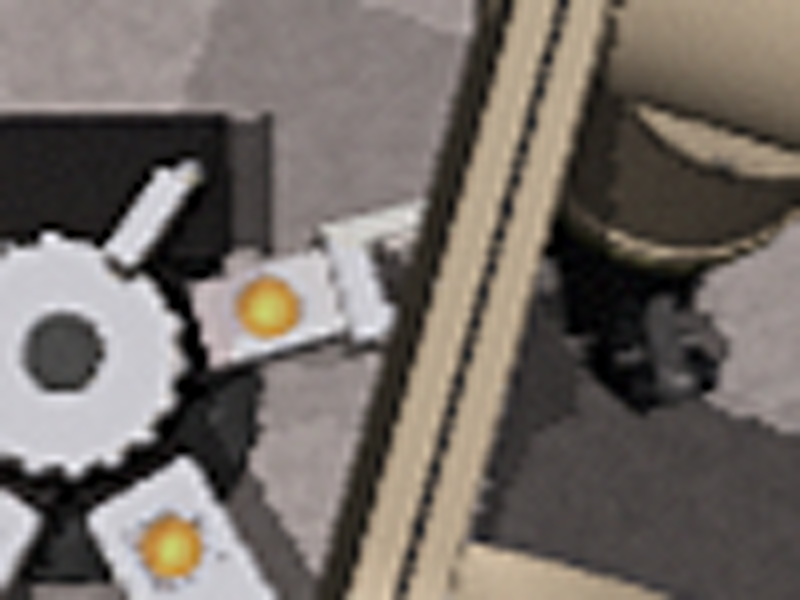

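View pics/s34.png

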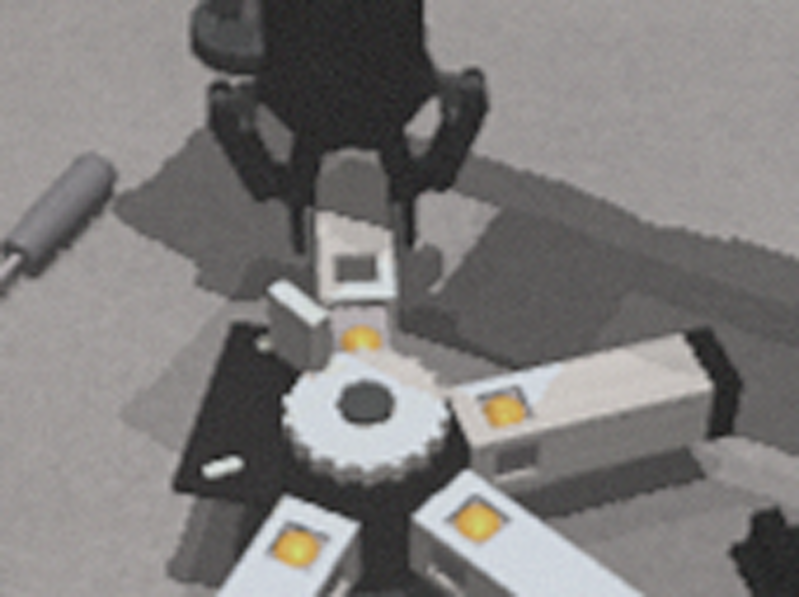

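```bash
python3 -m pendant '[[[0,-0.22,0.01,0],[0,-0.22,0.01,0],[0,-0.22,0.01,0],[0,-0.22,0.01,0],[0,-0.22,0.01,0],[0,-0.22,0.01,0],[0,-0.22,0.01,0],[0,-0.15,0,0],[0,0,0,0],[0,0,0,0]]]'; python3 t.py; python3 b3.py 0
```

```text
time: 85.15
tool_pos: [611.1, -94.6, 43.8]
tcp_rot: [-177.3, 1.1, 14.8]
ft_force: [0.9, -1.6, -2.4]
finger_gap: 35.4
tilt rad/tan -2.14 2.04 r 618.4 [611.1 -94.6  43.8] [-177.3    1.1   14.8] [-14.62  21.35  89.41   1.91  71.59 -30.05]
mouth [592.9 -26.1  65.7] mid [609.4 -88.9  61.6] ang 104.7 pitch 3.6 rollz [ 0.063 -0.008  0.998]
r-42 11.2 lat 1.1 dz 0.7 yaw err 0.1 units -0.02 shift(old tool axes) units [-0.05 -0.56  0.06] inward [-0.    -0.999  0.048] f [ 0.9 -1.6 -2.4]
```

```bash
python3 -m pendant '[[[0,-0.15,0,0],[0,-0.15,0,0],[0,-0.15,0,0],[0,-0.15,0,0],[0,-0.12,0,0],[0,0,0,0],[0,0,0,0],[0,0,0,0],[0,0,0,0],[0,0,0,0]]]'; python3 t.py; python3 b3.py 0; python3 -c "
from h import *
im=snapshot('side');crop(im,230,170,400,297,4.7,'s35.png')"
```

```text
time: 85.98
tool_pos: [609.1, -89.7, 45.0]
tcp_rot: [-178.2, 1.1, 14.6]
ft_force: [1.2, -2.4, -3.0]
finger_gap: 35.5
tilt rad/tan -1.69 1.24 r 615.7 [609.1 -89.7  45. ] [-178.2    1.1   14.6] [-13.79  20.46  90.36   1.14  70.98 -28.8 ]
mouth [591.  -21.   65.8] mid [607.4 -83.8  62.7] ang 104.6 pitch 2.7 rollz [ 0.047 -0.009  0.999]
r-42 5.7 lat 0.6 dz 0.8 yaw err 0.2 units -0.05 shift(old tool axes) units [-0.02 -0.28  0.05] inward [-0.003 -0.999  0.032] f [ 1.2 -2.4 -3. ]
```

View pics/s35.png

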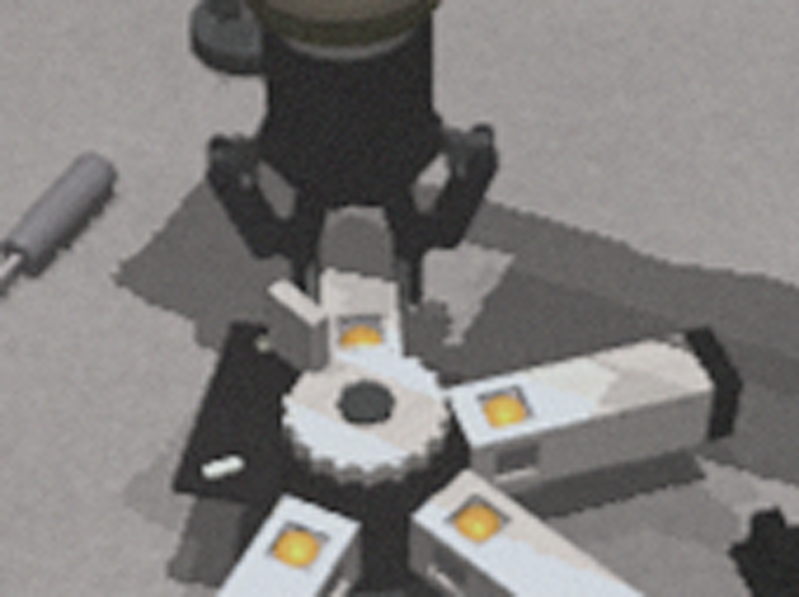

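```bash
python3 -m pendant '[[[0,-0.2,0,0],[0,-0.2,0,0],[0,-0.2,0,0],[0,-0.2,0,0],[0,0,0,0],[0,0,0,0],[0,0,0,0],[0,0,0,0],[0,0,0,0],[0,0,0,0]]]'; python3 b3.py 0;  python3 -m pendant '[[[0,0,0,0],[0,0,0,0],[0,0,0,0],[0,0,0,0],[0,0,0,0],[0,0,0,0],[0,0,-0.2,0],[0,0,-0.4,0],[0,0,-0.5,0],[0,0,-0.5,0]]]' 0.4;python3 -m pendant '[[[0,0,-0.5,0],[0,0,-0.5,0],[0,0,-0.5,0],[0,0,-0.5,0],[0,0,-0.5,0],[0,0,-0.5,0],[0,0,-0.5,0],[0,0,-0.5,0],[0,0,-0.5,0],[0,0,-0.3,0]]]'; python3 t.py; python3 -c "
from h import *
im=snapshot('side');crop(im,230,170,400,297,4.7,'s36.png');im=snapshot('top');cv2.imwrite('pics/t36.png',im[:,:,::-1])"
```

```text
time: 86.87
tool_pos: [608.9, -89.4, 48.3]
tcp_rot: [-179.7, 0.9, 14.5]
ft_force: [0.6, -3.3, -2.3]
finger_gap: 35.4
mouth [590.7 -20.1  67.2] mid [607.  -83.   65.8] ang 104.5 pitch 1.2 rollz [ 0.021 -0.013  1.   ]
r-42 4.8 lat 0.6 dz 2.2 yaw err 0.4 units -0.08 shift(old tool axes) units [-0.01 -0.24  0.11] inward [-0.006 -1.     0.005] f [ 0.6 -3.3 -2.3]
time: 87.7
tool_pos: [608.2, -86.6, 81.4]
tcp_rot: [-179.4, 1.0, 14.6]
ft_force: [0.6, -0.0, 0.5]
finger_gap: 59.9
time: 88.53
tool_pos: [612.1, -87.7, 193.1]
tcp_rot: [-179.6, 0.6, 14.5]
ft_force: [0.8, -0.1, 0.3]
finger_gap: 59.7
tilt rad/tan -0.74 0.12 r 618.3 [612.1 -87.7 193.1] [-179.6    0.6   14.5] [-1.294e+01  1.210e+01  8.411e+01  6.000e-02  8.453e+01 -2.747e+01]
```

View pics/s36.png

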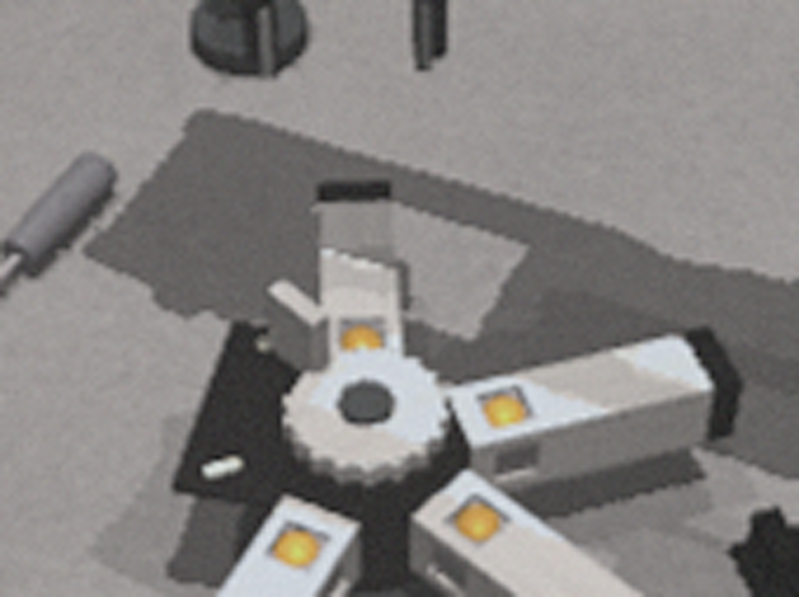

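View pics/t36.png

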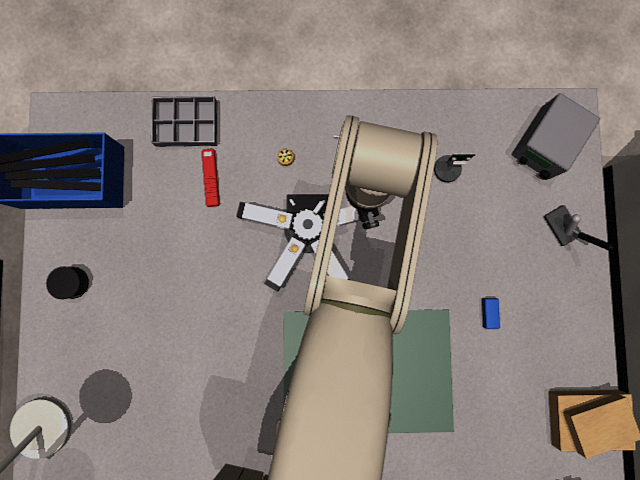

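```bash
python3 -c "
from h import *
plan([610,-230,195],54,10)"
```

```text
from [612.6 -87.8 193.3] 14.5 n 10 row [-0.4   0.61 -0.01 -0.86]
```

```bash
python3 -m pendant '[[[-0.4,0.61,-0.03,-0.86],[-0.4,0.61,-0.03,-0.86],[-0.4,0.61,-0.03,-0.86],[-0.4,0.61,-0.03,-0.86],[-0.4,0.61,-0.03,-0.86],[-0.4,0.61,-0.03,-0.86],[-0.4,0.61,-0.03,-0.86],[-0.4,0.61,-0.03,-0.86],[-0.4,0.61,-0.03,-0.86],[0,0,0,0]]]'; python3 t.py; python3 -c "
from h import *
im=snapshot('top');crop(im,230,180,390,300,5,'t37.png');crop(im,260,180,360,255,8,'t37h.png')"
```

```text
time: 89.47
tool_pos: [603.1, -219.6, 189.5]
tcp_rot: [-178.7, 0.4, 51.9]
ft_force: [-0.5, -0.7, -0.8]
finger_gap: 59.6
tilt rad/tan -1.4 0.0 r 641.8 [ 603.1 -219.6  189.5] [-178.7    0.4   51.9] [-24.52  16.44  79.43  -0.11  85.52 -76.44]
```

View pics/t37h.png

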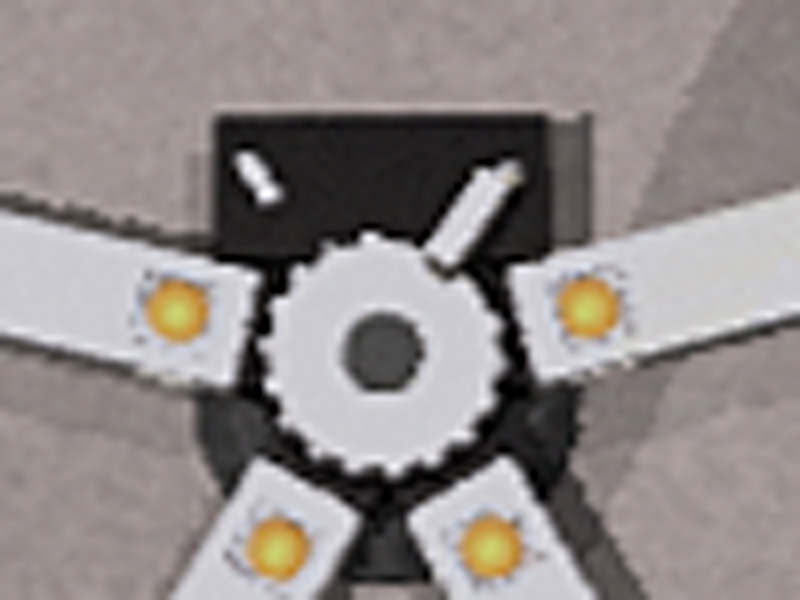

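```bash
python3 -c "
from h import *
plan([616.5,-4,195],53,20)"
```

```text
from [ 602.8 -218.3  189.1] 51.7 n 20 row [ 0.45 -0.3  -0.01 -0.01]
```

```bash
python3 -m pendant '[[[0.45,-0.3,-0.03,-0.01],[0.45,-0.3,-0.03,-0.01],[0.45,-0.3,-0.03,-0.01],[0.45,-0.3,-0.03,-0.01],[0.45,-0.3,-0.03,-0.01],[0.45,-0.3,-0.03,-0.01],[0.45,-0.3,-0.03,-0.01],[0.45,-0.3,-0.03,-0.01],[0.45,-0.3,-0.03,-0.01],[0.45,-0.3,-0.03,-0.01]]]' 0.2 40; python3 -m pendant '[[[0.45,-0.3,-0.03,-0.01],[0.45,-0.3,-0.03,-0.01],[0.45,-0.3,-0.03,-0.01],[0.45,-0.3,-0.03,-0.01],[0.45,-0.3,-0.03,-0.01],[0.45,-0.3,-0.03,-0.01],[0.45,-0.3,-0.03,-0.01],[0.45,-0.3,-0.03,-0.01],[0.3,-0.2,0,0],[0,0,0,0]]]';python3 t.py; python3 -c "
from h import *
s=sense();im=snapshot('wrist');cv2.imwrite('pics/w38.png',im[:,:,::-1])
a=np.radians(-36.5)
for r in (28,58): print(proj('wrist',HR+[r*np.cos(a),r*np.sin(a),72],s))
lin([HR[0]+47*np.cos(a),HR[1]+47*np.sin(a),108],10,53.5)"
```

```text
time: 90.35
tool_pos: [611.1, -94.3, 195.5]
tcp_rot: [-178.4, 0.4, 52.0]
ft_force: [0.5, 0.5, 0.1]
finger_gap: 51.4
time: 91.18
tool_pos: [618.8, 12.0, 202.2]
tcp_rot: [-178.4, 0.3, 52.5]
ft_force: [-0.9, 1.1, -0.5]
finger_gap: 51.1
tilt rad/tan -1.44 0.75 r 618.9 [618.8  12.  202.2] [-178.4    0.3   52.5] [ -4.    12.59  82.61   0.62  86.3  -56.58]
[290.10240765 251.67612037]
[291.94709285 302.40868381]
lin tot mm [-12.5   9.1  94. ] rows 10 [-0.063  0.046  0.47 ] turn tot deg 1.0 units -0.021 rot [-178.4    0.3   52.5]
```

View pics/w38.png

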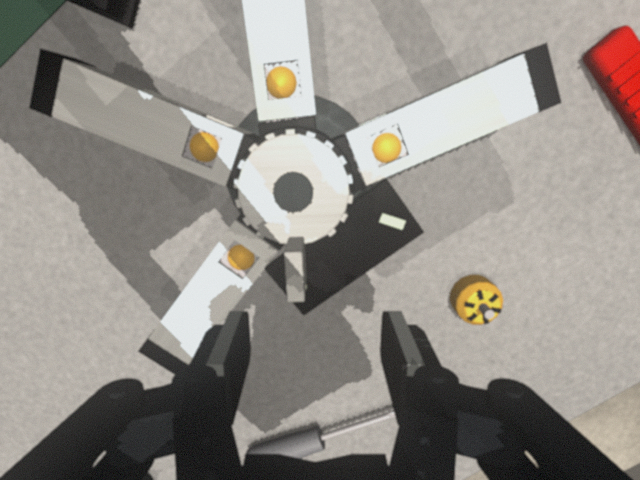

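```bash
python3 -m pendant '[[[-0.06,0.05,0.45,-0.02],[-0.06,0.05,0.45,-0.02],[-0.06,0.05,0.45,-0.02],[-0.06,0.05,0.45,-0.02],[-0.06,0.05,0.45,-0.02],[-0.06,0.05,0.45,-0.02],[-0.06,0.05,0.45,-0.02],[-0.06,0.05,0.4,-0.02],[-0.06,0.05,0.3,-0.02],[0,0,0,0]]]' -0.1;python3 t.py; python3 -c "
from h import *
s=sense();im=snapshot('wrist');cv2.imwrite('pics/w39.png',im[:,:,::-1])
a=np.radians(-36.5)
lin([HR[0]+47*np.cos(a),HR[1]+47*np.sin(a),108],10,53.5)"
```

```text
time: 92.07
tool_pos: [615.2, -6.4, 113.4]
tcp_rot: [-178.2, 0.5, 53.2]
ft_force: [0.4, -0.4, -1.1]
finger_gap: 38.2
tilt rad/tan -1.74 0.65 r 615.2 [615.2  -6.4 113.4] [-178.2    0.5   53.2] [ -5.67  16.12  87.99   0.51  77.68 -59.02]
lin tot mm [ 3.1 -1.3  6.1] rows 10 [ 0.016 -0.007  0.03 ] turn tot deg 0.3 units -0.006 rot [-178.2    0.5   53.2]
```

View pics/w39.png

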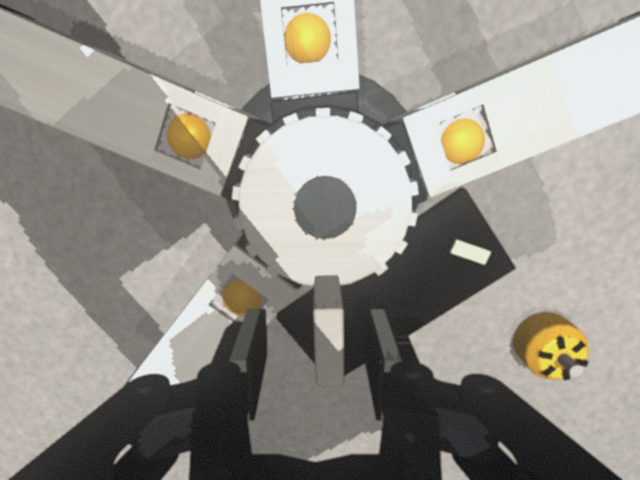

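```bash
python3 -m pendant '[[[0.07,0,0.1,0],[0.07,0,0.1,0],[0,0,0,0],[0,0,0,0],[0,0,0,0],[0,0,0,0],[0,0,0,0],[0,0,0,0],[0,0,0,0],[0,0,0,0]]]' -1 40;python3 t.py
```

```text
time: 92.95
tool_pos: [618.0, -3.8, 111.0]
tcp_rot: [-178.4, 0.4, 53.3]
ft_force: [0.2, -1.2, -2.6]
finger_gap: 9.5
tilt rad/tan -1.58 0.62 r 618.1 [618.   -3.8 111. ] [-178.4    0.4   53.3] [ -5.39  16.53  87.77   0.49  77.34 -58.76]
```

```bash
python3 -m pendant '[[[0.157,-0.005,0,-0.8],[0.157,-0.005,0,-0.8],[0.157,-0.005,0,-0.8],[0.157,-0.005,0,-0.8],[0.157,-0.005,0,-0.8],[0.157,-0.005,0,-0.8],[0.157,-0.005,0,-0.8],[0.157,-0.005,0,-0.8],[0.157,-0.005,0,-0.8],[0,0,0,0]]]';python3 t.py;python3 -c "
from h import *
s=sense();d=s['tool_pos']-HR;print(np.hypot(*d[:2]),np.degrees(np.arctan2(d[1],d[0])),s['finger_gap'])"
```

```text
time: 93.78
tool_pos: [627.5, 23.1, 111.0]
tcp_rot: [-178.3, -0.5, 87.8]
ft_force: [0.5, 0.2, -4.0]
finger_gap: 9.2
tilt rad/tan -1.62 0.63 r 627.9 [627.5  23.1 111. ] [-178.3   -0.5   87.8] [ -2.86  18.    85.99   0.5   77.69 -90.73]
49.29112258492418 -2.262234324775191 9.247823430259059
```

```bash
python3 -m pendant '[[[0.157,-0.005,0,-0.8],[0.157,-0.005,0,-0.8],[0.157,-0.005,0,-0.8],[0.157,-0.005,0,-0.8],[0.157,-0.005,0,-0.8],[0.157,-0.005,0,-0.8],[0.157,-0.005,0,-0.8],[0.157,-0.005,0,-0.8],[0.157,-0.005,0,-0.8],[0,0,0,0]]]';python3 t.py;python3 -c "
from h import *
s=sense();d=s['tool_pos']-HR;print(np.hypot(*d[:2]),np.degrees(np.arctan2(d[1],d[0])),s['finger_gap'])"
```

```text
time: 94.62
tool_pos: [620.5, 49.7, 111.2]
tcp_rot: [-178.8, -1.2, 121.0]
ft_force: [0.6, 1.1, -3.3]
finger_gap: 8.9
tilt rad/tan -1.57 0.52 r 622.5 [620.5  49.7 111.2] [-178.8   -1.2  121. ] [  -0.37   17.16   86.99    0.39   77.47 -121.47]
48.98019131096155 30.22231714695221 8.946290136482217
```

Angle 30–31°, target 34.2°. A bit more.

```bash
python3 -m pendant '[[[0.08,0,0,-0.4],[0.08,0,0,-0.4],[0,0,0,0],[0,0,0,0],[0,0,0,0],[0,0,0,0],[0,0,0,0],[0,0,0,0],[0,0,0,0],[0,0,0,0]]]';python3 t.py;python3 -c "
from h import *
s=sense();d=s['tool_pos']-HR;print(np.hypot(*d[:2]),np.degrees(np.arctan2(d[1],d[0])),s['finger_gap'])
im=snapshot('wrist');cv2.imwrite('pics/w40.png',im[:,:,::-1])"
```

```text
time: 95.45
tool_pos: [619.4, 51.4, 111.2]
tcp_rot: [-178.9, -1.1, 123.6]
ft_force: [1.1, 1.3, -2.4]
finger_gap: 9.1
tilt rad/tan -1.52 0.45 r 621.5 [619.4  51.4 111.2] [-178.9   -1.1  123.6] [  -0.17   16.97   87.21    0.33   77.38 -123.82]
48.94097463719412 32.705978667340766 9.072032984336602
```

View pics/w40.png

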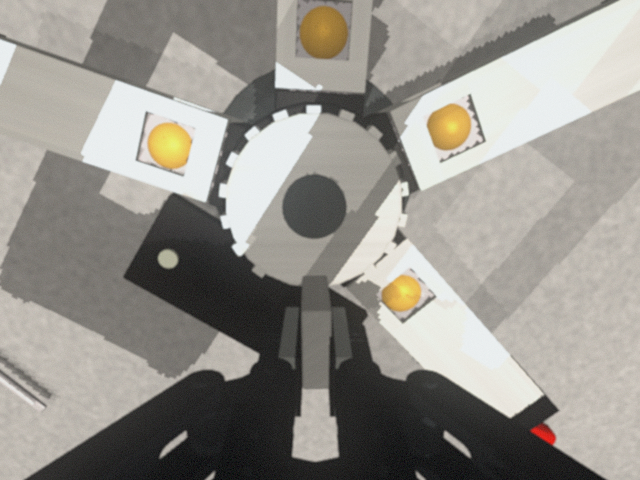

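```bash
python3 -m pendant '[[[0,0,0,0],[0,0,0,0],[0,0,0,0],[0,0,0,0],[0,0,0,0],[0,0,-0.3,0],[0,0,-0.5,0],[0,0,-0.5,0],[0,0,-0.5,0],[0,0,-0.5,0]]]' 0; python3 -m pendant '[[[0,0,-0.5,0],[0,0,-0.5,0],[0,0,-0.5,0],[0.6,0,-0.3,0],[0.6,0,-0.2,0],[0.6,0,0,0],[0.6,0,0,0],[0.6,0,0,0],[0.6,0,0,0],[0.6,0,0,0]]]'; python3 -m pendant '[[[0.6,0,0,0],[0.6,0,0,0],[0.6,0,0,0],[0.6,0,0,0],[0.6,0,0,0],[0.6,0,0,0],[0.6,0,0,0],[0,0,0,0],[0,0,0,0],[0,0,0,0]]]'; python3 -c "
from h import *
im=snapshot('top');cv2.imwrite('pics/t41.png',im[:,:,::-1]);crop(im,260,180,360,255,8,'t41h.png')
im=snapshot('side');crop(im,230,170,400,297,4.7,'s41.png')"
```

```text
time: 96.33
tool_pos: [620.6, 51.1, 161.8]
tcp_rot: [-178.9, -1.2, 123.5]
ft_force: [0.3, -0.7, -0.3]
finger_gap: 43.0
time: 97.17
tool_pos: [572.8, 127.1, 212.7]
tcp_rot: [-179.2, -1.0, 123.4]
ft_force: [0.2, -0.2, 0.4]
finger_gap: 42.6
time: 98.0
tool_pos: [517.9, 208.4, 212.9]
tcp_rot: [-179.1, -1.1, 123.7]
ft_force: [-0.1, -0.1, 0.5]
finger_gap: 42.9
```

View pics/t41h.png

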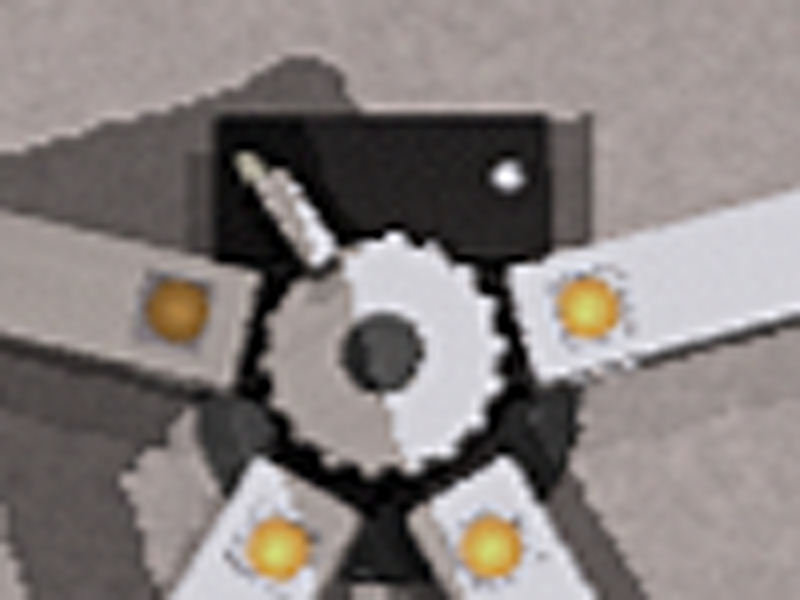

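View pics/t41.png

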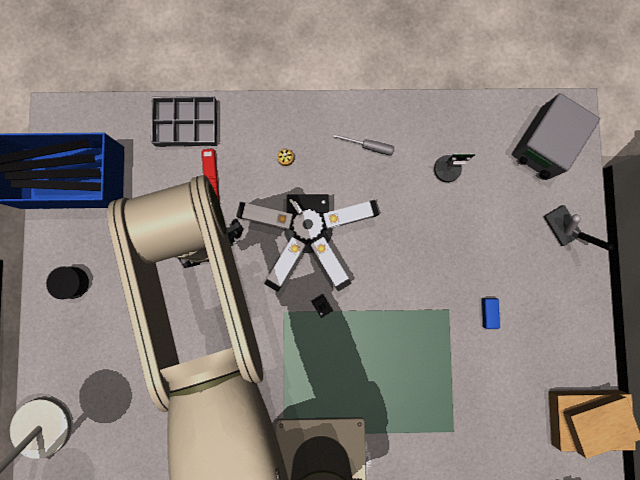

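View pics/s41.png

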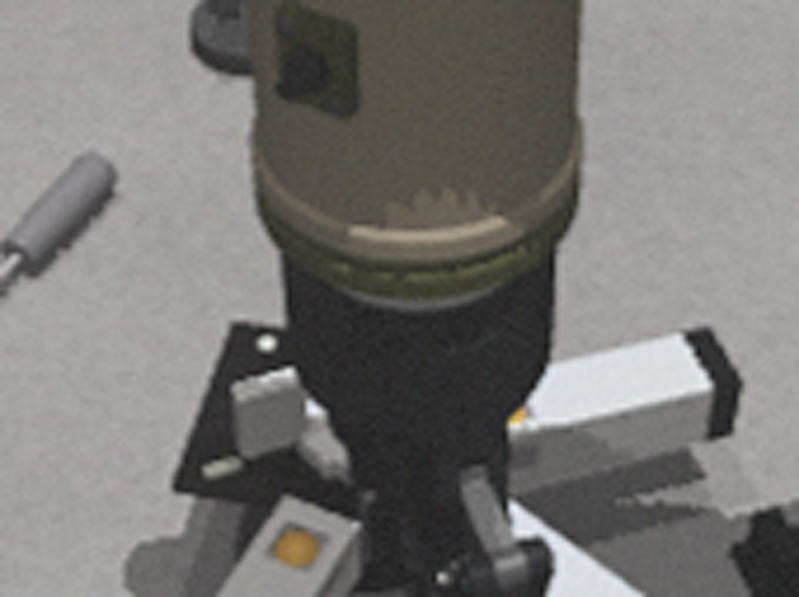

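```bash
python3 -c "
from h import *
f=lambda x,y:back('top',x/8+260-.44,y/8+180-.44,137)[:2]
a,b=f(323,258),f(272,172);d=b-a;m=(a+b)/2-HUB;print(np.degrees(np.arctan2(d[1],d[0])),np.degrees(np.arctan2(m[1],m[0])))
print(hand_in())"
```

```text
29.868741469034823 32.46388580769785
the job is handed in; nothing more can be done
None
```

The ring went to its open mark, all four booms went onto their own stubs, and the ring was then turned to its locked mark. I handed in at about 98 s; the hand-in reports no verdict.

**What I did**
- Boom 1 went on stub A, boom 2 on B, the boom I called 4 on C and the one I called 3 on D. Each was pushed until it would go no further.
- Boom 1 came out pitched after its turn, so I set it down and gripped it again before fitting it.
- Boom 4 was knocked aside during the run, so I measured it again before gripping it.
- The tool slowly tilted as the arm moved. I corrected this once by gripping the empty stub D and pulling against it.

**Last checks**
- **Booms:** the final top view shows all four fully home, with each brass button up in its hole. In the final side view the arm hid most of the hub, but earlier side views after each fitting agreed.
- **Ring:** the lug points at the bar. Three readings of its angle were about 33.6° (gripper yaw at release), 32.7° (tool position) and 30–32.5° (picture). The target is about 34.2°, with ±6.9° allowed.
- **Surroundings:** the other items look unmoved, and the open gripper is clear of everything.

**What disagreed:** camera and arm estimates of the hub position differed by 1–2 mm. For the boom on D, the arm estimate left it 5 mm short while the pictures showed it home. I trusted the pictures, because the boom had stopped against the shoulder.

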